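Put the plug gauges away under their dust cover

TASK

Put the plug gauges away. Swing the folding hook out square from its panel, lift the white dust cover off the gauge holder and hang it on the hook by its handle; then stand every gauge that lies on the wooden rest fully home in a hole of its own, either end down, lowering it rather than letting it fall. When all are in, set the cover back down over the holder and fold the empty hook flat against the panel again, leaving the loose rings and the bottle where they are.

Things in the scene. Friction and masses are not known exactly. Their poses are not given: they have to be found in the camera images.
- panel: Fixed upright grey panel, 240 wide x 290 high x 16 thick. Origin on the bench under the middle of its front face; x points into the panel (the front looks to -x), y along its width, z up. The hook's hinge is at x -30, y +45, z 250 mm here; folded, the hook lies along -y; swung out it points to -x, square to the front.
- hook (a joint): Steel swing hook on the panel: level round bar, diameter 10, its axis 250 mm above the bench, on an upright hinge. 0 = folded flat, the bar 30 mm off the panel's face and parallel to it; 1.57 = fully out (stop). Seen from above it opens clockwise. Stays where it is left: hinge friction 0.12 N m (1.5 N at the pin), no spring.
- hook_hinge (a point): The hook's hinge axis, at the height of the bar's axis (250 mm).
- hook_seat (a point): Where the cover's handle should hang: on top of the hook's bar, 45 mm from the hinge axis. Moves with the hook.
- hook_tip (a point): Top of the upright round pin (diameter 10) at the hook's free end, 85 mm from the hinge axis, 281 mm above the bench; the pin stands 26 mm above the bar's top. Moves with the hook.
- holder: Fixed wooden block, 52 (x) x 170 (y) x 36 high, origin at the centre of its underside, with three round holes, diameter 18.5, 30 mm deep, in a row along its y, 58 mm apart. At the start it is hidden under the cover.
- hole0 (a point): Centre of the mouth of the hole at the holder's y = -58 mm, 36 mm above the bench.
- hole1 (a point): Centre of the mouth of the middle hole.
- hole2 (a point): Centre of the mouth of the hole at the holder's y = +58 mm.
- cover: White sheet-metal dust cover, a box open below, 72 (x) x 200 (y) x 127 high, walls 3 mm, about 350 g, with a strap handle on top. Origin at the centre of its open underside, z up. At the start it stands on the bench over the holder, axes parallel to the holder's; it goes back either way round. Hung, its y lies along the panel and its underside is about 70 mm above the bench.
- cover_handle (a point): Middle of the underside of the handle's top bar, 185 mm above the cover's underside. The steel handle is 56 wide over its two legs (along the cover's y), 20 deep (x), 66 high above the box top; legs and bar 8 thick, so the opening through it (along x) is 40 wide x 58 high.
- rest: Fixed wooden sloping rest: a deck 120 deep (x) x 310 long (y), rising 35 degrees towards its +x (the robot's side), its top face 52 mm above the bench at the origin (18 at the low edge, 86 at the high edge). Origin on the bench. A stop strip 4.5 high, 8 wide runs along the deck 34 mm down the slope from its middle; the gauges lie pointing up the slope, handle shoulder on the strip.
- gauge0: Double-ended plug gauge, 106 long, about 200 g: octagonal handle 26 across flats, 56 long; at each end a round plug, diameter 16, 25 long, its last 4 mm tapered. Both ends alike. Origin at its middle, x along it, flats square to its y and z. Fully home its handle's shoulder rests on the block, origin 28 mm above the hole's mouth. Two or three are present.
- gauge1: A gauge just like gauge0.
- gauge2: A gauge just like gauge0.
- ring_a: Bystander: loose steel bearing ring lying flat, outside diameter 90, 22 high; origin at the centre of its underside.
- ring_b: Bystander: loose steel bearing ring lying flat, outside diameter 72, 18 high; origin at the centre of its underside.
- bottle: Bystander: loose white bottle, diameter 48, 110 high, standing; origin at the centre of its underside.
Not all that is in view belongs to the job. Leave any green or yellow look-alike of the gauge1 alone.

How it is judged:
On the way, in this order (a step that is already met when the one before it is completed fails the run):
1. the hook is swung out square while the cover still stands over the holder (value of joint hook above 1.4 rad and height (world z) of cover below 0.005 m and angle between cover's own z axis and vertical below 0.05 rad and horizontal distance between cover and holder below 0.02 m and angle between the y axis of cover and the y axis of holder, either way round below 0.35 rad), for 0.2 s.
2. the cover hangs by its handle on the hook, let go (height (world z) of cover above 0.05 m and horizontal distance between cover_handle and hook_seat below 0.035 m and value of joint hook above 1.3 rad and angle between cover's own z axis and vertical below 0.3 rad and contact force between the fingers and cover below 0.1 N and linear speed of cover below 0.05 m/s), for 0.3 s.
3. every gauge present stands fully home in a hole, let go, while the cover hangs on the hook (height (world z) of cover above 0.05 m and horizontal distance between cover_handle and hook_seat below 0.035 m and value of joint hook above 1.3 rad and angle between cover's own z axis and vertical below 0.3 rad and contact force between the fingers and cover below 0.1 N and (angle between gauge0's own x axis and vertical below 0.1 rad or angle between gauge0's own x axis and vertical above 3.04 rad) and height (world z) of gauge0 between 0.058 and 0.069 m and (horizontal distance between gauge0 and hole0 below 0.006 m or horizontal distance between gauge0 and hole1 below 0.006 m or horizontal distance between gauge0 and hole2 below 0.006 m) and (angle between gauge1's own x axis and vertical below 0.1 rad or angle between gauge1's own x axis and vertical above 3.04 rad) and height (world z) of gauge1 between 0.058 and 0.069 m and (horizontal distance between gauge1 and hole0 below 0.006 m or horizontal distance between gauge1 and hole1 below 0.006 m or horizontal distance between gauge1 and hole2 below 0.006 m) and (angle between gauge2's own x axis and vertical below 0.1 rad or angle between gauge2's own x axis and vertical above 3.04 rad) and height (world z) of gauge2 between 0.058 and 0.069 m and (horizontal distance between gauge2 and hole0 below 0.006 m or horizontal distance between gauge2 and hole1 below 0.006 m or horizontal distance between gauge2 and hole2 below 0.006 m) and contact force between the fingers and gauge0 below 0.1 N and contact force between the fingers and gauge1 below 0.1 N and contact force between the fingers and gauge2 below 0.1 N), for 0.3 s.
4. the cover stands on the bench over the holder again, let go, with the gauges still home (height (world z) of cover below 0.005 m and angle between cover's own z axis and vertical below 0.05 rad and horizontal distance between cover and holder below 0.02 m and angle between the y axis of cover and the y axis of holder, either way round below 0.35 rad and (angle between gauge0's own x axis and vertical below 0.1 rad or angle between gauge0's own x axis and vertical above 3.04 rad) and height (world z) of gauge0 between 0.058 and 0.069 m and (horizontal distance between gauge0 and hole0 below 0.006 m or horizontal distance between gauge0 and hole1 below 0.006 m or horizontal distance between gauge0 and hole2 below 0.006 m) and (angle between gauge1's own x axis and vertical below 0.1 rad or angle between gauge1's own x axis and vertical above 3.04 rad) and height (world z) of gauge1 between 0.058 and 0.069 m and (horizontal distance between gauge1 and hole0 below 0.006 m or horizontal distance between gauge1 and hole1 below 0.006 m or horizontal distance between gauge1 and hole2 below 0.006 m) and (angle between gauge2's own x axis and vertical below 0.1 rad or angle between gauge2's own x axis and vertical above 3.04 rad) and height (world z) of gauge2 between 0.058 and 0.069 m and (horizontal distance between gauge2 and hole0 below 0.006 m or horizontal distance between gauge2 and hole1 below 0.006 m or horizontal distance between gauge2 and hole2 below 0.006 m) and contact force between the fingers and cover below 0.1 N), for 0.2 s.
At the end, for the whole second after the job is handed in: Hook within 0.12 rad of flat; cover standing on the bench over the holder (within 20 mm of its centre); every gauge present upright (within 0.1 rad) in a hole, within 6 mm of its centre, fully home (origin 58 to 69 mm above the bench); all at rest, let go (value of joint hook below 0.12 rad and height (world z) of cover below 0.005 m and angle between cover's own z axis and vertical below 0.05 rad and horizontal distance between cover and holder below 0.02 m and angle between the y axis of cover and the y axis of holder, either way round below 0.35 rad and (angle between gauge0's own x axis and vertical below 0.1 rad or angle between gauge0's own x axis and vertical above 3.04 rad) and height (world z) of gauge0 between 0.058 and 0.069 m and (horizontal distance between gauge0 and hole0 below 0.006 m or horizontal distance between gauge0 and hole1 below 0.006 m or horizontal distance between gauge0 and hole2 below 0.006 m) and (angle between gauge1's own x axis and vertical below 0.1 rad or angle between gauge1's own x axis and vertical above 3.04 rad) and height (world z) of gauge1 between 0.058 and 0.069 m and (horizontal distance between gauge1 and hole0 below 0.006 m or horizontal distance between gauge1 and hole1 below 0.006 m or horizontal distance between gauge1 and hole2 below 0.006 m) and (angle between gauge2's own x axis and vertical below 0.1 rad or angle between gauge2's own x axis and vertical above 3.04 rad) and height (world z) of gauge2 between 0.058 and 0.069 m and (horizontal distance between gauge2 and hole0 below 0.006 m or horizontal distance between gauge2 and hole1 below 0.006 m or horizontal distance between gauge2 and hole2 below 0.006 m) and linear speed of each of gauge0, gauge1, gauge2, cover below 0.02 m/s); the robot touches nothing.
It fails at once if a gauge falls freely through the air (let go more than about 50 mm above its seat) ((linear speed of gauge0 above 0.6 m/s and height (world z) of gauge0 above 0.095 m and contact force between anything else and gauge0 below 0.05 N) or (linear speed of gauge1 above 0.6 m/s and height (world z) of gauge1 above 0.095 m and contact force between anything else and gauge1 below 0.05 N) or (linear speed of gauge2 above 0.6 m/s and height (world z) of gauge2 above 0.095 m and contact force between anything else and gauge2 below 0.05 N)).
It fails at once if the cover falls freely (linear speed of cover above 0.6 m/s and contact force between anything else and cover below 0.05 N).
It fails at once if a ring or the bottle is moved more than 25 mm (distance of any of ring_a, ring_b, bottle from where it was at the start of the episode above 0.025 m).
Of gauge0, gauge1, gauge2 only 2 to 3 are there at a start; the rules pass over those that are not, and their reading is None.
At some moment in a run one of gauge0, gauge1, gauge2 may be knocked a few centimetres aside while the robot is not near it.
It also fails if it takes over 210 s, if anything falls off the work surface, if the arm or the gripper's body presses on something with over 40 N, if the wrist force passes 120 N, or if a joint passes its speed limit or range.

ROBOT

A 7-joint arm with a two-finger parallel gripper is mounted at the origin on the work surface. World frame = base frame: x ahead of the robot, y to its left, z up, the work surface at z = 0. Lengths are in m, angles in rad, forces in N, time in s.
With the tool pointing down it reaches from about 0.425 to 0.925 m from the base axis. Payload 6.8 kg.
Tool frame: the origin (TCP) lies between the finger pads; the fingertips stand 19 mm ahead of it and the grasp point (between the pads) is the TCP; x points along the fingers, y is the direction in which the jaws open and shut, and the axes are right-handed (so a half turn about x gives the same grasp; the last joint's range is limited). The gripper opens to 85 mm and grips with 20 to 120 N. Pads are 22 mm wide; open, the fingers measure 114 mm over their backs; the gripper's body (76 mm by 85 mm) begins 54 mm behind the grasp point. The pads swing forward as they close: fully open they stand 13 mm farther back than shut.
Start: joints at [1.22, 0.477, 0.022, 1.555, -0.011, 1.109, -0.083], TCP at [0.162, -0.655, 0.25] pointing down, gripper open.
Joint ranges: [-2.96, 2.96], [-0.34, 2.1], [-1.41, 1.46], [0.24, 2.44], [-1.37, 4.51], [0.17, 1.92], [-2.96, 2.96]. Speed limits (rad/s): [2.39, 2.39, 3.14, 3.14, 3.14, 3.14, 3.14].

INTERFACE

Orientations are given as a 3x3 rotation matrix whose columns are the frame's x, y, z axes.
In Python, from station import manip gives the robot as it stands.
- The arm moves only by the tool jog_arm, never from a script. Its argument "rows" is a list of rows, each a list of 3 entries, a list of its own where there are three numbers: the turn, a rotation vector about the tool's x, y, z in rad, then the shift along the tool's x, y, z in m, then the finger opening in m, from 0 to 0.0854. A call has 1 to 12 rows; each row shifts and turns the commanded pose from where the row before left it, along the tool's axes as they then stand; what a row does not reach is not made up. A row lasts 1/8 s, in which the tool goes at most 62.5 mm and 10.7 degrees, less where a joint would pass 70% of its speed; a pose out of reach is approached as far as the arm can. A call is refused whole if a number of a shift passes 0.0625 or a number of a turn 0.188, either way. A call with a gripper value outside its range is refused whole. The fingers move at their own pace and stop on an object; "newtons" is the grip in N (left out, the last holds). Time passes only in rows, so rows that do not move let the fingers close. It gives the time, the measured TCP pose, the force and the opening at its end, in the units of the state.
- manip.get_state(): the state, without advancing time (a new reading comes with each control period).
- manip.camera(name): name is "scene" or "side" or "wrist"; returns the picture (384x512x3 uint8, blue, green, red); there is no depth.
- manip.get_calibration(name): a dict with "intrinsics" (3x3 intrinsics, pixels), "rvec" (rotation vector, rad) and "tvec" (3), from world to camera coordinates, as OpenCV has them; the wrist camera has in their place "hand_eye" (4x4, takes a point from camera to tool coordinates, whose origin is the TCP and whose axes are the tool frame's). Camera axes: x right, y down, z forward; pixel columns grow to the right and rows downward; lengths in m; the calibration is good to about 2 mm. A picture is of the moment at which its call begins: read the wrist's pose just before it. get_calibration takes no time and is no camera call.
- manip.sign_off(): hands the job in, once; it reports no verdict.
The state is a dict: "time_s": time; "joint_pos": joint angles; "qvel": joint speeds; "tau": joint torques, N m; "ee_pos": TCP position; "ee_rot": TCP orientation; "force": force on the tool from outside, world axes, zero at the start; "ft_torque": the same for the moment, N m; "grip_width": finger opening in m.
Only numpy, scipy, OpenCV 4.12 (cv2) and the standard library are available. Lean on these libraries where they do the work, as an engineer would, in place of code of your own. Each camera call takes 0.05 s, during which the arm holds its last target.

## Working session

There is one attempt and no reset: what is moved stays moved. The work goes in short steps, Python scripts to look and compute and a tool call to move; the robot and the scene stay as the last step left them, time stands still between calls to the robot, and variables do not carry over. Pictures are saved under pics/ and viewed, and the job is handed in when it is done.

Besides the shell and the picture viewer there is one more tool, called after "Call:" as name(argument=value, ...) on one line, values as JSON. jog_arm: Moves the arm, as the interface text tells. Its arguments: {"type":"object","properties":{"rows":{"type":"array"},"newtons":{"type":"number"}},"required":["rows"]}

```bash
ls; mkdir -p pics; python3 - <<'E'
from station import manip
import cv2,numpy as np
s=manip.get_state();print(s)
for n in ["scene","side","wrist"]:
    im=manip.camera(n);cv2.imwrite(f"pics/a_{n}.png",im)
    c=manip.get_calibration(n);print(n,c)
E
```

```text
pics
{'time_s': 0.0, 'joint_pos': array([ 1.21989004,  0.47782895,  0.02236291,  1.55646841, -0.01148711,
        1.10930699, -0.08310126]), 'qvel': array([ 0.0006558 , -0.00229461, -0.00028671,  0.00073661,  0.00127323,
       -0.00124959,  0.00079866]), 'tau': array([-2.02699408e-05, -5.96443391e+01,  1.60800867e+00, -2.81196338e+01,
        1.24495814e-02,  9.18635807e-03,  1.18460378e-06]), 'ee_pos': array([ 0.16212131, -0.65465523,  0.24929965]), 'ee_rot': array([[-6.09771094e-04,  2.40432133e-01, -9.70665760e-01],
       [ 1.78171832e-03, -9.70664139e-01, -2.40432850e-01],
       [-9.99998227e-01, -1.87606197e-03,  1.63500598e-04]]), 'force': array([0.28658663, 0.512982  , 0.31134284]), 'ft_torque': array([-0.01864949, -0.00365262, -0.00070195]), 'grip_width': 0.08547486616288981}
scene {'intrinsics': array([[371.71726796,   0.        , 248.44218355],
       [  0.        , 371.71726796, 198.53152886],
       [  0.        ,   0.        ,   1.        ]]), 'rvec': array([ 1.78938485,  1.66727122, -0.75037146]), 'tvec': array([-0.03143649, -0.23603413,  1.52622611])}
side {'intrinsics': array([[472.35477826,   0.        , 249.19135901],
       [  0.        , 472.35477826, 191.70142831],
       [  0.        ,   0.        ,   1.        ]]), 'rvec': array([ 0.95007312, -2.32318352,  1.2445306 ]), 'tvec': array([0.41017929, 0.3567347 , 1.17839705])}
wrist {'intrinsics': array([[333.08953654,   0.        , 260.29772961],
       [  0.        , 333.08953654, 192.01676692],
       [  0.        ,   0.        ,   1.        ]]), 'hand_eye': array([[ 4.36077556e-05, -3.18018092e-01,  9.48084644e-01,
        -1.24675968e-01],
       [ 9.99999815e-01,  5.88844304e-04,  1.51521697e-04,
         1.82706069e-04],
       [-6.06460883e-04,  9.48084462e-01,  3.18018058e-01,
        -8.21382821e-02],
       [ 0.00000000e+00,  0.00000000e+00,  0.00000000e+00,
         1.00000000e+00]])}
```

View pics/a_scene.png

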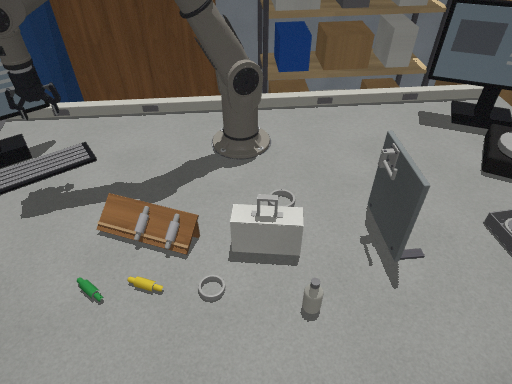

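View pics/a_side.png

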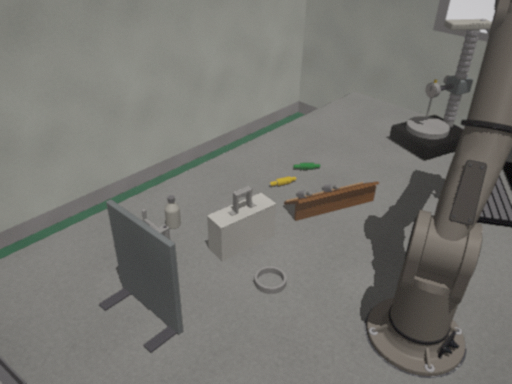

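View pics/a_wrist.png

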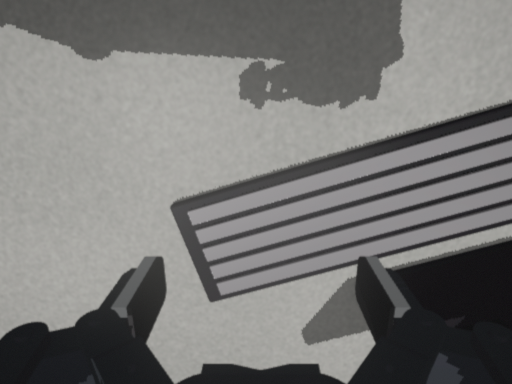

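Scene view: rest with two grey gauges (≈(142,223), (173,232)), green (90,289) and yellow (145,284) decoys, cover (267,235), rings (281,197),(211,288), bottle (313,297), panel with folded hook (390,155).

```bash
cat > h.py <<'E'
import numpy as np,cv2
from station import manip
from scipy.spatial.transform import Rotation as R
cals={n:manip.get_calibration(n) for n in ["scene","side","wrist"]}
def pose(n,st=None):
    "returns camera origin, Rwc (cam->world), K"
    c=cals[n];K=c['intrinsics']
    if n!='wrist':
        Rm=cv2.Rodrigues(np.array(c['rvec'],float))[0];return -Rm.T@c['tvec'],Rm.T,K
    T=np.eye(4);T[:3,:3]=st['ee_rot'];T[:3,3]=st['ee_pos'];T=T@c['hand_eye'];return T[:3,3],T[:3,:3],K
def ray(P,uv):
    o,Rw,K=P;d=Rw@np.linalg.inv(K)@np.array([uv[0],uv[1],1.]);return o,d/np.linalg.norm(d)
def onz(P,uv,z):
    o,d=ray(P,uv);return o+d*(z-o[2])/d[2]
def tri(*pu):
    A=np.zeros((3,3));b=np.zeros(3);rs=[ray(P,u) for P,u in pu]
    for o,d in rs:
        M=np.eye(3)-np.outer(d,d);A+=M;b+=M@o
    x=np.linalg.solve(A,b);return x,[float(np.linalg.norm((np.eye(3)-np.outer(d,d))@(x-o)))for o,d in rs]
def proj(P,x):
    o,Rw,K=P;c=Rw.T@(np.asarray(x)-o);p=K@c;return p[:2]/p[2]
def shot(n,tag):
    st=manip.get_state();im=manip.camera(n);cv2.imwrite(f'pics/{tag}.png',im);np.save(f'pics/{tag}.npy',np.r_[st['ee_pos'],np.array(st['ee_rot']).ravel()]);return im,pose(n,st)
def load(tag,n):
    v=np.load(f'pics/{tag}.npy');return cv2.imread(f'pics/{tag}.png'),pose(n,dict(ee_pos=v[:3],ee_rot=v[3:].reshape(3,3)))
def crop(im,x0,y0,x1,y1,s,name):
    c=im[y0:y1,x0:x1];cv2.imwrite(f'pics/{name}.png',cv2.resize(c,None,fx=s,fy=s,interpolation=cv2.INTER_CUBIC))
def delta(p_t,R_t,st=None):
    "turn(rotvec in tool) & shift in tool for a pose target"
    st=st or manip.get_state();R0=np.array(st['ee_rot']);return R.from_matrix(R0.T@R_t).as_rotvec(),R0.T@(np.asarray(p_t)-st['ee_pos'])
E
python3 - <<'E'
from h import *
a=cv2.imread('pics/a_scene.png');b=cv2.imread('pics/a_side.png')
crop(a,80,180,210,310,5,'c1');crop(a,190,110,430,310,3.3,'c2');crop(b,90,140,290,350,2.8,'c3')
E
```

```text
(no output)
```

View pics/c1.png

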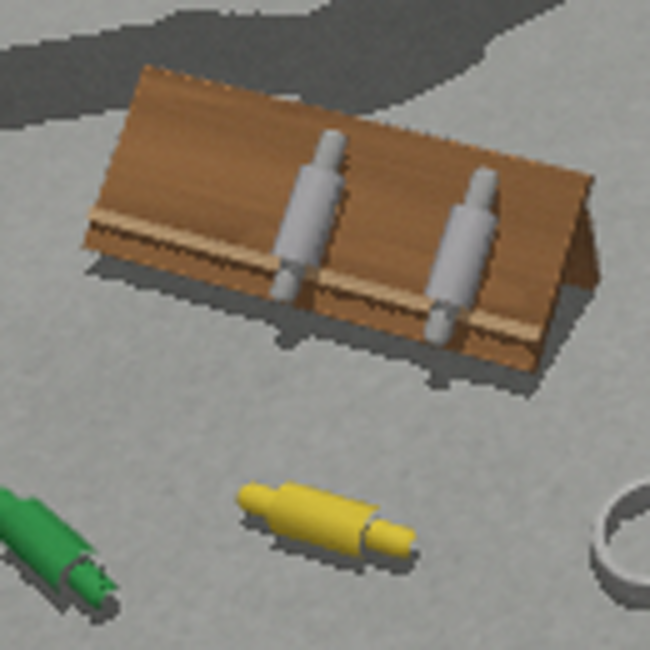

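View pics/c2.png

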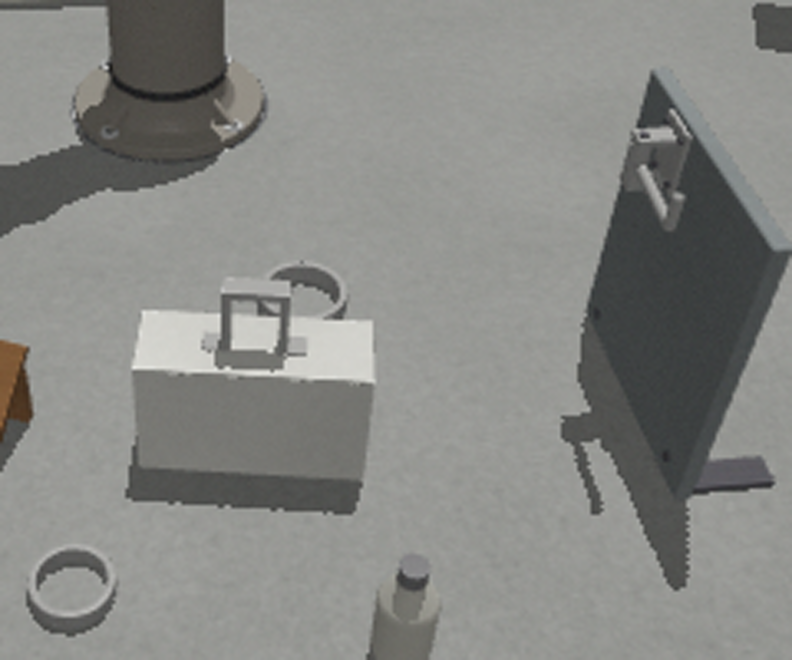

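View pics/c3.png

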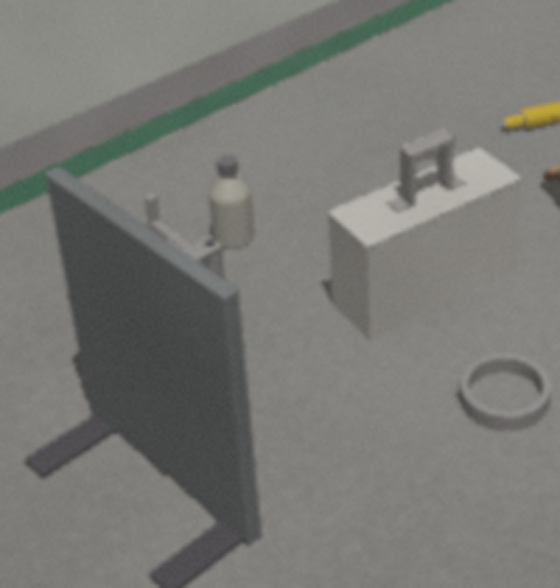

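```bash
python3 - <<'E'
from h import *
np.set_printoptions(precision=4,suppress=True)
S=pose('scene');D=pose('side')
c2=lambda x,y:(190+(x+.5)/3.3-.5,110+(y+.5)/3.3-.5); c3=lambda x,y:(90+(x+.5)/2.8-.5,140+(y+.5)/2.8-.5); c1=lambda x,y:(80+x/5,180+y/5)
print('cam',S[0],D[0])
print('pin',tri((S,c2(676,196)),(D,c3(152,198))), onz(S,c2(676,196),.281),onz(D,c3(152,198),.281))
f=onz(S,c2(652,75),.29);g=onz(S,c2(773,250),.29);print('paneltop',f,g,np.linalg.norm(f-g))
a=onz(D,c3(52,172),.29);b=onz(D,c3(232,290),.29);print('side paneltop front?',a,b,np.linalg.norm(a-b))
for p in [(143,312),(373,322),(373,381),(135,370)]: print('cover top',onz(S,c2(*p),.127))
for p in [(222,282),(290,284)]: print('handle top',onz(S,c2(*p),.193))
print('handle mid top',tri((S,c2(256,285)),(D,c3(428,146))))
for p in [(302,268),(302,322),(260,295),(346,298)]: print('ringA',onz(S,c2(*p),.022))
for p in [(72,548),(72,618),(30,582),(116,582)]: print('ringB',onz(S,c2(*p),.018))
print('bottle top', onz(S,c2(414,565),.110))
for p in [(147,66),(592,176),(530,372),(84,248)]: print('rest',onz(S,c1(*p),.086 if p[1]<200 else .018))
for p in [(333,140),(284,292),(485,178),(437,338)]: print('gauge', onz(S,c1(*p),.06))
E
```

```text
cam [ 1.2836 -0.0344  0.8587] [-0.2337  0.8546  0.9482]
pin (array([0.5715, 0.3671, 0.2761]), [0.0001054847726711888, 0.0001054847726712313]) [0.5776 0.3638 0.281 ] [0.5656 0.3705 0.281 ]
paneltop [0.427  0.3949 0.29  ] [0.6541 0.4035 0.29  ] 0.2272835657698995
side paneltop front? [0.6458 0.4154 0.29  ] [0.4145 0.4038 0.29  ] 0.23162820367697692
cover top [ 0.5089 -0.0427  0.127 ]
cover top [0.5373 0.1534 0.127 ]
cover top [0.6059 0.1417 0.127 ]
cover top [ 0.578  -0.0516  0.127 ]
handle top [0.5486 0.023  0.193 ]
handle top [0.5555 0.0775 0.193 ]
handle mid top (array([0.5513, 0.0509, 0.1896]), [0.0005408836329760226, 0.0005408836329760321])
ringA [0.3452 0.1214 0.022 ]
ringA [0.4246 0.1112 0.022 ]
ringA [0.3824 0.0742 0.022 ]
ringA [0.3939 0.1594 0.022 ]
ringB [ 0.6727 -0.1118  0.018 ]
ringB [ 0.7394 -0.1111  0.018 ]
ringB [ 0.7034 -0.1454  0.018 ]
ringB [ 0.7086 -0.076   0.018 ]
bottle top [0.7732 0.1443 0.11  ]
rest [ 0.3834 -0.4302  0.086 ]
rest [ 0.5042 -0.1461  0.086 ]
rest [ 0.5929 -0.186   0.018 ]
rest [ 0.4734 -0.4681  0.018 ]
gauge [ 0.4333 -0.3122  0.06  ]
gauge [ 0.5579 -0.3229  0.06  ]
gauge [ 0.4745 -0.2149  0.06  ]
gauge [ 0.5991 -0.2318  0.06  ]
```

```bash
cat >> h.py <<'E'
def down(az):
    "tool down, jaw (tool y) at azimuth az"
    y=np.array([np.cos(az),np.sin(az),0]);x=np.array([0,0,-1.]);return np.c_[x,y,np.cross(x,y)]
def plan(p,Rt,w,n=None,vmax=.05,start=None):
    "rows from current pose to p,Rt straight; returns rows text"
    st=manip.get_state();p0,R0=(np.array(st['ee_pos']),np.array(st['ee_rot'])) if start is None else start
    rv=R.from_matrix(R0.T@Rt).as_rotvec();d=np.asarray(p)-p0
    n=n or max(1,int(np.ceil(max(np.linalg.norm(d)/vmax,np.linalg.norm(rv)/.17))))
    rows=[];Rc,pc=R0.copy(),p0.copy()
    for i in range(1,n+1):
        t=np.round(R.from_matrix(Rc.T@(R0@R.from_rotvec(rv*i/n).as_matrix())).as_rotvec(),3)
        s=np.round(Rc.T@(p0+d*i/n-pc),4)
        rows.append([[float(v)+0. for v in t],[float(v)+0. for v in s],w]);pc=pc+Rc@s;Rc=Rc@R.from_rotvec(t).as_matrix()
    print(n,str(rows).replace(' ',''))
    return pc,Rc
E
python3 - <<'E'
from h import *
a=plan([.162,-.655,.40],np.array(manip.get_state()['ee_rot']),.085,3)
b=plan([.40,-.50,.40],down(-.6),.085,start=a)
c=plan([.60,-.10,.40],down(0),.085,start=b)
E
```

```text
3 [[[0.0,0.0,0.0],[-0.0501,0.0,0.0001],0.085],[[0.0,0.0,0.0],[-0.0502,0.0,0.0],0.085],[[0.0,0.0,0.0],[-0.0501,-0.0001,0.0001],0.085]]
6 [[[-0.121,0.0,0.0],[0.0,-0.0155,-0.0447],0.085],[[-0.122,0.0,0.0],[0.0,-0.0101,-0.0463],0.085],[[-0.121,0.0,0.001],[0.0,-0.0043,-0.0471],0.085],[[-0.121,0.0,0.0],[0.0,0.0014,-0.0473],0.085],[[-0.122,0.0,0.0],[0.0001,0.0071,-0.0468],0.085],[[-0.121,0.0,0.0],[0.0,0.0128,-0.0456],0.085]]
9 [[[-0.067,0.0,0.0],[0.0,-0.0068,-0.0492],0.085],[[-0.066,0.0,0.0],[0.0,-0.0034,-0.0496],0.085],[[-0.067,0.0,0.0],[0.0001,-0.0002,-0.0497],0.085],[[-0.067,0.0,0.0],[0.0,0.0032,-0.0496],0.085],[[-0.066,0.0,0.0],[0.0,0.0064,-0.0492],0.085],[[-0.067,0.0,0.0],[0.0,0.0097,-0.0488],0.085],[[-0.067,0.0,0.0],[0.0,0.013,-0.0479],0.085],[[-0.066,0.0,0.0],[0.0,0.0161,-0.047],0.085],[[-0.067,0.0,0.0],[0.0001,0.0192,-0.0459],0.085]]
```

Call:
jog_arm(rows=[[[0,0,0],[-0.05,0,0],0.085],[[0,0,0],[-0.05,0,0],0.085],[[0,0,0],[-0.05,0,0],0.085],[[-0.121,0,0],[0,-0.0155,-0.0447],0.085],[[-0.122,0,0],[0,-0.0101,-0.0463],0.085],[[-0.121,0,0],[0,-0.0043,-0.0471],0.085],[[-0.121,0,0],[0,0.0014,-0.0473],0.085],[[-0.122,0,0],[0,0.0071,-0.0468],0.085],[[-0.121,0,0],[0,0.0128,-0.0456],0.085]])

```text
time_s: 1.27
ee_pos: [0.4013, -0.4992, 0.4001]
ee_rot: [[-0.0, 0.827, -0.561], [0.0, -0.561, -0.827], [-1.0, -0.0, 0.0]]
force: [0.4, 0.3, 0.1]
grip_width: 0.0853
```

```bash
python3 - <<'E'
from h import *
im,P=shot('wrist','w1');s=manip.get_state();print(s['ee_pos'],s['ee_rot'],s['joint_pos'])
E
```

```text
[ 0.40849558 -0.49343481  0.39992331] [[ 0.00379944  0.8356874  -0.54919225]
 [ 0.00381269 -0.54920433 -0.8356794 ]
 [-0.99998551  0.00108121 -0.00527288]] [ 0.93688726  0.33778551 -0.20845743  1.4279445   0.06439589  1.38279299
  0.14645319]
```

View pics/w1.png

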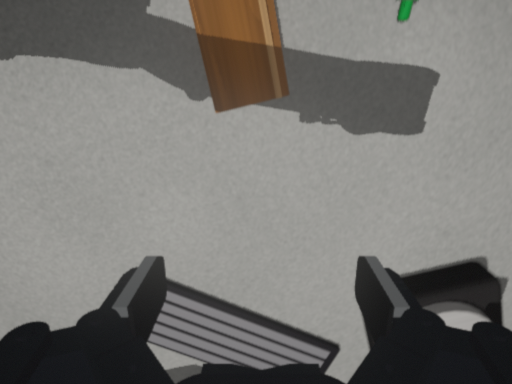

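Wrist view: low end of the rest at (240,60), green decoy at (404,10). Continue.

Call:
jog_arm(rows=[[[-0.067,0.0,0.0],[0.0,-0.0068,-0.0492],0.085],[[-0.066,0.0,0.0],[0.0,-0.0034,-0.0496],0.085],[[-0.067,0.0,0.0],[0.0001,-0.0002,-0.0497],0.085],[[-0.067,0.0,0.0],[0.0,0.0032,-0.0496],0.085],[[-0.066,0.0,0.0],[0.0,0.0064,-0.0492],0.085],[[-0.067,0.0,0.0],[0.0,0.0097,-0.0488],0.085],[[-0.067,0.0,0.0],[0.0,0.013,-0.0479],0.085],[[-0.066,0.0,0.0],[0.0,0.0161,-0.047],0.085],[[-0.067,0.0,0.0],[0,0.0192,-0.0459],0.085],[[0,0,0],[0,0,0],0.085]])

```text
time_s: 2.58
ee_pos: [0.6012, -0.0949, 0.3998]
ee_rot: [[-0.0, 1.0, 0.008], [0.003, 0.008, -1.0], [-1.0, -0.0, -0.003]]
force: [-0.3, -0.8, -0.6]
grip_width: 0.0852
```

```bash
python3 - <<'E'
from h import *
im,P=shot('wrist','w2');s=manip.get_state();print(s['ee_pos'],s['ee_rot'],s['joint_pos'])
a=plan([.54,.25,.40],down(0),.05)
E
```

```text
[ 0.60053887 -0.09810921  0.39977272] [[-6.73639112e-04  9.99993379e-01  3.57603275e-03]
 [ 7.67655588e-04  3.57654962e-03 -9.99993309e-01]
 [-9.99999478e-01 -6.70889443e-04 -7.70059810e-04]] [ 0.44607303  0.3117812  -0.50700793  1.49063206  0.15150571  1.37914644
 -0.06583126]
8 [[[0.0,0.0,0.0],[0.0,-0.0074,-0.0435],0.05],[[0.001,0.0,0.0],[0.0,-0.0074,-0.0436],0.05],[[0.0,0.0,0.0],[0.0,-0.0075,-0.0435],0.05],[[0.001,0.0,0.0],[0.0,-0.0074,-0.0435],0.05],[[0.0,0.0,0.0],[0.0001,-0.0075,-0.0436],0.05],[[0.001,-0.001,0.001],[0.0,-0.0075,-0.0435],0.05],[[0.0,0.0,0.0],[-0.0001,-0.0076,-0.0435],0.05],[[0.001,0.0,0.0],[0.0,-0.0075,-0.0435],0.05]]
```

View pics/w2.png

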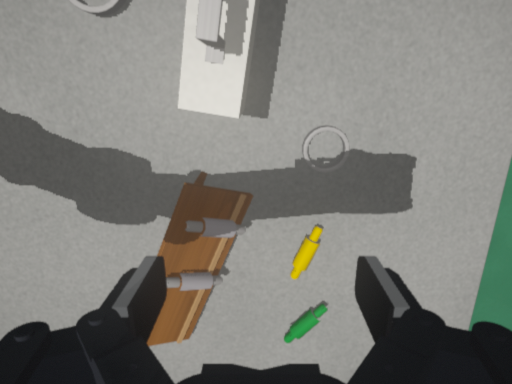

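Wrist view: cover top edge at (210,60), rest with two grey gauges at (215,228) and (195,281), yellow (306,252), green (305,322).

Call:
jog_arm(rows=[[[0,0,0],[0,-0.0075,-0.0435],0.05],[[0,0,0],[0,-0.0075,-0.0435],0.05],[[0,0,0],[0,-0.0075,-0.0435],0.05],[[0,0,0],[0,-0.0075,-0.0435],0.05],[[0,0,0],[0,-0.0075,-0.0435],0.05],[[0,0,0],[0,-0.0075,-0.0435],0.05],[[0,0,0],[0,-0.0075,-0.0435],0.05],[[0,0,0],[0,-0.0075,-0.0435],0.05],[[0,0,0],[0,0,0],0.05],[[0,0,0],[0,0,0],0.05]])

```text
time_s: 3.88
ee_pos: [0.541, 0.2458, 0.3999]
ee_rot: [[-0.0, 1.0, -0.003], [-0.001, -0.003, -1.0], [-1.0, -0.0, 0.001]]
force: [-0.2, -0.7, -0.9]
grip_width: 0.0501
```

```bash
python3 - <<'E'
from h import *
im,P=shot('wrist','w3');s=manip.get_state();print(s['ee_pos'],s['joint_pos'])
E
```

```text
[0.54121085 0.24541876 0.39992726] [-0.01671153  0.31128635 -0.66782651  1.5162509   0.19549573  1.38227096
 -0.70149606]
```

View pics/w3.png

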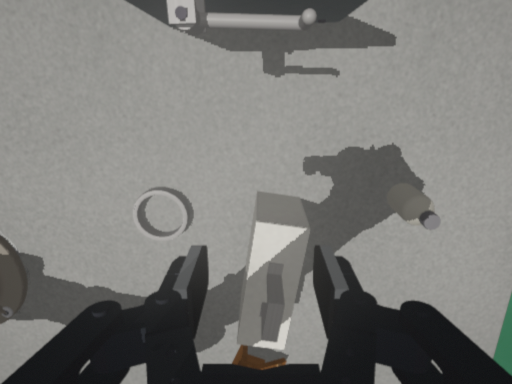

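Wrist view: hinge block (181,12), bar to pin top at (309,17).

```bash
python3 - <<'E'
from h import *
np.set_printoptions(precision=4,suppress=True)
im,P=load('w3','wrist');S=pose('scene');D=pose('side')
c2=lambda x,y:(190+(x+.5)/3.3-.5,110+(y+.5)/3.3-.5); c3=lambda x,y:(90+(x+.5)/2.8-.5,140+(y+.5)/2.8-.5)
print(tri((P,(309,16)),(S,c2(676,196)),(D,c3(152,198))))
print(onz(P,(309,16),.281),onz(P,(181,13),.262),onz(P,(208,18),.25),onz(P,(296,20),.25))
crop(im,130,0,360,60,3.4,'c4')
plan([.56,.25,.40],down(0),.05)
E
```

```text
(array([0.5728, 0.3671, 0.2764]), [0.0015530703273279444, 0.0006998132963289303, 0.0011273348886996128])
[0.5735 0.3672 0.281 ] [0.4858 0.3724 0.262 ] [0.503  0.3711 0.25  ] [0.5681 0.3696 0.25  ]
1 [[[-0.004,0.001,0.0],[-0.0001,0.0188,-0.0046],0.05]]
```

View pics/c4.png

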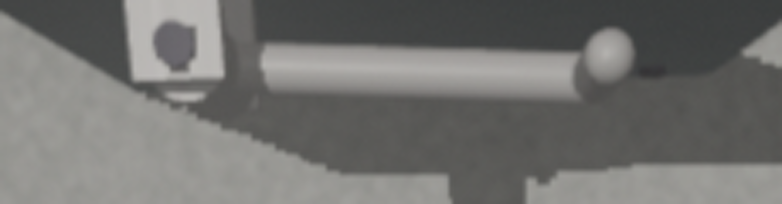

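```bash
python3 - <<'E'
from h import *
a=plan([.573,.367,.33],down(0),.05)
E
```

```text
3 [[[-0.001,0.0,0.0],[0.0233,0.0105,-0.0406],0.05],[[-0.001,0.001,0.0],[0.0232,0.0104,-0.0406],0.05],[[-0.002,0.0,0.0],[0.0233,0.0106,-0.0405],0.05]]
```

Call:
jog_arm(rows=[[[0,0,0],[0.0,0.008,-0.0405],0.05],[[0,0,0],[0.015,0.008,-0.0405],0.05],[[0,0,0],[0.025,0.008,-0.0405],0.05],[[0,0,0],[0.03,0.0075,0],0.05],[[0,0,0],[0,0,0],0.05],[[0,0,0],[0,0,0],0.05]])

```text
time_s: 4.68
ee_pos: [0.5728, 0.3679, 0.3314]
ee_rot: [[0.001, 1.0, -0.003], [0.0, -0.003, -1.0], [-1.0, 0.001, -0.0]]
force: [-0.4, 0.0, 0.3]
grip_width: 0.0498
```

```bash
python3 - <<'E'
from h import *
im,P=shot('wrist','w4');s=manip.get_state();print(s['ee_pos'],s['joint_pos'])
E
```

```text
[0.57269666 0.36836349 0.33202518] [-0.22644653  0.50799808 -0.66018809  1.40529839  0.3130459   1.33154662
 -0.90057329]
```

View pics/w4.png

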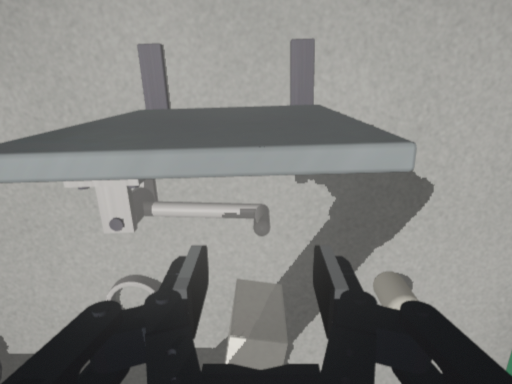

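```bash
python3 - <<'E'
from h import *
np.set_printoptions(precision=4,suppress=True)
im,P=load('w4','wrist')
crop(im,60,150,300,250,3.3,'c5')
print('pin',onz(P,(261,229),.281), 'front edge',onz(P,(20,180.5),.29),onz(P,(413,170),.29),'bar',onz(P,(158,209),.25),onz(P,(240,210),.25))
q=load('w3','wrist')[1];print(tri((P,(261,229)),(q,(309,16)),(pose('scene'),(394.5,169)),(pose('side'),(144.1,210.4))))
print('screw',onz(P,(117,224),.262))
E
```

```text
pin [0.5737 0.3684 0.281 ] front edge [0.4485 0.4004 0.29  ] [0.652  0.4056 0.29  ] bar [0.5055 0.3687 0.25  ] [0.5599 0.3679 0.25  ]
(array([0.5731, 0.3668, 0.2765]), [0.0008130293772958639, 0.0015024414036277243, 0.0007727703728220296, 0.0015839019060336673])
screw [0.4824 0.3633 0.262 ]
```

View pics/c5.png

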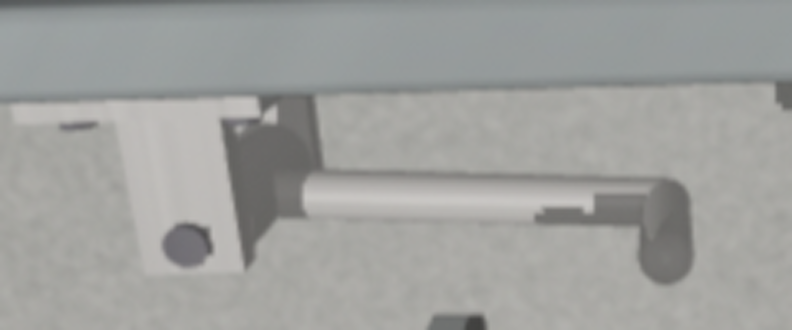

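Call:
jog_arm(newtons=20, rows=[[[0,0,0],[0.02,0.0005,0],0.05],[[0,0,0],[0.02,0,0],0.05],[[0,0,0],[0.012,0,0],0.04],[[0,0,0],[0,0,0],0.02],[[0,0,0],[0,0,0],0.005],[[0,0,0],[0,0,0],0.005],[[0,0,0],[0,0,0],0.005],[[0,0,0],[0,0,0],0.005]])

```text
time_s: 5.72
ee_pos: [0.5733, 0.3691, 0.2782]
ee_rot: [[0.002, 1.0, -0.001], [0.001, -0.001, -1.0], [-1.0, 0.002, -0.001]]
force: [5.3, 0.7, -5.3]
grip_width: 0.0087
```

```bash
python3 - <<'E'
import numpy as np
H=np.array([.4875,.371]);a=np.linspace(-.024,-1.55,12);p=H+.0858*np.c_[np.cos(a),np.sin(a)]
d=np.diff(p,axis=0);print([[round(float(x),4),round(float(-y),4)] for x,y in d],p[-1])
E
```

```text
[[-0.0011, 0.0118], [-0.0027, 0.0116], [-0.0043, 0.0111], [-0.0058, 0.0104], [-0.0072, 0.0095], [-0.0084, 0.0084], [-0.0095, 0.0072], [-0.0104, 0.0058], [-0.0111, 0.0043], [-0.0116, 0.0027], [-0.0118, 0.0011]] [0.4892842  0.28521855]
```

Call:
jog_arm(rows=[[[0,0,0],[-0.001,-0.0011,0.0118],0.005],[[0,0,0],[0,-0.0027,0.0116],0.005],[[0,0,0],[0,-0.0043,0.0111],0.005],[[0,0,0],[0,-0.0058,0.0104],0.005],[[0,0,0],[0,-0.0072,0.0095],0.005],[[0,0,0],[0,-0.0084,0.0084],0.005],[[0,0,0],[0,-0.0095,0.0072],0.005],[[0,0,0],[0,-0.0104,0.0058],0.005],[[0,0,0],[0,-0.0111,0.0043],0.005],[[0,0,0],[0,-0.0116,0.0027],0.005],[[0,0,0],[0,-0.0118,0.0011],0.005],[[0,0,0],[0,0,0],0.005]])

```text
time_s: 7.22
ee_pos: [0.4904, 0.2812, 0.2785]
ee_rot: [[0.003, 1.0, -0.004], [-0.005, -0.004, -1.0], [-1.0, 0.003, 0.005]]
force: [8.1, -7.1, -8.8]
grip_width: 0.0085
```

Call:
jog_arm(rows=[[[0,0,0],[0,0,0],0.03],[[0,0,0],[0,0,0],0.045],[[0,0,0],[0,0,0],0.045],[[0,0,0],[-0.03,0,0],0.045],[[0,0,0],[-0.04,0,0],0.045],[[0,0,0],[-0.04,0,0],0.045],[[0,0,0],[-0.02,0,0.04],0.07],[[0,0,0],[0,0,0.04],0.08],[[0,0,0],[0,0,0],0.08],[[0,0,0],[0,0,0],0.08]])

```text
time_s: 8.48
ee_pos: [0.488, 0.2062, 0.4094]
ee_rot: [[0.0, 1.0, 0.001], [0.001, 0.001, -1.0], [-1.0, 0.0, -0.001]]
force: [-0.1, 0.6, 0.2]
grip_width: 0.08
```

```bash
python3 - <<'E'
from h import *
im,P=shot('wrist','w5');s=manip.get_state();print(s['ee_pos'],s['joint_pos'],s['force'])
shot('scene','s5');shot('side','d5')
E
```

```text
[0.48791144 0.20668147 0.40927151] [ 0.08413435  0.18346536 -0.69439039  1.64135022  0.11899636  1.35978291
 -0.62514521] [-0.62163802  0.31395987  0.23453476]
```

View pics/w5.png

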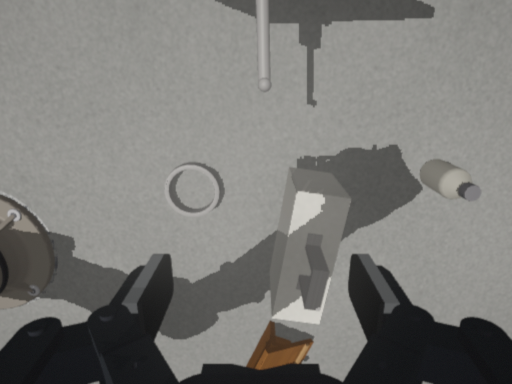

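View pics/s5.png

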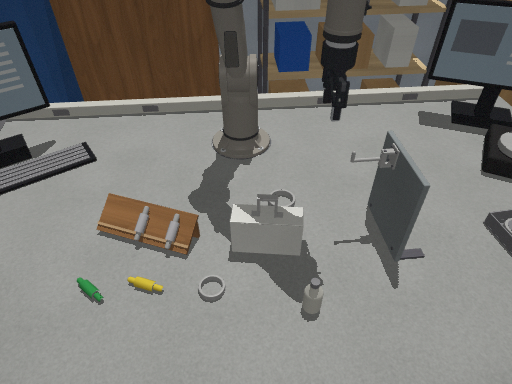

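```bash
python3 - <<'E'
from h import *
np.set_printoptions(precision=4,suppress=True)
im,P=load('w5','wrist')
print('pin',onz(P,(264,85),.281),'bar',onz(P,(262,2),.25),onz(P,(264,70),.25))
crop(im,250,150,370,340,3.1,'c6')
a=plan([.552,.051,.34],down(1.427),.08)
E
```

```text
pin [0.491  0.2848 0.281 ] bar [0.4895 0.3441 0.25  ] [0.4913 0.2959 0.25  ]
9 [[[-0.158,0.0,0.0],[0.0077,0.0071,0.0173],0.08],[[-0.159,0.0,0.0],[0.0076,0.0042,0.0183],0.08],[[-0.158,0.0,0.0],[0.0077,0.0014,0.0186],0.08],[[-0.158,0.0,0.0],[0.0077,-0.0017,0.0187],0.08],[[-0.158,0.0,0.0],[0.0076,-0.0045,0.0181],0.08],[[-0.159,0.0,0.0],[0.0077,-0.0073,0.0173],0.08],[[-0.158,0.0,0.0],[0.0077,-0.01,0.0158],0.08],[[-0.158,-0.001,0.0],[0.0076,-0.0124,0.0141],0.08],[[-0.159,0.0,0.0],[0.0077,-0.0144,0.0119],0.08]]
```

View pics/c6.png

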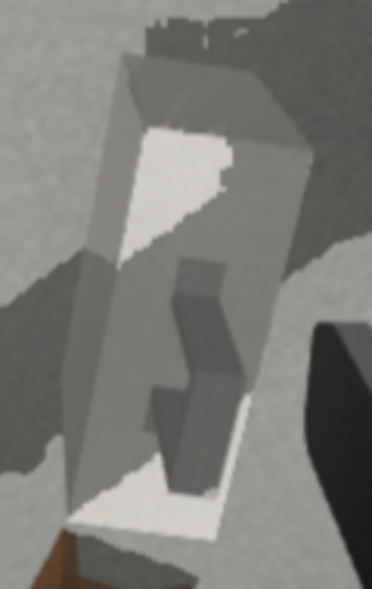

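Hook square (bar nearly -y). Next: above the cover.

Call:
jog_arm(rows=[[[-0.158,0,0],[0.0077,0.0071,0.0173],0.08],[[-0.159,0,0],[0.0076,0.0042,0.0183],0.08],[[-0.158,0,0],[0.0077,0.0014,0.0186],0.08],[[-0.158,0,0],[0.0077,-0.0017,0.0187],0.08],[[-0.158,0,0],[0.0076,-0.0045,0.0181],0.08],[[-0.159,0,0],[0.0077,-0.0073,0.0173],0.08],[[-0.158,0,0],[0.0077,-0.01,0.0158],0.08],[[-0.158,0,0],[0.0076,-0.0124,0.0141],0.08],[[-0.159,0,0],[0.0077,-0.0144,0.0119],0.08],[[0,0,0],[0,0,0],0.085],[[0,0,0],[0,0,0],0.085]])

```text
time_s: 10.0
ee_pos: [0.5519, 0.0509, 0.3405]
ee_rot: [[0.0, 0.147, 0.989], [0.001, 0.989, -0.147], [-1.0, 0.001, -0.0]]
force: [-0.4, 1.1, 0.9]
grip_width: 0.0849
```

```bash
python3 - <<'E'
from h import *
im,P=shot('wrist','w6');s=manip.get_state();print(s['ee_pos'],s['ee_rot'],s['joint_pos'])
E
```

```text
[0.55188359 0.05106028 0.34064935] [[ 4.77119329e-04  1.45667068e-01  9.89333552e-01]
 [ 6.77635932e-04  9.89333391e-01 -1.45667372e-01]
 [-9.99999657e-01  7.39908682e-04  3.73320844e-04]] [ 0.43661537  0.29328832 -0.78730709  1.69256978  0.21734658  1.24561975
  1.02543735]
```

View pics/w6.png

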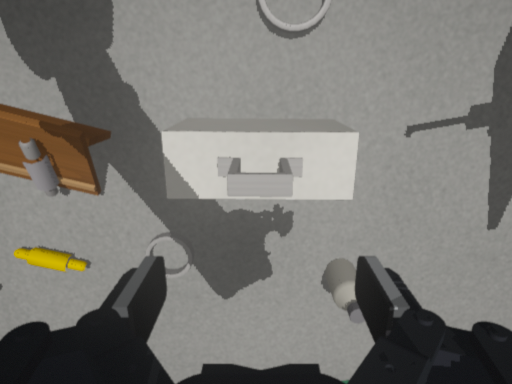

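```bash
python3 - <<'E'
from h import *
np.set_printoptions(precision=4,suppress=True)
im,P=load('w6','wrist');q=load('w5','wrist')[1]
crop(im,150,110,370,210,3.6,'c7')
for u in [(228,174),(293,174),(292,195),(227,195),(260,184.5)]: print(onz(P,u,.193))
for u in [(164,131),(357,131),(354,199),(167,198)]: print(onz(P,u,.127))
# handle: c6 center of top bar: corners (190,372),(245,375),(215,490),(168,490)
c6=lambda x,y:(250+(x+.5)/3.1-.5,150+(y+.5)/3.1-.5)
print(tri((P,(260,184.5)),(q,c6(205,432)),(pose('scene'),(190+256/3.3,110+290/3.3))))
E
```

```text
[0.5417 0.0249 0.193 ]
[0.5498 0.0793 0.193 ]
[0.5683 0.0763 0.193 ]
[0.5601 0.0208 0.193 ]
[0.5549 0.0504 0.193 ]
[ 0.5051 -0.0401  0.127 ]
[0.5335 0.1524 0.127 ]
[0.6061 0.1452 0.127 ]
[ 0.5755 -0.0539  0.127 ]
(array([0.5561, 0.05  , 0.1889]), [0.00023272561686104893, 0.0014453970183341896, 0.0012521255691233734])
```

View pics/c7.png

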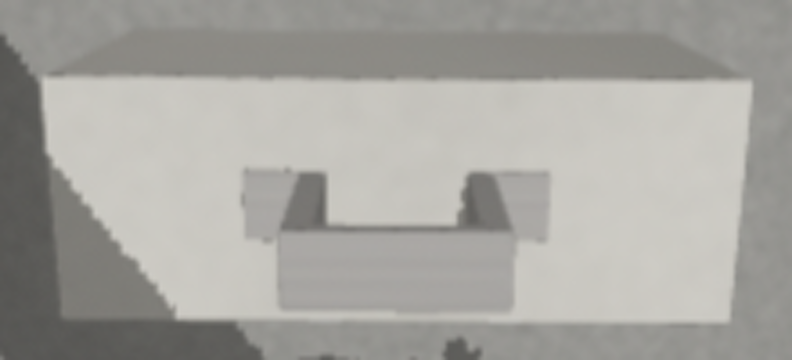

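Call:
jog_arm(newtons=50, rows=[[[0,0,0],[0.04,-0.0005,0.003],0.085],[[0,0,0],[0.05,0,0],0.085],[[0,0,0],[0.04,0,0],0.085],[[0,0,0],[0.03,0,0],0.085],[[0,0,0],[0,0,0],0.075],[[0,0,0],[0,0,0],0.065],[[0,0,0],[0,0,0],0.05],[[0,0,0],[0,0,0],0.05],[[0,0,0],[0,0,0],0.05],[[0,0,0],[0,0,0],0.05]])

```text
time_s: 11.3
ee_pos: [0.5562, 0.0496, 0.1823]
ee_rot: [[0.004, 0.145, 0.989], [0.001, 0.989, -0.145], [-1.0, 0.001, 0.003]]
force: [-0.5, 2.4, 7.3]
grip_width: 0.0551
```

```bash
python3 - <<'E'
from h import *
s=manip.get_state();R0=np.array(s['ee_rot']);print(s['ee_pos'],s['force'])
a=(np.array([.5555,.05,.290]),R0)
b=plan([.4925,.215,.290],down(.0256),.05,n=10,start=a)
E
```

```text
[0.5561723  0.04955467 0.18227741] [-0.50383302  2.35258357  7.28592041]
10 [[[0.14,0.0,0.0],[0.0,0.0154,-0.0086],0.05],[[0.14,0.0,-0.001],[0.0,0.0141,-0.0107],0.05],[[0.14,0.001,0.0],[0.0,0.0124,-0.0126],0.05],[[0.14,0.0,0.0],[-0.0001,0.0106,-0.0141],0.05],[[0.14,0.0,-0.001],[0.0,0.0084,-0.0155],0.05],[[0.14,0.0,0.0],[0.0,0.0063,-0.0165],0.05],[[0.14,0.0,0.0],[0.0,0.0038,-0.0173],0.05],[[0.14,0.0,-0.001],[0.0,0.0014,-0.0176],0.05],[[0.14,0.001,0.0],[0.0,-0.001,-0.0176],0.05],[[0.14,0.0,-0.001],[0.0,-0.0035,-0.0173],0.05]]
```

Call:
jog_arm(rows=[[[0,0,0],[-0.01,0,0],0.05],[[0,0,0],[-0.02,0,0],0.05],[[0,0,0],[-0.025,0,0],0.05],[[0,0,0],[-0.025,0,0],0.05],[[0,0,0],[-0.02,0,0],0.05],[[0,0,0],[-0.009,0,0],0.05],[[0,0,0],[0,0,0],0.05],[[0,0,0],[0,0,0],0.05]])

```text
time_s: 12.3
ee_pos: [0.5544, 0.0482, 0.2884]
ee_rot: [[-0.001, 0.145, 0.989], [-0.0, 0.989, -0.145], [-1.0, -0.001, -0.001]]
force: [-0.1, 0.2, -3.6]
grip_width: 0.0551
```

```bash
python3 - <<'E'
from h import *
s=manip.get_state();print(s['ee_pos'],s['ee_rot'],s['force'],s['grip_width'])
b=plan([.4925,.215,.290],down(.0256),.05,n=11)
shot('wrist','w7')
E
```

```text
[0.55441378 0.04817258 0.28840702] [[-1.46260068e-03  1.45370580e-01  9.89376195e-01]
 [-2.92238097e-04  9.89377149e-01 -1.45371153e-01]
 [-9.99998888e-01 -5.01753363e-04 -1.40458087e-03]] [-0.1187602   0.24701928 -3.58143522] 0.05509500994885781
11 [[[0.127,0.0,0.0],[-0.0001,0.0142,-0.0078],0.05],[[0.127,0.0,0.0],[-0.0002,0.0131,-0.0095],0.05],[[0.128,0.0,0.0],[-0.0001,0.0118,-0.0111],0.05],[[0.127,0.0,0.001],[-0.0002,0.0102,-0.0125],0.05],[[0.127,0.0,0.0],[-0.0001,0.0086,-0.0137],0.05],[[0.127,0.0,0.0],[-0.0001,0.0068,-0.0147],0.05],[[0.127,-0.001,0.0],[-0.0002,0.0049,-0.0154],0.05],[[0.128,0.0,0.0],[-0.0001,0.0029,-0.0159],0.05],[[0.127,0.0,0.0],[-0.0002,0.0008,-0.0162],0.05],[[0.127,0.0,0.0],[-0.0001,-0.0012,-0.0161],0.05],[[0.127,0.0,0.0],[-0.0001,-0.0032,-0.0158],0.05]]
```

View pics/w7.png

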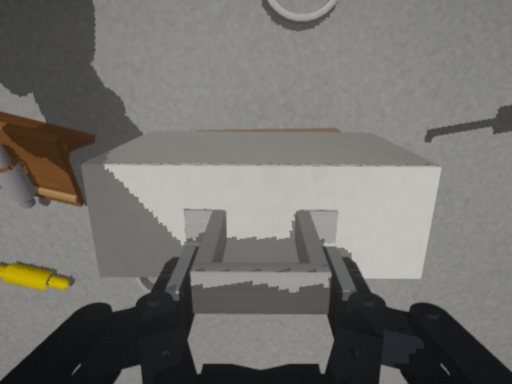

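Cover held squarely between the fingers (handle at (260,285)), weight 3.6 N.

Call:
jog_arm(rows=[[[0.127,0,0],[0,0.0142,-0.0078],0.05],[[0.127,0,0],[0,0.0131,-0.0095],0.05],[[0.128,0,0],[0,0.0118,-0.0111],0.05],[[0.127,0,0],[0,0.0102,-0.0125],0.05],[[0.127,0,0],[0,0.0086,-0.0137],0.05],[[0.127,0,0],[0,0.0068,-0.0147],0.05],[[0.127,0,0],[0,0.0049,-0.0154],0.05],[[0.128,0,0],[0,0.0029,-0.0159],0.05],[[0.127,0,0],[0,0.0008,-0.0162],0.05],[[0.127,0,0],[0,-0.0012,-0.0161],0.05],[[0.127,0,0],[0,-0.0032,-0.0158],0.05],[[0,0,0],[0,0,0],0.05]])

```text
time_s: 13.85
ee_pos: [0.4921, 0.2166, 0.2886]
ee_rot: [[-0.001, 1.0, 0.03], [0.0, 0.03, -1.0], [-1.0, -0.001, -0.0]]
force: [-0.8, -1.1, -2.9]
grip_width: 0.0551
```

```bash
python3 - <<'E'
from h import *
s=manip.get_state();print(s['ee_pos'],s['ee_rot'],s['force'],s['grip_width'],s['joint_pos'])
shot('wrist','w8');shot('scene','s8');
im,_=shot('side','d8');crop(im,90,140,330,350,2.8,'c8')
E
```

```text
[0.49207605 0.21656451 0.28862384] [[-1.25632108e-03  9.99543236e-01  3.01950566e-02]
 [ 1.29766675e-04  3.01952431e-02 -9.99544011e-01]
 [-9.99999202e-01 -1.25182990e-03 -1.67642322e-04]] [-0.82530999 -1.09743496 -2.88868218] 0.055147413951768184 [-0.01721158  0.27333771 -0.6131573   1.80544253  0.17272602  1.11765476
 -0.65886232]
```

View pics/w8.png

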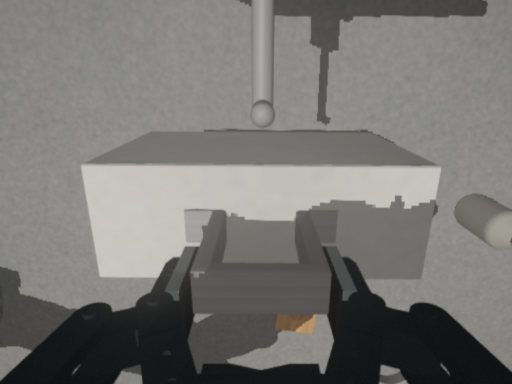

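View pics/c8.png

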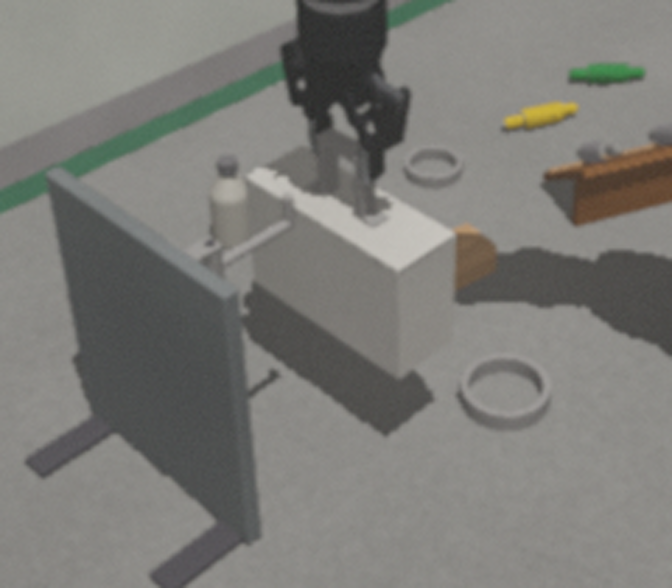

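View pics/s8.png

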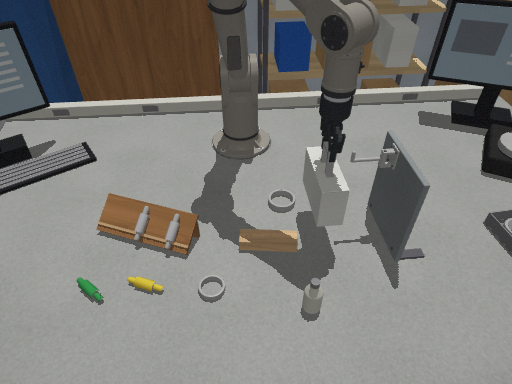

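Pin (262,113) lines up with the handle opening (260). Slide on.

Call:
jog_arm(rows=[[[0,0,0],[0,0,-0.012],0.05],[[0,0,0],[0,0,-0.02],0.05],[[0,0,0],[0,0,-0.02],0.05],[[0,0,0],[0,0,-0.02],0.05],[[0,0,0],[0,0,-0.02],0.05],[[0,0,0],[0,0,-0.017],0.05],[[0,0,0],[0,0,0],0.05],[[0,0,0],[0,0,0],0.05]])

```text
time_s: 15.0
ee_pos: [0.4904, 0.3234, 0.289]
ee_rot: [[-0.0, 1.0, 0.025], [-0.001, 0.025, -1.0], [-1.0, -0.0, 0.001]]
force: [0.8, -0.1, -4.3]
grip_width: 0.0551
```

```bash
python3 - <<'E'
from h import *
s=manip.get_state();print(s['ee_pos'],s['force'],s['grip_width'])
shot('wrist','w9');
im,_=shot('side','d9');crop(im,90,140,330,350,2.8,'c9')
E
```

```text
[0.49042746 0.323419   0.28895059] [ 0.83632056 -0.12732877 -4.32220469] 0.055098331444496496
```

View pics/w9.png

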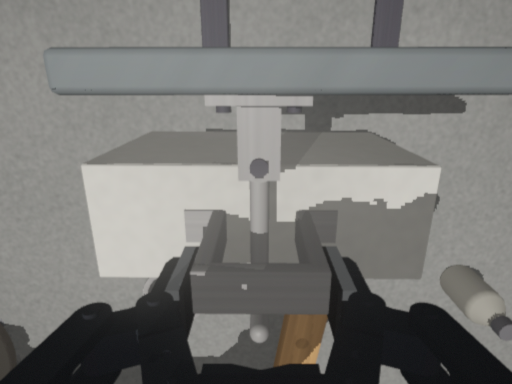

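View pics/c9.png

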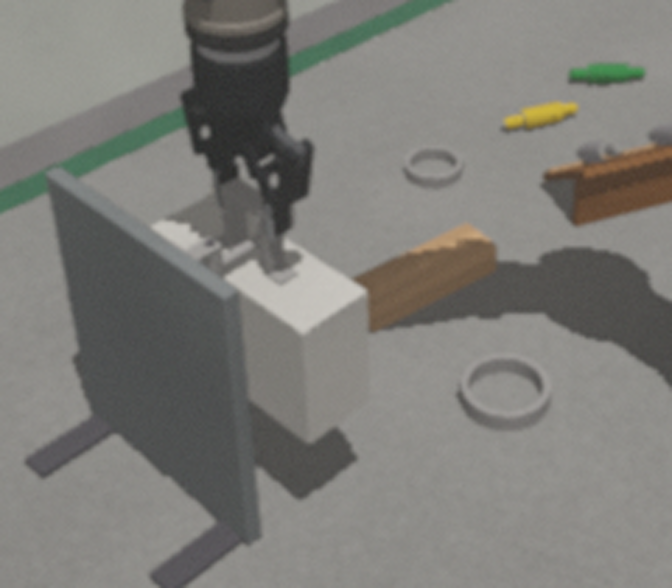

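Bar passes through the opening, pin at (259,333) outside it. Lower.

Call:
jog_arm(rows=[[[0,0,0],[0.008,0,0],0.05],[[0,0,0],[0.01,0,0],0.05],[[0,0,0],[0.008,0,0],0.05],[[0,0,0],[0.005,0,0],0.05],[[0,0,0],[0.003,0,0],0.05],[[0,0,0],[0,0,0],0.05]])

```text
time_s: 15.85
ee_pos: [0.4902, 0.3242, 0.2551]
ee_rot: [[-0.0, 1.0, 0.026], [-0.0, 0.026, -1.0], [-1.0, -0.0, 0.0]]
force: [-0.2, 0.3, -3.8]
grip_width: 0.055
```

Call:
jog_arm(rows=[[[0,0,0],[0.0015,0,0],0.05],[[0,0,0],[0.001,0,0],0.05],[[0,0,0],[0,0,0],0.05]])

```text
time_s: 16.23
ee_pos: [0.4902, 0.3242, 0.2527]
ee_rot: [[0.0, 1.0, 0.026], [-0.0, 0.026, -1.0], [-1.0, 0.0, 0.0]]
force: [-0.6, 1.0, -3.0]
grip_width: 0.0551
```

Call:
jog_arm(rows=[[[0,0,0],[0.001,0,0],0.05],[[0,0,0],[0.001,0,0],0.05],[[0,0,0],[0,0,0],0.05]])

```text
time_s: 16.6
ee_pos: [0.4904, 0.3244, 0.2519]
ee_rot: [[0.001, 1.0, 0.026], [0.0, 0.026, -1.0], [-1.0, 0.001, -0.0]]
force: [-2.2, -2.7, 4.9]
grip_width: 0.0549
```

Call:
jog_arm(rows=[[[0,0,0],[-0.001,0,0],0.056],[[0,0,0],[0,0,0],0.062],[[0,0,0],[0,0,0],0.085],[[0,0,0],[0,0,0],0.085],[[0,0,0],[-0.02,0,0],0.085],[[0,0,0],[-0.04,0,0],0.085],[[0,0,0],[-0.05,0,0],0.085],[[0,0,0],[-0.04,0,0],0.085],[[0,0,0],[0,0,0],0.085],[[0,0,0],[0,0,0],0.085]])

```text
time_s: 17.85
ee_pos: [0.49, 0.3239, 0.401]
ee_rot: [[-0.001, 1.0, 0.026], [-0.001, 0.026, -1.0], [-1.0, -0.001, 0.001]]
force: [0.1, 0.1, -0.2]
grip_width: 0.0848
```

```bash
python3 - <<'E'
from h import *
s=manip.get_state();print(s['ee_pos'],s['force'],s['grip_width'],s['joint_pos'])
shot('wrist','w10');shot('scene','s10')
im,_=shot('side','d10');crop(im,90,140,330,350,2.8,'c10')
E
```

```text
[0.4900295  0.32392752 0.40097689] [ 0.13263724  0.13887116 -0.17183717] 0.08481175741127303 [-0.18414334  0.29400218 -0.64730086  1.53099986  0.17909842  1.37757681
 -0.81945193]
```

View pics/w10.png

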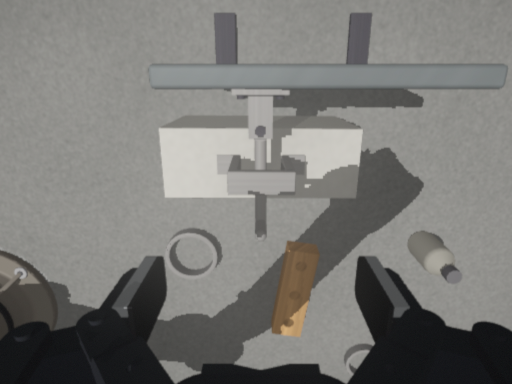

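View pics/c10.png

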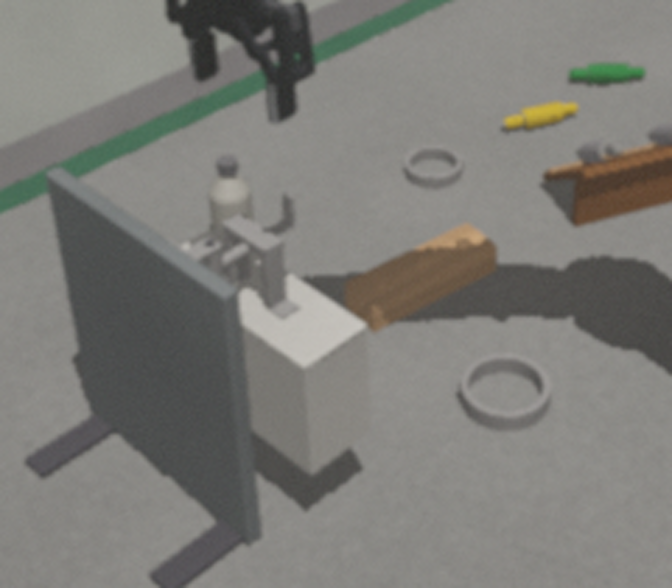

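View pics/s10.png

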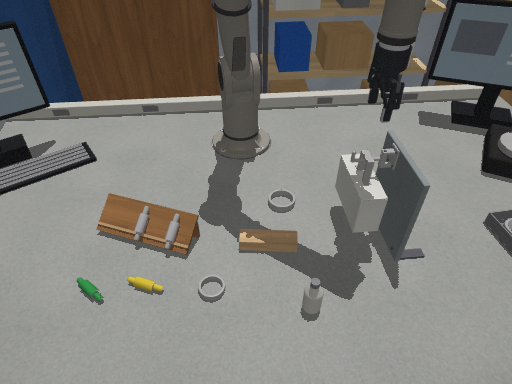

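Cover hangs on the hook, level, hand clear. Now look at the holder.

```bash
python3 - <<'E'
from h import *
b=plan([.53,.05,.34],down(1.427),.05,n=10)
E
```

```text
10 [[[-0.14,0.0,0.0],[0.0061,0.0033,0.0275],0.05],[[-0.14,0.0,0.001],[0.006,-0.0005,0.0276],0.05],[[-0.14,0.0,0.0],[0.0061,-0.0044,0.0273],0.05],[[-0.14,0.0,0.0],[0.006,-0.0082,0.0264],0.05],[[-0.141,0.0,0.0],[0.006,-0.0118,0.025],0.05],[[-0.14,0.0,0.001],[0.0061,-0.0152,0.0231],0.05],[[-0.14,0.0,0.0],[0.006,-0.0183,0.0208],0.05],[[-0.14,0.0,0.0],[0.0061,-0.021,0.018],0.05],[[-0.14,0.0,0.0],[0.006,-0.0233,0.015],0.05],[[-0.14,0.0,0.001],[0.006,-0.0251,0.0115],0.05]]
```

Call:
jog_arm(rows=[[[-0.14,0,0],[0.0061,0.0033,0.0275],0.05],[[-0.14,0,0],[0.006,-0.0005,0.0276],0.05],[[-0.14,0,0],[0.0061,-0.0044,0.0273],0.05],[[-0.14,0,0],[0.006,-0.0082,0.0264],0.05],[[-0.141,0,0],[0.006,-0.0118,0.025],0.05],[[-0.14,0,0],[0.0061,-0.0152,0.0231],0.05],[[-0.14,0,0],[0.006,-0.0183,0.0208],0.05],[[-0.14,0,0],[0.0061,-0.021,0.018],0.05],[[-0.14,0,0],[0.006,-0.0233,0.015],0.05],[[-0.14,0,0],[0.006,-0.0251,0.0115],0.05],[[0,0,0],[0,0,0],0.05],[[0,0,0],[0,0,0],0.05]])

```text
time_s: 19.5
ee_pos: [0.5301, 0.0513, 0.341]
ee_rot: [[-0.001, 0.144, 0.99], [0.001, 0.99, -0.144], [-1.0, 0.001, -0.001]]
force: [0.3, 0.3, -0.1]
grip_width: 0.0501
```

```bash
python3 - <<'E'
from h import *
s=manip.get_state();print(s['ee_pos'],s['ee_rot'],s['joint_pos'])
shot('wrist','w11')
E
```

```text
[0.53011471 0.05133774 0.34095622] [[-8.05452204e-04  1.44410683e-01  9.89517512e-01]
 [ 6.66723538e-04  9.89517690e-01 -1.44410167e-01]
 [-9.99999453e-01  5.43419129e-04 -8.93291206e-04]] [ 0.40547609  0.23858786 -0.72931164  1.74049434  0.16713742  1.22674608
  1.0593614 ]
```

View pics/w11.png

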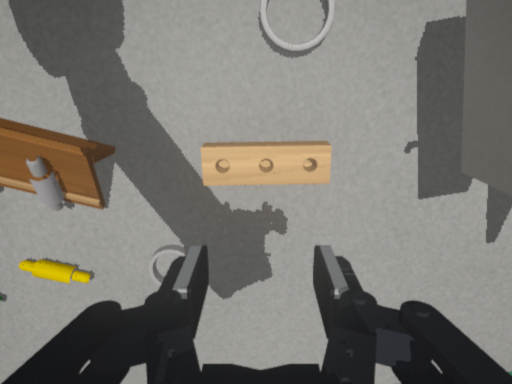

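Holder with three holes at about (222,165), (266,165), (310,164).

```bash
cat > holes.py <<'E'
from h import *
def holes(tag):
    im,P=load(tag,'wrist')
    hsv=cv2.cvtColor(im,cv2.COLOR_BGR2HSV)
    out=[]
    return im,P
E
python3 - <<'E'
from h import *
np.set_printoptions(precision=4,suppress=True)
im,P=load('w11','wrist')
crop(im,195,135,340,195,5,'c11')
o=[]
for u in [(222,165.5),(266,165.5),(310.5,164.5)]: o.append(onz(P,u,.036));print(o[-1])
d=o[2]-o[0];print(np.linalg.norm(d),np.arctan2(d[1],d[0]))
for u in [(203,148),(331,144),(331,184),(204,186)]: print(onz(P,u,.036))
E
```

```text
[ 0.5477 -0.0023  0.036 ]
[0.5561 0.0554 0.036 ]
[0.5632 0.1138 0.036 ]
0.11718106275854558 1.4379842859406502
[ 0.5211 -0.0226  0.036 ]
[0.5399 0.1428 0.036 ]
[0.5941 0.1386 0.036 ]
[ 0.5722 -0.0315  0.036 ]
```

View pics/c11.png

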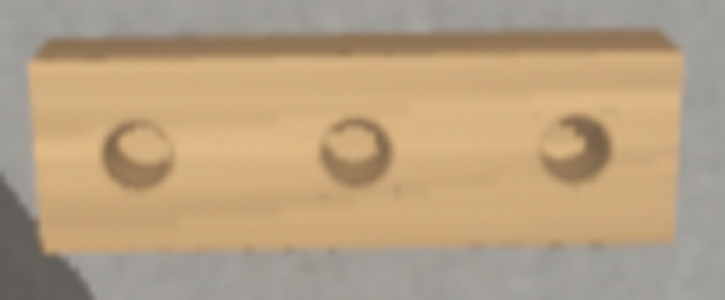

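```bash
python3 - <<'E'
from h import *
im,P=load('w2','wrist');crop(im,130,160,270,350,3.1,'c12')
im,P=load('s10','scene');crop(im,90,190,210,260,6,'c13')
E
```

```text
(no output)
```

View pics/c12.png

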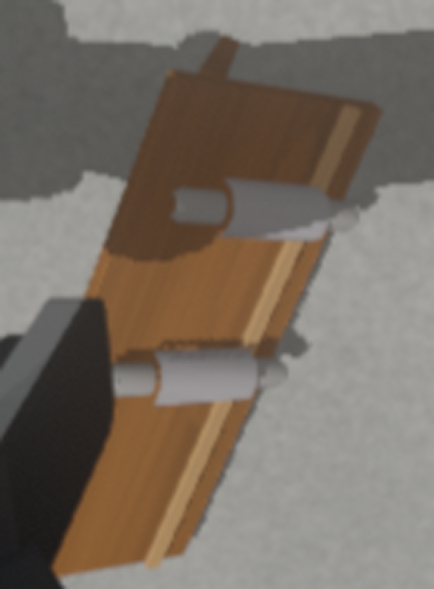

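View pics/c13.png

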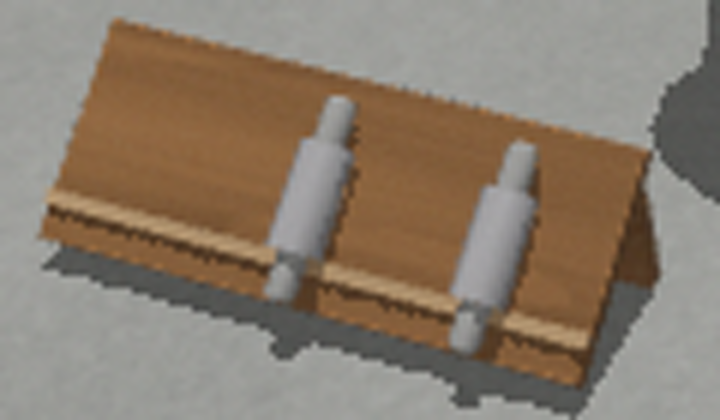

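Crops: the two silver gauges on the rest (scene ≈(143,223) and (173,232)) are the ones meant; the green and yellow ones lie on the bench and are excluded.

```bash
python3 - <<'E'
from h import *
np.set_printoptions(precision=4,suppress=True)
P=load('w2','wrist')[1];S=pose('scene')
c12=lambda x,y:(130+(x+.5)/3.1-.5,160+(y+.5)/3.1-.5);c13=lambda x,y:(90+(x+.5)/6-.5,190+(y+.5)/6-.5)
for n,a,b in [('G1 up tip',(176,205),(522,148)),('G1 up sh',(229,208),(513,187)),('G1 lo sh',(331,212),(474,306)),('G1 lo tip',(353,218),(464,348)),
 ('G2 up sh',(158,378),(326,140)),('G2 lo sh',(256,372),(289,258)),('G2 lo tip',(284,372),(280,298)),
 ('R hi+',(172,72),(647,150)),('R lo+',(380,108),(582,384)),('R hi-',(55,575),(115,20)),('R lo-',(187,553),(40,238))]:
    print(n,*tri((P,c12(*a)),(S,c13(*b))))
E
```

```text
G1 up tip [ 0.4966 -0.2105  0.0876] [0.00020587558892336236, 0.00020587558892342687]
G1 up sh [ 0.5204 -0.2132  0.0849] [4.626439463759686e-05, 4.626439463762682e-05]
G1 lo sh [ 0.5648 -0.2323  0.0496] [0.0012367321874885077, 0.0012367321874885476]
G1 lo tip [ 0.5756 -0.2407  0.0334] [0.0009270797876265557, 0.0009270797876265129]
G2 up sh [ 0.4802 -0.3077  0.0833] [0.001511034115020589, 0.001511034115020634]
G2 lo sh [ 0.523  -0.3278  0.0459] [0.001049079747429577, 0.0010490797474296887]
G2 lo tip [ 0.537  -0.3339  0.0338] [0.0004076213841635161, 0.0004076213841635739]
R hi+ [ 0.497  -0.1492  0.0813] [0.0006429032845559177, 0.0006429032845559006]
R lo+ [ 0.5891 -0.1855  0.0175] [0.0009348623909967764, 0.0009348623909968]
R hi- [ 0.4256 -0.4093  0.1148] [0.008653699693138445, 0.008653699693138511]
R lo- [ 0.4732 -0.4695  0.0198] [0.00033278667308040083, 0.0003327866730803682]
```

```bash
cat > kin.py <<'E'
import numpy as np,itertools
from scipy.spatial.transform import Rotation as R
# (q, p, tooly az or R)
def dn(R00): pass
D=[]
def add(q,p,Rm): D.append((np.array(q),np.array(p),np.array(Rm)))
add([1.21989004,0.47782895,0.02236291,1.55646841,-0.01148711,1.10930699,-0.08310126],[0.16212131,-0.65465523,0.24929965],[[-6.09771094e-04,2.40432133e-01,-9.70665760e-01],[1.78171832e-03,-9.70664139e-01,-2.40432850e-01],[-9.99998227e-01,-1.87606197e-03,1.63500598e-04]])
add([0.93688726,0.33778551,-0.20845743,1.4279445,0.06439589,1.38279299,0.14645319],[0.40849558,-0.49343481,0.39992331],[[0.00379944,0.8356874,-0.54919225],[0.00381269,-0.54920433,-0.8356794],[-0.99998551,0.00108121,-0.00527288]])
add([0.44607303,0.3117812,-0.50700793,1.49063206,0.15150571,1.37914644,-0.06583126],[0.60053887,-0.09810921,0.39977272],[[-6.73639112e-04,9.99993379e-01,3.57603275e-03],[7.67655588e-04,3.57654962e-03,-9.99993309e-01],[-9.99999478e-01,-6.70889443e-04,-7.70059810e-04]])
add([0.43661537,0.29328832,-0.78730709,1.69256978,0.21734658,1.24561975,1.02543735],[0.55188359,0.05106028,0.34064935],[[4.77119329e-04,1.45667068e-01,9.89333552e-01],[6.77635932e-04,9.89333391e-01,-1.45667372e-01],[-9.99999657e-01,7.39908682e-04,3.73320844e-04]])
add([-0.01721158,0.27333771,-0.6131573,1.80544253,0.17272602,1.11765476,-0.65886232],[0.49207605,0.21656451,0.28862384],[[-1.25632108e-03,9.99543236e-01,3.01950566e-02],[1.29766675e-04,3.01952431e-02,-9.99544011e-01],[-9.99999202e-01,-1.25182990e-03,-1.67642322e-04]])
add([0.40547609,0.23858786,-0.72931164,1.74049434,0.16713742,1.22674608,1.0593614],[0.53011471,0.05133774,0.34095622],[[-8.05452204e-04,1.44410683e-01,9.89517512e-01],[6.66723538e-04,9.89517690e-01,-1.44410167e-01],[-9.99999453e-01,5.43419129e-04,-8.93291206e-04]])
add([-0.18414334,0.29400218,-0.64730086,1.53099986,0.17909842,1.37757681,-0.81945193],[0.4900295,0.32392752,0.40097689],[[-.001,.9997,.026],[-.001,.026,-.9997],[-1,-.001,.001]])
AX='zyzyzyz'
def cum(q,s):
    M=[np.eye(3)];
    for a,x,k in zip(AX,q,s): M.append(M[-1]@R.from_euler(a,k*x).as_matrix())
    return M
if __name__=='__main__':
    res=[]
    for s in itertools.product([1,-1],repeat=7):
        Cs=[cum(q,s)[-1].T@Rm for q,p,Rm in D];m=R.from_matrix(Cs).mean()
        res.append((max((m.inv()*R.from_matrix(C)).magnitude() for C in Cs),s,m.as_matrix()))
    res.sort(key=lambda r:r[0])
    for r in res[:4]:print(r[0],r[1]);
    print(res[0][2].round(3))
    s=res[0][1]
    A=[];b=[]
    for q,p,Rm in D:
        M=cum(q,s);A.append(np.hstack([M[i] for i in range(8)]));b.append(p)
    A=np.vstack(A);b=np.hstack(b)
    x=np.linalg.lstsq(np.vstack([A,1e-3*np.eye(24)]),np.r_[b,np.zeros(24)],rcond=None)[0];print(x.reshape(8,3).round(4),abs(A@x-b).max())
E
python3 kin.py
```

```text
0.0004524796832557262 (-1, 1, -1, 1, -1, 1, -1)
0.009338746655319793 (-1, -1, -1, -1, -1, -1, -1)
0.3335430009225602 (-1, 1, -1, 1, 1, 1, -1)
0.33544042708890864 (-1, -1, -1, -1, 1, -1, -1)
[[ 0. -1. -0.]
 [-0.  0. -1.]
 [ 1.  0. -0.]]
[[ 0.000e+00  0.000e+00  1.349e-01]
 [ 1.000e-04 -1.520e-02  1.349e-01]
 [ 2.000e-04 -1.520e-02  2.710e-01]
 [-3.000e-04 -1.570e-02  2.710e-01]
 [ 1.000e-03 -1.570e-02  2.363e-01]
 [-9.000e-04 -2.000e-04  2.363e-01]
 [ 0.000e+00 -2.000e-04  1.454e-01]
 [-0.000e+00 -0.000e+00  1.454e-01]] 4.462017756662329e-05
```

```bash
cat >> kin.py <<'E'
S_=(-1,1,-1,1,-1,1,-1)
X=None
def init():
    global X,C
    A=[];b=[]
    for q,p,Rm in D:
        M=cum(q,S_);A.append(np.hstack([M[i] for i in range(8)]));b.append(p)
    A=np.vstack(A);b=np.hstack(b);X=np.linalg.lstsq(np.vstack([A,1e-3*np.eye(24)]),np.r_[b,np.zeros(24)],rcond=None)[0].reshape(8,3)
    C=np.array([[0,-1,0],[0,0,-1],[1,0,0]],float)
def fk(q):
    if X is None: init()
    M=cum(q,S_);return sum(M[i]@X[i] for i in range(8)),M[-1]@C
LO=np.array([-2.96,-.34,-1.41,.24,-1.37,.17,-2.96]);HI=np.array([2.96,2.1,1.46,2.44,4.51,1.92,2.96])
def ik(p,Rt,q0,n=20):
    from scipy.optimize import least_squares
    best=None;rng=np.random.default_rng(0)
    for i in range(n):
        qs=q0 if i==0 else rng.uniform(LO*.8+.2*(LO+HI)/2,HI*.8+.2*(LO+HI)/2)
        f=lambda q:(lambda a:np.r_[(a[0]-p)*5,R.from_matrix(a[1].T@Rt).as_rotvec(),1e-4*(q-q0)])(fk(q))
        r=least_squares(f,np.clip(qs,LO+.01,HI-.01),bounds=(LO,HI))
        if best is None or r.cost<best.cost: best=r
    a=fk(best.x);return best.x,np.linalg.norm(a[0]-p),R.from_matrix(a[1].T@Rt).magnitude()
E
cat > t.py <<'E'
from kin import *
np.set_printoptions(precision=3,suppress=True)
q0=np.array([0.405,0.2386,-0.729,1.740,0.167,1.2267,1.059])
def tool(tilt,az,flip=1):
    x=np.array([np.cos(tilt)*np.cos(az),np.cos(tilt)*np.sin(az),-np.sin(tilt)]);y=flip*np.array([-np.sin(az),np.cos(az),0]);return np.c_[x,y,np.cross(x,y)]
az=-.387
c1=np.array([.5324,-.2186,.0615]);c2=np.array([.4932,-.3144,.0615])
u=np.array([-.7585,.3096,.5736])
for c in (c1,c2):
  for tl in (35,45,55,65,75):
    for f in (1,-1):
      for back in (0,.08):
        T=tool(np.radians(tl),az,f);g=c+.02*u;q,e,r=ik(g-T[:,0]*back,T,q0,8);print(tl,f,back,q,round(e,4),round(r,3))
E
python3 t.py
```

```text
35 1 0 [ 1.327  1.292 -1.41   2.44   2.493  1.306 -0.201] 0.0047 0.018
35 1 0.08 [ 1.354  0.822 -1.41   2.44   2.09   0.924 -0.298] 0.0319 0.195
35 -1 0 [ 1.327  1.292 -1.41   2.44   2.493  1.306  2.941] 0.0047 0.017
35 -1 0.08 [ 1.354  0.822 -1.41   2.44   2.09   0.925  2.843] 0.0319 0.195
45 1 0 [ 1.298  1.079 -1.367  2.39   2.243  1.1   -0.234] 0.0 0.0
45 1 0.08 [ 1.367  0.738 -1.41   2.44   1.999  0.843 -0.278] 0.0099 0.064
45 -1 0 [ 0.811  0.596 -0.684  2.413  2.538  0.693  2.208] 0.0 0.0
45 -1 0.08 [ 1.367  0.738 -1.41   2.44   1.999  0.843  2.863] 0.0099 0.064
55 1 0 [ 1.232  0.86  -1.251  2.304  1.947  0.836 -0.152] 0.0 0.0
55 1 0.08 [ 1.317  0.565 -1.295  2.373  1.755  0.626 -0.132] 0.0 0.0
55 -1 0 [ 0.792  0.526 -0.651  2.326  2.185  0.437  2.52 ] 0.0 0.0
55 -1 0.08 [ 0.764  0.285 -0.606  2.398  1.978  0.275  2.642] 0.0 0.0
65 1 0 [ 0.799  0.512 -0.654  2.224  1.463  0.35   0.086] 0.0 0.0
65 1 0.08 [ 0.486  0.251 -0.278  2.28   0.629  0.229  0.828] 0.0 0.0
65 -1 0 [ 1.29   0.996 -1.41   2.198  1.637  0.997 -2.96 ] 0.0 0.001
65 -1 0.08 [-0.352  0.285  0.684  2.328 -0.715  0.
[... 969 characters left out ...]
498  0.159] 0.0 0.0
55 -1 0 [ 1.086  0.553 -0.694  2.294  2.323  0.32   2.63 ] 0.0 0.0
55 -1 0.08 [ 1.19   0.34  -0.759  2.359  2.09   0.17   2.809] 0.0 0.0
65 1 0 [ 0.879  0.484 -0.467  2.207  1.247  0.17   0.483] 0.0 0.0
65 1 0.08 [ 0.896  0.289 -0.456  2.242  0.401  0.219  1.295] 0.0 0.0
65 -1 0 [ 0.879  0.484 -0.467  2.207  1.246  0.17  -2.658] 0.0 0.0
65 -1 0.08 [ 0.195  0.264  0.341  2.284 -0.68   0.219 -0.815] 0.0 0.0
75 1 0 [ 0.803  0.492 -0.4    2.101  0.485  0.356  1.217] 0.0 0.0
75 1 0.08 [ 0.914  0.344 -0.511  2.096  0.317  0.498  1.373] 0.0 0.0
75 -1 0 [ 0.141  0.496  0.415  2.144 -0.692  0.347 -0.84 ] 0.0 0.0
75 -1 0.08 [ 0.178  0.312  0.357  2.143 -0.312  0.463 -1.19 ] 0.0 0.0
```

```bash
cat > t2.py <<'E'
from kin import *
from t import tool
import sys
np.set_printoptions(precision=3,suppress=True)
init()
def dls(q,p,Rt,steps=40):
    "straight interpolation w/ pinv steps, returns q path, min margin"
    p0,R0=fk(q);rv=R.from_matrix(R0.T@Rt).as_rotvec();mm=9
    for i in range(1,steps+1):
        pt=p0+(p-p0)*i/steps;Rg=R0@R.from_rotvec(rv*i/steps).as_matrix()
        for k in range(3):
            a,b=fk(q);e=np.r_[pt-a,b@R.from_matrix(b.T@Rg).as_rotvec()]
            J=np.zeros((6,7))
            for j in range(7):
                dq=np.zeros(7);dq[j]=1e-5;a2,b2=fk(q+dq);J[:3,j]=(a2-a)/1e-5;J[3:,j]=R.from_matrix(b2@b.T).as_rotvec()/1e-5
            q=q+J.T@np.linalg.solve(J@J.T+1e-6*np.eye(6),e)
        m=np.minimum(q-LO,HI-q).min();mm=min(mm,m)
    return q,mm
if __name__=='__main__':
    q0=np.array([0.405,0.2386,-0.729,1.740,0.167,1.2267,1.059])
    az=-.387;u=np.array([-.7585,.3096,.5736]);n=np.array([.574*.926,-.574*.378,.819])
    H=[np.array([.548,-.002,.036]),np.array([.563,.1135,.036])]
    for tl in (65,70,75,80):
      print('tilt',tl)
      for c,h in ((np.array([.5324,-.2186,.0615]),H[0]),(np.array([.4932,-.3144,.0615]),H[1])):
        T=tool(np.radians(tl),az);g=c+.023*u+.0085*n
        q,m=dls(q0,g+np.array([0,0,.12]),T);print(q,m)
        q,m=dls(q,g,T);print(' grasp',q,round(m,3))
        q,m=dls(q,g+np.array([0,0,.15]),T);
        for a2 in (az,0.2):
          T2=tool(np.radians(tl+55),a2);o=h+np.array([.0085*np.cos(a2),.0085*np.sin(a2),.051])
          qa,m1=dls(q,o+np.array([0,0,.1]),T2);qb,m2=dls(qa,o,T2);print('  place',a2,qb,round(m1,3),round(m2,3))
E
sed -i 's/^for c in (c1,c2):/if __name__=="__main__":\n for c in (c1,c2):/' t.py; python3 t2.py
```

```text
tilt 65
[ 0.669  0.225 -0.469  2.147  0.446  0.393  1.037] 0.22305668174124957
 grasp [0.229 0.415 0.026 2.254 0.872 0.062 0.573] -0.108
  place -0.387 [ 0.376  0.797 -0.569  1.61   0.147  1.3    0.969] 0.32 0.47
  place 0.2 [ 0.27   0.817 -0.608  1.591  0.386  1.414  1.302] 0.32 0.362
[ 0.905  0.246 -0.476  2.121  0.216  0.372  1.465] 0.20211593226921362
 grasp [ 0.627  0.434 -0.169  2.216  0.416  0.069  1.263] -0.101
  place -0.387 [ 0.214  0.821 -0.585  1.569  0.097  1.272  0.834] 0.301 0.5
  place 0.2 [ 0.106  0.858 -0.622  1.51   0.332  1.436  1.176] 0.3 0.343
tilt 70
[ 0.696  0.252 -0.5    2.087  0.361  0.511  1.126] 0.34105302723317266
 grasp [ 0.46   0.432 -0.243  2.183  0.663  0.238  0.817] 0.068
  place -0.387 [ 0.367  0.838 -0.554  1.557  0.111  1.385  0.992] 0.386 0.39
  place 0.2 [ 0.244  0.857 -0.589  1.536  0.369  1.507  1.311] 0.27 0.273
[ 0.895  0.268 -0.479  2.064  0.21   0.497  1.469] 0.3272054412594916
 grasp [ 0.71   0.449 -0.277  2.155  0.409  0.221  1.28 ] 0.051
  place -0.387 [ 0.214  0.862 -0.577  1.519  0.057  1.353  0.86 ] 0.413 0.426
  place 0.2 [ 0.087  0
[... 511 characters left out ...]
0.57   1.47   0.02   1.432  0.879] 0.349 0.353
  place 0.2 [ 0.07   0.945 -0.597  1.395  0.291  1.622  1.193] 0.162 0.165
tilt 80
[ 0.709  0.318 -0.525  1.969  0.277  0.74   1.213] 0.4712654640757119
 grasp [ 0.601  0.487 -0.41   2.058  0.454  0.498  1.048] 0.328
  place -0.387 [ 0.355  0.926 -0.536  1.456  0.052  1.553  1.016] 0.231 0.235
  place 0.2 [ 0.204  0.944 -0.564  1.431  0.346  1.689  1.317] 0.097 0.1
[ 0.87   0.328 -0.48   1.948  0.213  0.736  1.463] 0.4853079618144247
 grasp [ 0.778  0.496 -0.382  2.035  0.359  0.491  1.333] 0.321
  place -0.387 [ 0.212  0.947 -0.564  1.422 -0.015  1.511  0.893] 0.278 0.282
  place 0.2 [ 0.054  0.989 -0.586  1.34   0.273  1.713  1.197] 0.076 0.08
```

```bash
cat >> h.py <<'E'
def tool(tilt_deg,az):
    t=np.radians(tilt_deg);x=np.array([np.cos(t)*np.cos(az),np.cos(t)*np.sin(az),-np.sin(t)]);y=np.array([-np.sin(az),np.cos(az),0]);return np.c_[x,y,np.cross(x,y)]
E
python3 - <<'E'
from h import *
plan([.476,-.196,.25],tool(72,-.387),.06)
E
```

```text
6 [[[0.04,-0.052,-0.006],[0.0152,-0.0422,-0.003],0.06],[[0.04,-0.052,-0.007],[0.0153,-0.0422,-0.0021],0.06],[[0.041,-0.053,-0.006],[0.0155,-0.0421,-0.0013],0.06],[[0.04,-0.052,-0.007],[0.0157,-0.0421,-0.0003],0.06],[[0.04,-0.052,-0.006],[0.016,-0.042,0.0005],0.06],[[0.04,-0.052,-0.007],[0.0163,-0.0418,0.0014],0.06]]
```

Call:
jog_arm(rows=[[[0.04,-0.052,-0.006],[0.0152,-0.0422,-0.003],0.06],[[0.04,-0.052,-0.007],[0.0153,-0.0422,-0.0021],0.06],[[0.041,-0.053,-0.006],[0.0155,-0.0421,-0.0013],0.06],[[0.04,-0.052,-0.007],[0.0157,-0.0421,-0.0003],0.06],[[0.04,-0.052,-0.006],[0.016,-0.042,0.0005],0.06],[[0.04,-0.052,-0.007],[0.0163,-0.0418,0.0014],0.06],[[0,0,0],[0,0,0],0.06],[[0,0,0],[0,0,0],0.06]])

```text
time_s: 20.55
ee_pos: [0.4771, -0.1959, 0.2508]
ee_rot: [[0.287, 0.376, 0.881], [-0.117, 0.927, -0.357], [-0.951, -0.0, 0.31]]
force: [-0.0, 1.0, 1.5]
grip_width: 0.0598
```

```bash
python3 - <<'E'
from h import *
s=manip.get_state();print(s['ee_pos'],s['ee_rot'],s['joint_pos'])
shot('wrist','w12')
E
```

```text
[ 0.47713855 -0.19591394  0.25083053] [[ 2.87257959e-01  3.75957745e-01  8.80987309e-01]
 [-1.16640933e-01  9.26636803e-01 -3.57406110e-01]
 [-9.50724859e-01 -9.14317056e-05  3.10035859e-01]] [ 0.75476219  0.10677958 -0.53908069  2.11553892  0.17697031  0.62939042
  1.28494761]
```

View pics/w12.png

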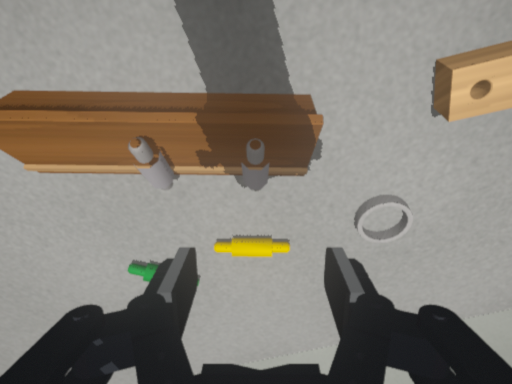

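```bash
python3 - <<'E'
from h import *
np.set_printoptions(precision=4,suppress=True)
im,P=load('w12','wrist');crop(im,90,80,340,200,3.2,'c14')
# predicted projections of gauge model ends
u=np.array([-.7585,.3096,.5736]);
for c in (np.array([.5324,-.2186,.0615]),np.array([.4932,-.3144,.0615])):
    print([proj(P,c+s*u) for s in (.053,.028,-.028)])
E
```

```text
[array([259.9694, 139.5097]), array([259.9396, 152.2417]), array([259.8872, 174.6384])]
[array([137.2277, 139.0963]), array([146.7546, 151.8685]), array([163.5108, 174.3328])]
```

View pics/c14.png

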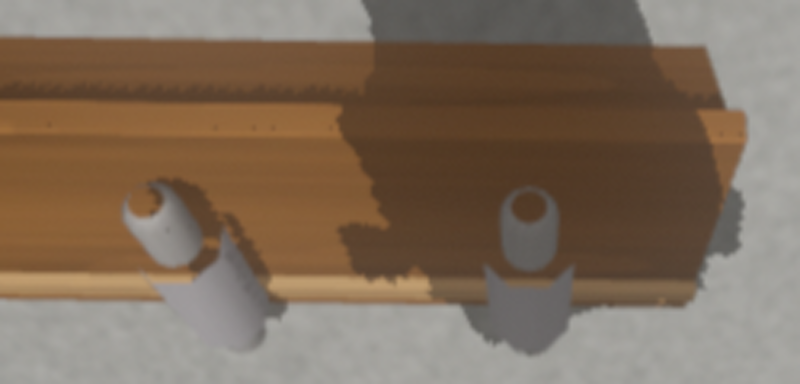

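```bash
python3 - <<'E'
from h import *
np.set_printoptions(precision=4,suppress=True)
Q=load('w12','wrist')[1];P=load('w2','wrist')[1];S=pose('scene')
c12=lambda x,y:(130+(x+.5)/3.1-.5,160+(y+.5)/3.1-.5);c13=lambda x,y:(90+(x+.5)/6-.5,190+(y+.5)/6-.5);c14=lambda x,y:(90+(x+.5)/3.2-.5,80+(y+.5)/3.2-.5)
print(tri((Q,c14(529,207)),(P,c12(176,205))))
print(tri((Q,c14(529,207)),(S,c13(522,148))),tri((Q,c14(529,207)),(P,c12(176,205)),(S,c13(522,148))))
print(tri((Q,c14(147,202)),(S,c13(341,102))))
# shoulder corners: midpoint of handle upper shoulder top corners
print('sh1',tri((Q,c14(530,276)),(S,c13(513,187))))
# deck edges: right end of high edge, low strip
print('hi+',tri((Q,c14(745,125)),(S,c13(647,150))),'lo+',tri((Q,c14(690,305)),(S,c13(582,384))),onz(Q,c14(690,305),.018))
E
```

```text
(array([ 0.4968, -0.2094,  0.0888]), [0.0009256202704844087, 0.000925620270484475])
(array([ 0.497 , -0.2095,  0.0878]), [0.0007305434065836816, 0.0007305434065836695]) (array([ 0.497 , -0.2099,  0.0881]), [0.0011279671787317743, 0.0008112791561902492, 0.00039128279411768357])
(array([ 0.4568, -0.3038,  0.0879]), [0.00012585553541089592, 0.00012585553541095957])
sh1 (array([ 0.5191, -0.2156,  0.0841]), [0.0022008618771527915, 0.0022008618771527703])
hi+ (array([ 0.4983, -0.1488,  0.083 ]), [0.000770249513672336, 0.0007702495136723023]) lo+ (array([ 0.5905, -0.1846,  0.0186]), [0.0002492231911652298, 0.0002492231911651773]) [ 0.5909 -0.1849  0.018 ]
```

G1 tip triangulates to (0.497,-0.210,0.088), consistent in three views, i.e. gauge centre ≈ (0.537,-0.226,0.058).

```bash
python3 - <<'E'
from h import *
a=plan([.5092,-.2147,.1342],tool(72,-.387),.05)
b=plan([.5264,-.2217,.0771],tool(72,-.387),.05,n=4,start=a)
E
```

```text
3 [[[0.001,0.001,0.0],[0.0408,-0.0019,-0.0005],0.05],[[0.001,0.0,0.0],[0.0408,-0.0019,-0.0005],0.05],[[0.0,0.001,-0.001],[0.0408,-0.002,-0.0004],0.05]]
4 [[[0.0,0.0,0.0],[0.015,0.0,0.0],0.05],[[0.0,0.0,0.0],[0.015,0.0,0.0],0.05],[[0.0,0.0,0.0],[0.015,0.0001,0.0],0.05],[[0.0,0.0,0.0],[0.015,0.0,0.0],0.05]]
```

Call:
jog_arm(rows=[[[0,0,0],[0.0408,-0.002,-0.0005],0.055],[[0,0,0],[0.0408,-0.002,-0.0005],0.055],[[0,0,0],[0.0408,-0.002,-0.0005],0.055],[[0,0,0],[0,0,0],0.055],[[0,0,0],[0,0,0],0.055]])

```text
time_s: 21.22
ee_pos: [0.5089, -0.2156, 0.1348]
ee_rot: [[0.288, 0.376, 0.881], [-0.117, 0.927, -0.357], [-0.95, -0.0, 0.311]]
force: [1.5, -1.2, 0.3]
grip_width: 0.0553
```

```bash
python3 - <<'E'
from h import *
s=manip.get_state();print(s['ee_pos'],s['joint_pos'])
shot('wrist','w13')
E
```

```text
[ 0.50889877 -0.2156489   0.13477239] [ 0.62427003  0.34053233 -0.4161951   2.15498036  0.47489846  0.39598045
  1.02201103]
```

View pics/w13.png

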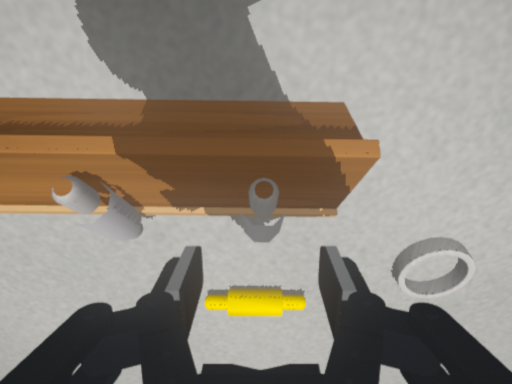

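```bash
python3 - <<'E'
from h import *
np.set_printoptions(precision=4,suppress=True)
im,W=load('w13','wrist');Q=load('w12','wrist')[1];P=load('w2','wrist')[1];S=pose('scene')
crop(im,180,130,400,260,3.5,'c15')
c12=lambda x,y:(130+(x+.5)/3.1-.5,160+(y+.5)/3.1-.5);c13=lambda x,y:(90+(x+.5)/6-.5,190+(y+.5)/6-.5);c14=lambda x,y:(90+(x+.5)/3.2-.5,80+(y+.5)/3.2-.5)
a=(264,190)
print(tri((W,a),(Q,c14(529,207))),tri((W,a),(S,c13(522,148))),tri((W,a),(P,c12(176,205))),tri((W,a),(Q,c14(529,207)),(S,c13(522,148)),(P,c12(176,205))))
print('hi+',tri((W,(380,149)),(Q,c14(745,125)),(S,c13(647,150))))
E
```

```text
(array([ 0.4945, -0.2077,  0.0926]), [2.680042068295139e-05, 2.6800420682924613e-05]) (array([ 0.4976, -0.2095,  0.0883]), [0.0006614417231974618, 0.0006614417231973862]) (array([ 0.4971, -0.2093,  0.0894]), [0.0007922915170492548, 0.0007922915170493304]) (array([ 0.4971, -0.2095,  0.0884]), [0.0007967032939447539, 0.0009417834841351077, 0.0006836357874240544, 0.0010160628966984899])
hi+ (array([ 0.4985, -0.1485,  0.0834]), [0.0007232012504228196, 0.0006559936647503722, 0.001070219621689822])
```

View pics/c15.png

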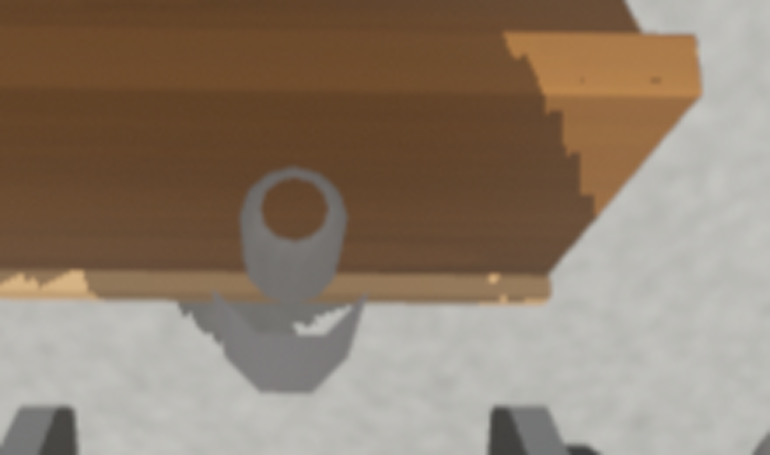

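Call:
jog_arm(newtons=60, rows=[[[0,0,0],[0.02,0.0015,0],0.055],[[0,0,0],[0.02,0,-0.0009],0.055],[[0,0,0],[0.01,0,0],0.055],[[0,0,0],[0.005,0,0],0.055],[[0,0,0],[0,0,0],0.055],[[0,0,0],[0,0,0],0.055]])

```text
time_s: 22.02
ee_pos: [0.5234, -0.2215, 0.0815]
ee_rot: [[0.287, 0.377, 0.88], [-0.118, 0.926, -0.359], [-0.951, -0.001, 0.31]]
force: [0.2, 1.2, 0.3]
grip_width: 0.0546
```

Call:
jog_arm(rows=[[[0,0,0],[0.0025,0,0],0.055],[[0,0,0],[0,0,0],0.055]])

```text
time_s: 22.28
ee_pos: [0.5239, -0.2218, 0.0785]
ee_rot: [[0.286, 0.378, 0.881], [-0.118, 0.926, -0.359], [-0.951, -0.001, 0.309]]
force: [0.4, -0.0, -0.8]
grip_width: 0.0552
```

```bash
python3 - <<'E'
from h import *
s=manip.get_state();print(s['ee_pos'],s['joint_pos'],s['force'])
im,_=shot('wrist','w14');crop(im,150,120,370,280,3.5,'c16')
im,_=shot('scene','s14');crop(im,80,120,230,260,5,'c17')
E
```

```text
[ 0.52393142 -0.22179763  0.07848862] [ 0.5107777   0.45132969 -0.28806448  2.15526963  0.608494    0.28457447
  0.88988141] [ 0.44772302 -0.0023247  -0.77127525]
```

View pics/c16.png

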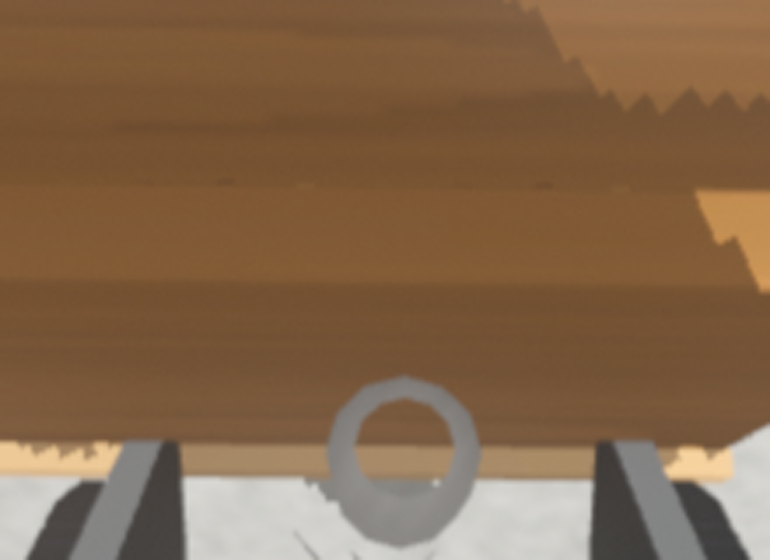

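View pics/c17.png

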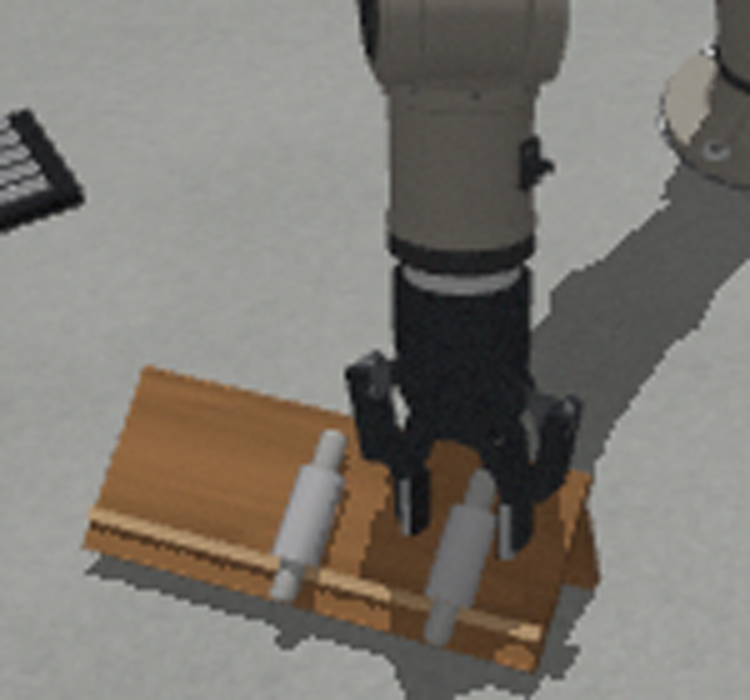

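Call:
jog_arm(rows=[[[0,0,0],[0.001,0.0015,0],0.05],[[0,0,0],[0,0,0],0.035],[[0,0,0],[0,0,0],0.024],[[0,0,0],[0,0,0],0.02],[[0,0,0],[0,0,0],0.02],[[0,0,0],[0,0,0],0.02],[[0,0,0],[0,0,0],0.02]])

```text
time_s: 23.25
ee_pos: [0.5247, -0.2205, 0.0777]
ee_rot: [[0.286, 0.377, 0.881], [-0.118, 0.926, -0.359], [-0.951, -0.001, 0.31]]
force: [-2.8, 0.4, 6.6]
grip_width: 0.0248
```

```bash
python3 - <<'E'
from h import *
s=manip.get_state();print(s['ee_pos'],s['ee_rot'],s['joint_pos'],s['force'],s['grip_width'])
im,_=shot('wrist','w15');crop(im,150,120,370,280,3.5,'c18')
im,_=shot('scene','s15');crop(im,80,120,230,260,5,'c19')
E
```

```text
[ 0.52474991 -0.22046261  0.07769016] [[ 2.86319504e-01  3.77462616e-01  8.80649258e-01]
 [-1.17636873e-01  9.26024382e-01 -3.58664760e-01]
 [-9.50885223e-01 -9.04108539e-04  3.09542364e-01]] [ 0.50427966  0.45272746 -0.28426991  2.15531692  0.61127717  0.28303686
  0.88393177] [-2.77636803  0.3640579   6.64613189] 0.024805139005950955
```

View pics/c18.png

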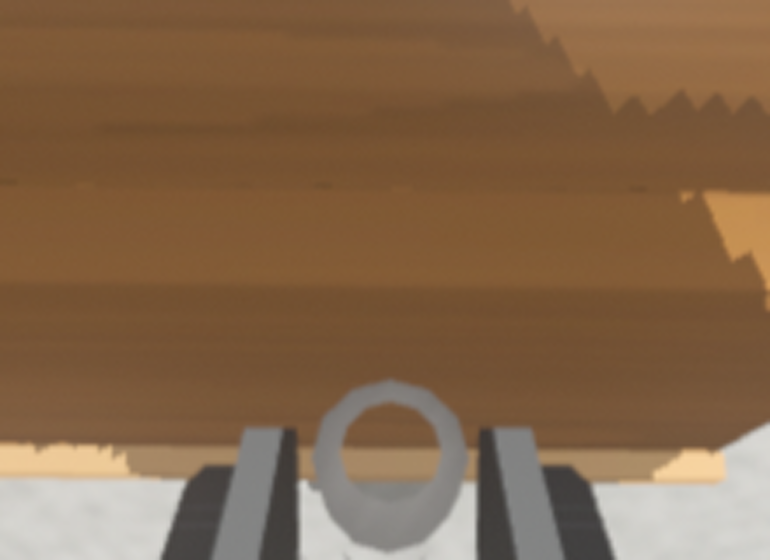

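View pics/c19.png

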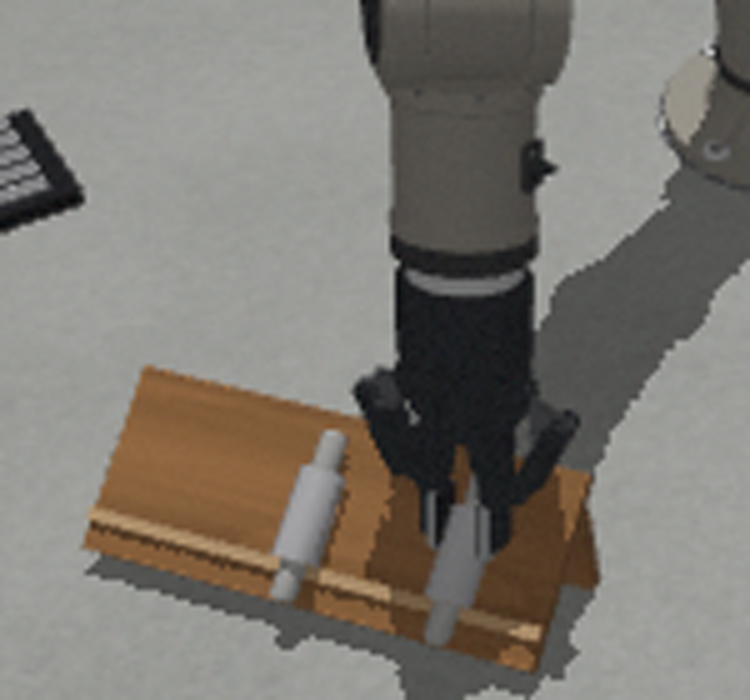

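Call:
jog_arm(newtons=80, rows=[[[0,0,0],[-0.003,0,0],0.02],[[0,0,0],[-0.01,0,0],0.02],[[0,0,0],[-0.025,0,0],0.02],[[0,0,0],[-0.035,0,0],0.02],[[0,0,0],[-0.035,0,0],0.02],[[0,0,0],[-0.035,0,0],0.02],[[0,0,0],[-0.02,0,0],0.02],[[0,0,0],[0,0,0],0.02],[[0,0,0],[0,0,0],0.02]])

```text
time_s: 24.48
ee_pos: [0.4776, -0.2013, 0.2317]
ee_rot: [[0.285, 0.378, 0.881], [-0.117, 0.926, -0.359], [-0.951, -0.001, 0.308]]
force: [0.1, 0.4, -2.5]
grip_width: 0.0237
```

```bash
python3 - <<'E'
from h import *
s=manip.get_state();print(s['ee_pos'],s['joint_pos'],s['force'],s['grip_width'])
im,_=shot('wrist','w16');crop(im,150,120,370,280,3.5,'c20')
im,_=shot('scene','s16');crop(im,80,100,230,260,4.5,'c21')
im,_=shot('side','d16');crop(im,250,100,450,250,4,'c22')
E
```

```text
[ 0.47757864 -0.20133783  0.23174798] [ 0.79075002  0.14378136 -0.57525806  2.12962913  0.22811897  0.59180213
  1.24566971] [ 0.10139091  0.40867986 -2.46549426] 0.023691449518994184
```

View pics/c20.png

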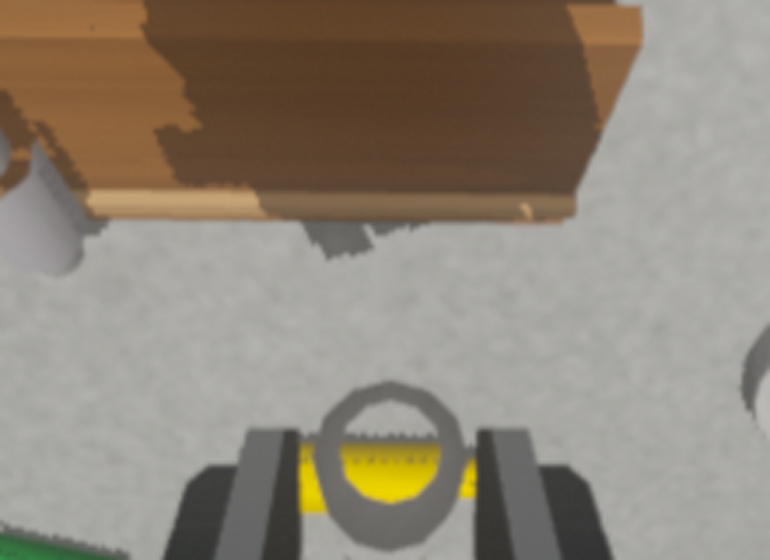

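View pics/c21.png

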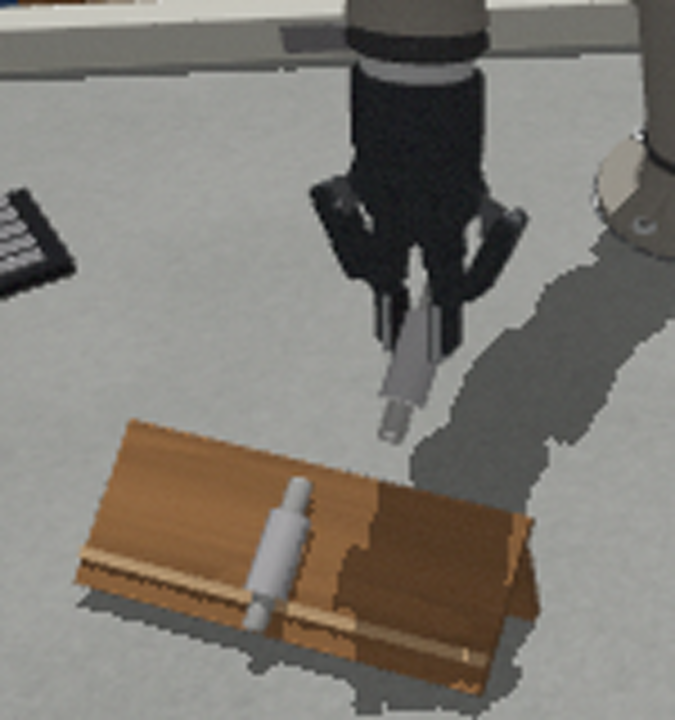

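View pics/c22.png

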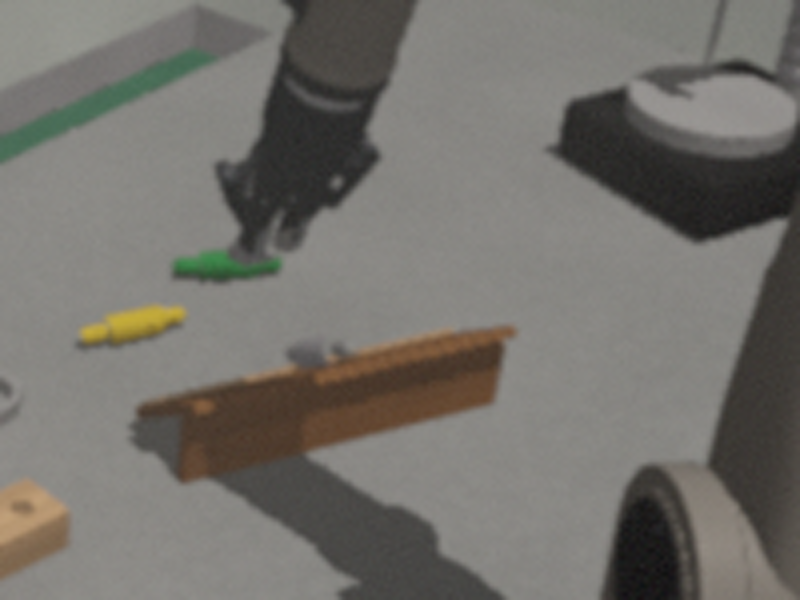

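```bash
python3 - <<'E'
from h import *
a=plan([.52,-.10,.28],tool(100,-.387),.02,n=5)
b=plan([.555,-.005,.20],tool(127,-.387),.02,n=5,start=a)
E
```

```text
5 [[[0.0,0.097,0.0],[-0.0092,0.0219,0.0032],0.02],[[0.0,0.098,0.0],[-0.0095,0.0219,0.0023],0.02],[[0.0,0.097,0.0],[-0.0096,0.0219,0.0013],0.02],[[0.0,0.098,0.0],[-0.0097,0.022,0.0004],0.02],[[0.0,0.097,0.0],[-0.0098,0.0219,-0.0006],0.02]]
5 [[[0.0,0.094,0.0],[0.0159,0.0202,0.0021],0.02],[[0.0,0.095,0.0],[0.0156,0.0203,0.0036],0.02],[[0.0,0.094,0.0],[0.0152,0.0202,0.005],0.02],[[0.0,0.094,0.0],[0.0146,0.0203,0.0065],0.02],[[0.0,0.094,0.0],[0.014,0.0202,0.0078],0.02]]
```

Call:
jog_arm(rows=[[[0,0.097,0],[-0.0092,0.0219,0.0032],0.02],[[0,0.098,0],[-0.0095,0.0219,0.0023],0.02],[[0,0.097,0],[-0.0096,0.0219,0.0013],0.02],[[0,0.098,0],[-0.0097,0.022,0.0004],0.02],[[0,0.097,0],[-0.0098,0.0219,-0.0006],0.02],[[0,0.094,0],[0.0159,0.0202,0.0021],0.02],[[0,0.095,0],[0.0156,0.0203,0.0036],0.02],[[0,0.094,0],[0.0152,0.0202,0.005],0.02],[[0,0.094,0],[0.0146,0.0203,0.0065],0.02],[[0,0.094,0],[0.014,0.0202,0.0078],0.02],[[0,0,0],[0,0,0],0.02],[[0,0,0],[0,0,0],0.02]])

```text
time_s: 26.12
ee_pos: [0.5556, -0.0057, 0.2009]
ee_rot: [[-0.555, 0.378, 0.741], [0.225, 0.926, -0.303], [-0.801, -0.001, -0.599]]
force: [0.2, -0.0, -0.8]
grip_width: 0.024
```

```bash
python3 - <<'E'
from h import *
s=manip.get_state();print(s['ee_pos'],s['ee_rot'],s['joint_pos'],s['force'],s['grip_width'])
im,_=shot('wrist','w17');
im,_=shot('scene','s17');crop(im,200,100,350,270,4.4,'c23')
im,_=shot('side','d17');crop(im,150,100,350,300,3,'c24')
E
```

```text
[ 0.55563264 -0.00567467  0.20087238] [[-0.55492981  0.37754086  0.74129333]
 [ 0.22523289  0.92599217 -0.3029994 ]
 [-0.80082648 -0.00117976 -0.59889528]] [ 0.39620835  0.74690254 -0.60644085  1.46272501  0.0649297   1.5962214
  0.97491315] [ 0.1976163  -0.04350914 -0.78761611] 0.024038930580089605
```

View pics/w17.png

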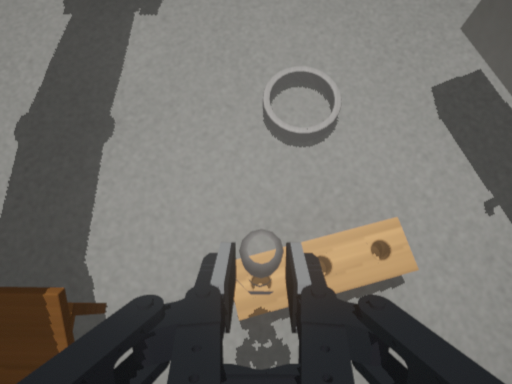

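View pics/c23.png

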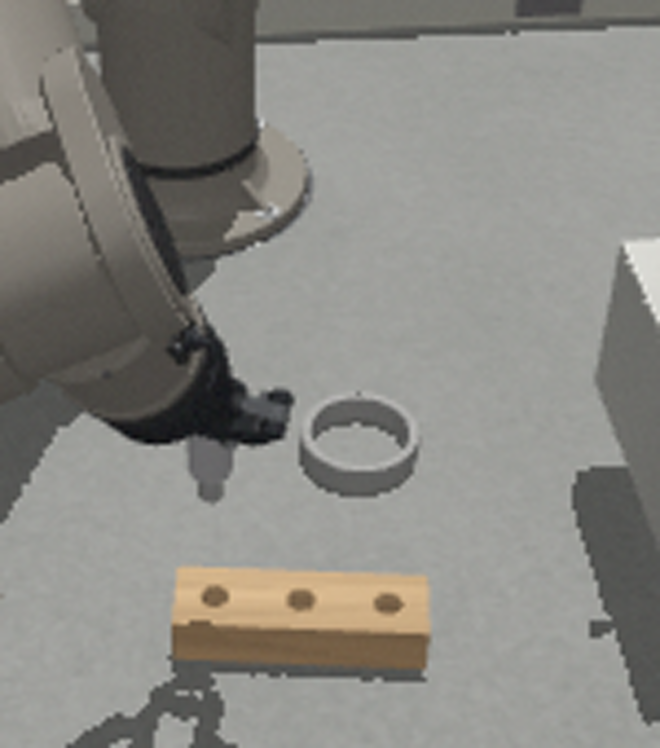

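View pics/c24.png

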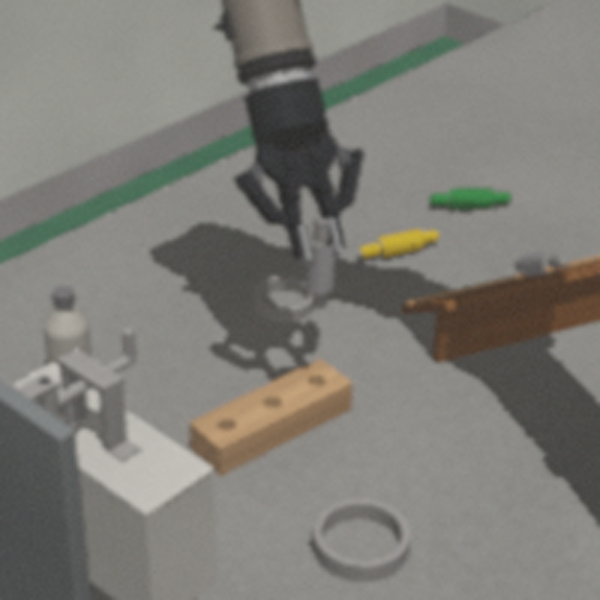

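Gauge upright in hand; hole0 below. Measure lower tip vs hole in both fixed views.

```bash
python3 - <<'E'
from h import *
im=cv2.imread('pics/s17.png');crop(im,225,185,305,265,8,'c25')
im=cv2.imread('pics/d17.png');crop(im,210,150,290,260,7,'c26')
im=cv2.imread('pics/w17.png');crop(im,200,200,330,330,5,'c27')
E
```

```text
(no output)
```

View pics/c25.png

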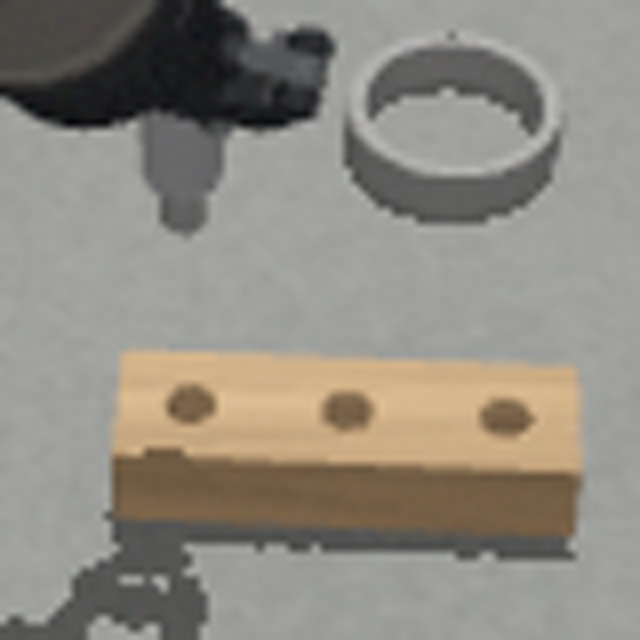

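View pics/c26.png

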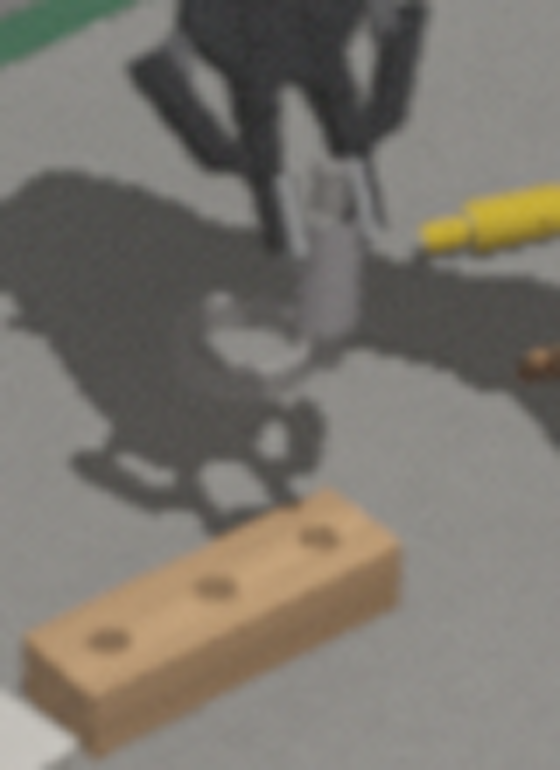

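View pics/c27.png

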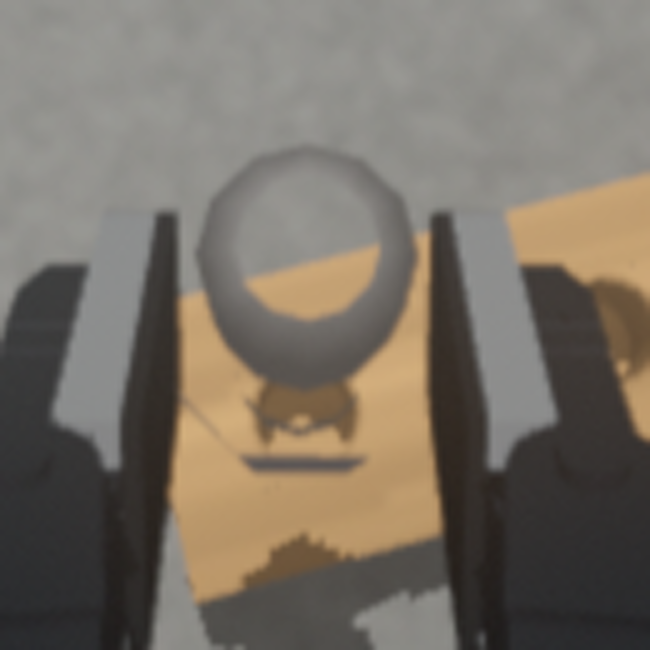

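```bash
cat > chk.py <<'E'
from h import *
np.set_printoptions(precision=2,suppress=True)
def chk(p,hole,wtag,off=(.0076,.0202),az=-.387):
    S=pose('scene');D=pose('side');W=load(wtag,'wrist')[1]
    ax=np.array([p[0]-off[0]*np.cos(az),p[1]-off[0]*np.sin(az)]);zc=p[2]-off[1]
    print('axis',ax.round(4),'hole',hole)
    for n,z in (('uptip',zc+.053),('upsh',zc+.028),('losh',zc-.028),('lotip',zc-.053)):
        print(n,'scene',proj(S,[*ax,z]),'side',proj(D,[*ax,z]),'wrist',proj(W,[*ax,z]))
    print('hole scene',proj(S,hole),'side',proj(D,hole),'wrist',proj(W,hole))
if __name__=='__main__':
    chk(np.array([.5556,-.0057,.2009]),[.548,-.002,.036],'w17')
E
python3 chk.py
```

```text
axis [ 0.55 -0.  ] hole [0.548, -0.002, 0.036]
uptip scene [246.97 183.99] side [256.59 172.11] wrist [259.85 251.42]
upsh scene [247.16 191.21] side [256.37 179.42] wrist [260.01 260.07]
losh scene [247.57 206.51] side [255.91 195.28] wrist [260.23 271.7 ]
lotip scene [247.74 212.98] side [255.71 202.13] wrist [260.29 275.05]
hole scene [248.59 234.85] side [254.96 226.34] wrist [261.05 281.89]
```

```bash
python3 - <<'E'
from h import *
from scipy.optimize import least_squares
np.set_printoptions(precision=4,suppress=True)
S=pose('scene');D=pose('side');W=load('w17','wrist')[1]
def f(v,mode=0):
    x,y,z=v
    a=(proj(S,[x,y,z-.053])-np.array([248.1-.3,213.7-.75]))*3.5
    b=(proj(D,[x,y,z-.028])[:1]-np.array([256.5]))*2.7
    c=(proj(W,[x,y,z+.053])-np.array([262,246.6]))*.42
    return {0:np.r_[a,b,c],1:np.r_[a,b],2:np.r_[a,c]}[mode]
for m in (0,1,2):
    r=least_squares(f,[.548,-.002,.18],args=(m,));print(m,r.x,r.fun)
p=np.array([.548,-.002,.18])
for e in np.eye(3)*.01: print(proj(D,p+e)-proj(D,p),proj(W,p+e+[0,0,.053])-proj(W,p+[0,0,.053]),proj(S,p+e)-proj(S,p))
E
```

```text
0 [ 0.5467 -0.0022  0.1789] [ 0.4926 -0.0115 -0.7782 -1.0306 -0.0739]
1 [ 0.5458 -0.0025  0.178 ] [0. 0. 0.]
2 [ 0.5471 -0.002   0.1794] [ 0.6894 -0.0764 -0.669   0.2844]
[-2.461  -1.3309] [11.0894 27.2647] [0.2296 2.5271]
[-2.3389  1.3243] [ 26.2186 -10.7181] [ 3.7032 -0.2058]
[ 0.0827 -2.8416] [ 0.0578 -4.6924] [-0.0704 -2.7471]
```

Call:
jog_arm(rows=[[[0,0,0],[0.0154,0.0004,0.0127],0.02],[[0,0,0],[0.016,0,0.012],0.02],[[0,0,0],[0.016,0,0.012],0.02],[[0,0,0],[0.012,0,0.009],0.02],[[0,0,0],[0.004,0,0.003],0.02],[[0,0,0],[0,0,0],0.02],[[0,0,0],[0,0,0],0.02]])

```text
time_s: 27.15
ee_pos: [0.5569, -0.0051, 0.1217]
ee_rot: [[-0.555, 0.377, 0.741], [0.226, 0.926, -0.302], [-0.801, -0.0, -0.599]]
force: [-0.5, 0.5, -1.9]
grip_width: 0.0239
```

```bash
python3 - <<'E'
from h import *
s=manip.get_state();print(s['ee_pos'],s['force'],s['grip_width'])
im,_=shot('scene','s18');crop(im,225,185,305,265,8,'c28')
im,_=shot('side','d18');crop(im,210,150,290,260,7,'c29')
E
```

```text
[ 0.55692327 -0.00511898  0.1217435 ] [-0.47133492  0.4936542  -1.86813882] 0.023932416158289435
```

View pics/c28.png

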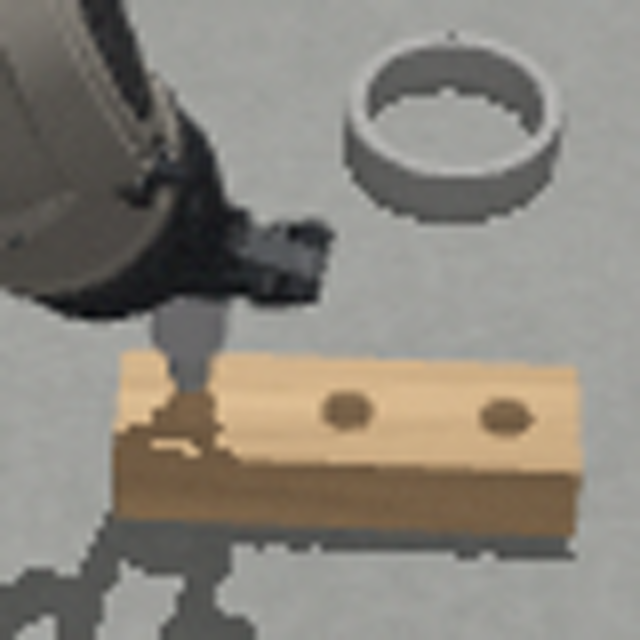

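View pics/c29.png

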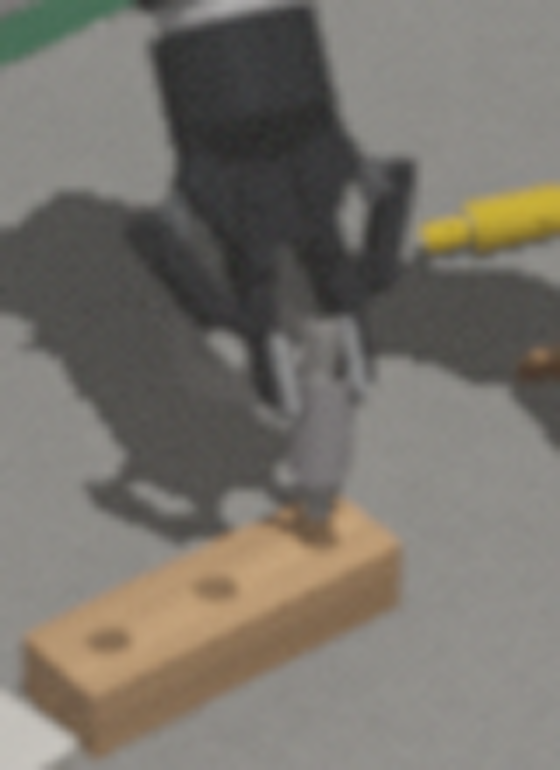

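Call:
jog_arm(rows=[[[0,0,0],[0.0056,0,0.0042],0.02],[[0,0,0],[0.0056,0,0.0042],0.02],[[0,0,0],[0.0024,0,0.0018],0.02],[[0,0,0],[0,0,0],0.02]])

```text
time_s: 27.75
ee_pos: [0.5562, -0.0053, 0.1037]
ee_rot: [[-0.556, 0.377, 0.74], [0.226, 0.926, -0.302], [-0.8, -0.001, -0.601]]
force: [-0.3, -0.4, -2.3]
grip_width: 0.0239
```

Call:
jog_arm(rows=[[[0,0,0],[0.0032,0,0.0024],0.02],[[0,0,0],[0.0032,0,0.0024],0.02],[[0,0,0],[0,0,0],0.02]])

```text
time_s: 28.12
ee_pos: [0.5562, -0.0053, 0.0958]
ee_rot: [[-0.556, 0.377, 0.74], [0.226, 0.926, -0.302], [-0.8, -0.001, -0.6]]
force: [-0.0, 0.2, -2.4]
grip_width: 0.0242
```

Call:
jog_arm(rows=[[[0,0,0],[0.0032,0,0.0024],0.02],[[0,0,0],[0.0024,0,0.0018],0.02],[[0,0,0],[0.0008,0,0.0006],0.02],[[0,0,0],[0,0,0],0.02]])

```text
time_s: 28.62
ee_pos: [0.5564, -0.0053, 0.0881]
ee_rot: [[-0.556, 0.377, 0.741], [0.226, 0.926, -0.302], [-0.8, -0.001, -0.6]]
force: [0.3, 0.2, -2.3]
grip_width: 0.0241
```

Call:
jog_arm(rows=[[[0,0,0],[0.0012,0,0.0009],0.02],[[0,0,0],[0.0008,0,0.0006],0.02],[[0,0,0],[0,0,0],0.02]])

```text
time_s: 29.0
ee_pos: [0.5564, -0.0053, 0.0856]
ee_rot: [[-0.556, 0.377, 0.741], [0.226, 0.926, -0.302], [-0.8, -0.001, -0.6]]
force: [-0.1, -0.5, -1.7]
grip_width: 0.0238
```

Call:
jog_arm(rows=[[[0,0,0],[0.0012,0,0.0009],0.02],[[0,0,0],[0.0004,0,0.0003],0.02],[[0,0,0],[0,0,0],0.02]])

```text
time_s: 29.38
ee_pos: [0.5566, -0.0053, 0.0841]
ee_rot: [[-0.556, 0.377, 0.741], [0.226, 0.926, -0.302], [-0.8, -0.001, -0.6]]
force: [-1.0, -0.1, 2.3]
grip_width: 0.0238
```

Call:
jog_arm(rows=[[[0,0,0],[0.0008,0,0.0006],0.02],[[0,0,0],[0.0004,0,0.0003],0.02],[[0,0,0],[0,0,0],0.02]])

```text
time_s: 29.75
ee_pos: [0.5566, -0.0053, 0.084]
ee_rot: [[-0.556, 0.377, 0.741], [0.226, 0.926, -0.302], [-0.8, -0.001, -0.6]]
force: [-0.7, -1.8, 11.2]
grip_width: 0.024
```

Seated (force came up at TCP z 0.084). Release and retreat.

Call:
jog_arm(rows=[[[0,0,0],[-0.0006,0,-0.0005],0.026],[[0,0,0],[0,0,0],0.035],[[0,0,0],[0,0,0],0.05],[[0,0,0],[0,0,0],0.05],[[0,0,0],[-0.02,0,0],0.055],[[0,0,0],[-0.04,0,0],0.055],[[0,0,0],[-0.05,0,0],0.06],[[0,0,0],[-0.04,0,0],0.06],[[0,0,0],[0,0,0],0.06]])

```text
time_s: 30.88
ee_pos: [0.6421, -0.0395, 0.2052]
ee_rot: [[-0.551, 0.379, 0.744], [0.227, 0.925, -0.304], [-0.803, 0.001, -0.596]]
force: [-0.7, 0.5, -0.3]
grip_width: 0.0598
```

```bash
python3 - <<'E'
from h import *
s=manip.get_state();print(s['ee_pos'],s['force'],s['grip_width'],s['joint_pos'])
im,_=shot('scene','s19');crop(im,70,130,430,330,2.2,'c30')
im,_=shot('side','d19');crop(im,210,150,290,260,6,'c31')
plan([.476,-.20,.28],tool(72,-.387),.06)
E
```

```text
[ 0.64214596 -0.03949731  0.20516472] [-0.70081547  0.51657541 -0.34690663] 0.059795801141940275 [ 0.35047271  0.87263554 -0.56204036  1.18599511  0.10554482  1.74236023
  1.01081561]
6 [[[0.0,-0.16,0.0],[-0.0013,-0.0352,-0.0198],0.06],[[0.0,-0.159,0.0],[-0.0044,-0.0351,-0.0194],0.06],[[0.0,-0.16,0.0],[-0.0074,-0.0352,-0.0185],0.06],[[0.0,-0.16,0.001],[-0.0102,-0.0351,-0.017],0.06],[[0.0,-0.159,0.0],[-0.0129,-0.0352,-0.0152],0.06],[[0.0,-0.16,0.0],[-0.0151,-0.0351,-0.0129],0.06]]
```

View pics/c30.png

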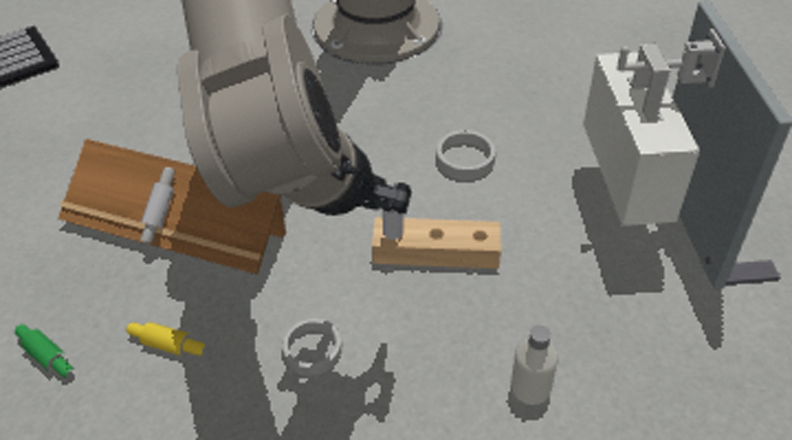

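View pics/c31.png

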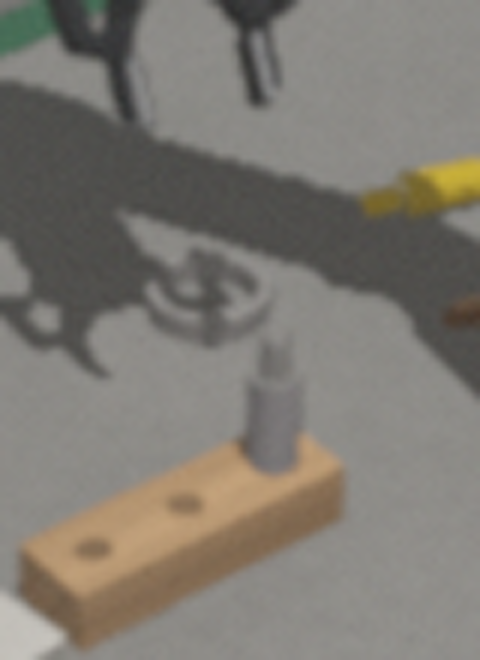

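```bash
python3 - <<'E'
from h import *
plan([.4445,-.2985,.23],tool(72,-.387),.06,n=9)
import sys
from kin import *; from t2 import dls
init();print(dls(np.array(manip.get_state()['joint_pos']),np.array([.4445,-.2985,.23]),tool(72,-.387)))
E
```

```text
9 [[[0.0,-0.106,0.0],[0.0031,-0.0349,-0.0092],0.06],[[0.0,-0.107,0.0],[0.0021,-0.0349,-0.0094],0.06],[[0.0,-0.106,0.0],[0.001,-0.0349,-0.0096],0.06],[[0.0,-0.107,0.0],[0.0001,-0.0348,-0.0097],0.06],[[0.0,-0.106,0.0],[-0.001,-0.0349,-0.0096],0.06],[[0.0,-0.107,0.001],[-0.002,-0.0349,-0.0095],0.06],[[0.0,-0.106,0.0],[-0.003,-0.0349,-0.0092],0.06],[[0.0,-0.107,0.0],[-0.004,-0.0349,-0.0088],0.06],[[0.0,-0.106,0.0],[-0.0049,-0.0349,-0.0084],0.06]]
(array([ 1.031,  0.193, -0.593,  2.08 ,  0.15 ,  0.591,  1.535]), np.float64(0.20641919869847514))
```

Call:
jog_arm(rows=[[[0,-0.106,0],[0.0031,-0.0349,-0.0092],0.06],[[0,-0.107,0],[0.0021,-0.0349,-0.0094],0.06],[[0,-0.106,0],[0.001,-0.0349,-0.0096],0.06],[[0,-0.107,0],[0.0001,-0.0348,-0.0097],0.06],[[0,-0.106,0],[-0.001,-0.0349,-0.0096],0.06],[[0,-0.107,0],[-0.002,-0.0349,-0.0095],0.06],[[0,-0.106,0],[-0.003,-0.0349,-0.0092],0.06],[[0,-0.107,0],[-0.004,-0.0349,-0.0088],0.06],[[0,-0.106,0],[-0.0049,-0.0349,-0.0084],0.06],[[0,0,0],[0,0,0],0.055],[[0,0,0],[0,0,0],0.055]])

```text
time_s: 32.35
ee_pos: [0.4443, -0.2979, 0.2299]
ee_rot: [[0.285, 0.377, 0.881], [-0.116, 0.926, -0.359], [-0.951, -0.0, 0.308]]
force: [0.5, 0.4, 0.1]
grip_width: 0.0549
```

```bash
python3 - <<'E'
from h import *
s=manip.get_state();print(s['ee_pos'],s['joint_pos'])
im,_=shot('wrist','w20');crop(im,150,80,370,300,3,'c32')
shot('scene','s20')
a=plan([.4673,-.3078,.1349],tool(72,-.387),.055)
E
```

```text
[ 0.44425738 -0.29789661  0.22988023] [ 1.04127468  0.1852201  -0.60157939  2.09176418  0.14603721  0.58819093
  1.53918718]
2 [[[0.001,0.0,0.0],[0.0491,-0.0007,-0.0034],0.055],[[0.001,0.0,-0.001],[0.049,-0.0008,-0.0033],0.055]]
```

View pics/c32.png

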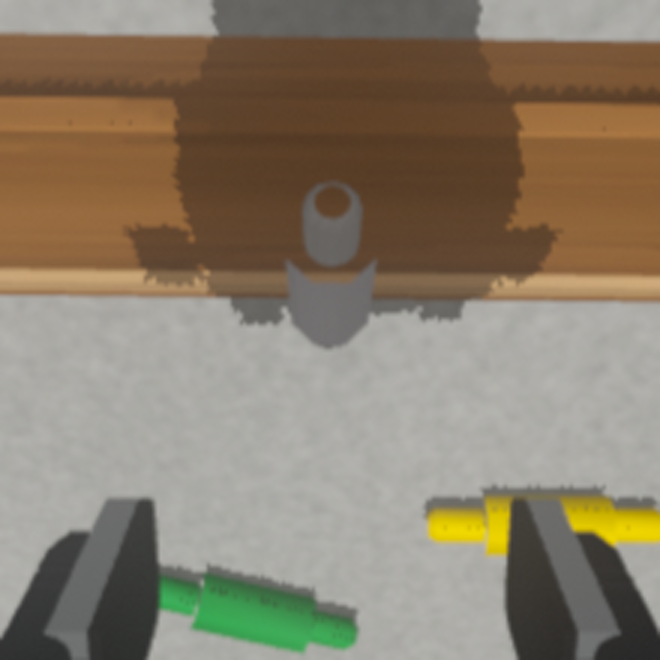

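View pics/s20.png

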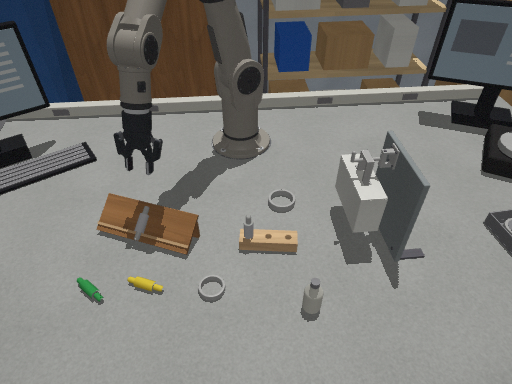

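```bash
python3 - <<'E'
from h import *
np.set_printoptions(precision=4,suppress=True)
W=load('w20','wrist')[1];Q=load('w12','wrist')[1];S=pose('scene')
c13=lambda x,y:(90+(x+.5)/6-.5,190+(y+.5)/6-.5);c14=lambda x,y:(90+(x+.5)/3.2-.5,80+(y+.5)/3.2-.5)
a=(W,(260.3,147.));print(tri(a,(S,c13(341,102))),tri(a,(Q,c14(147,202)),(S,c13(341,102))),tri(a,(Q,c14(147,202))))
E
```

```text
(array([ 0.457 , -0.3034,  0.0881]), [0.0004421724459091838, 0.0004421724459092678]) (array([ 0.4569, -0.3035,  0.0881]), [0.0005051282830779042, 0.00019890822870781853, 0.0004082194867325306]) (array([ 0.4562, -0.3026,  0.0896]), [8.063478112675902e-06, 8.063478112723952e-06])
```

Call:
jog_arm(newtons=60, rows=[[[0,0,0],[0.04,0,-0.0054],0.055],[[0,0,0],[0.045,0,0],0.055],[[0,0,0],[0.035,0,0],0.055],[[0,0,0],[0.02,0,0],0.055],[[0,0,0],[0.01,0,0],0.055],[[0,0,0],[0.0045,0,0],0.055],[[0,0,0],[0,0,0],0.055],[[0,0,0],[0,0,0],0.055]])

```text
time_s: 33.45
ee_pos: [0.4844, -0.3152, 0.0828]
ee_rot: [[0.287, 0.378, 0.88], [-0.118, 0.926, -0.359], [-0.951, -0.001, 0.311]]
force: [-0.2, -0.4, -0.3]
grip_width: 0.0551
```

```bash
python3 - <<'E'
from h import *
s=manip.get_state();print(s['ee_pos'],s['joint_pos'],s['force'])
im,_=shot('wrist','w21');crop(im,150,120,370,280,3.5,'c33')
im,_=shot('scene','s21');crop(im,80,120,230,260,5,'c34')
E
```

```text
[ 0.48440227 -0.3151501   0.0827846 ] [ 0.78810546  0.465531   -0.36723466  2.12526286  0.48052852  0.29143984
  1.22477094] [-0.22366273 -0.43075525 -0.32767111]
```

View pics/c33.png

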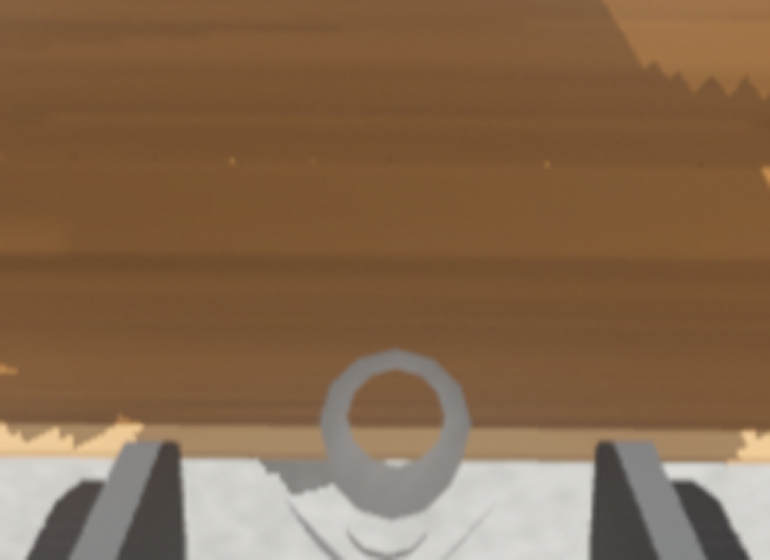

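View pics/c34.png

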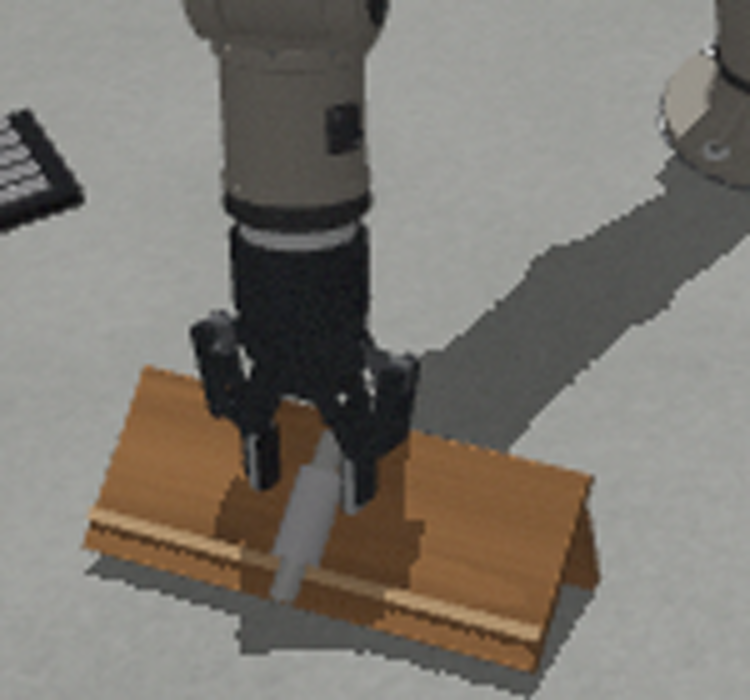

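Call:
jog_arm(rows=[[[0,0,0],[0.003,0.0008,-0.0005],0.055],[[0,0,0],[0.0015,0,0],0.05],[[0,0,0],[0,0,0],0.035],[[0,0,0],[0,0,0],0.024],[[0,0,0],[0,0,0],0.02],[[0,0,0],[0,0,0],0.02],[[0,0,0],[0,0,0],0.02],[[0,0,0],[0,0,0],0.02]])

```text
time_s: 34.55
ee_pos: [0.4852, -0.3147, 0.0777]
ee_rot: [[0.286, 0.378, 0.881], [-0.118, 0.926, -0.359], [-0.951, -0.001, 0.309]]
force: [-3.3, 0.0, 6.3]
grip_width: 0.0245
```

```bash
python3 - <<'E'
from h import *
s=manip.get_state();print(s['ee_pos'],s['ee_rot'][:,0],s['joint_pos'],s['force'],s['grip_width'])
im,_=shot('wrist','w22');crop(im,150,120,370,280,3.5,'c35')
E
```

```text
[ 0.48522395 -0.31467842  0.07770491] [ 0.28615697 -0.1177698  -0.9509177 ] [ 0.77596486  0.47411394 -0.35516088  2.12629687  0.48889396  0.28173464
  1.21472451] [-3.30361486  0.04149613  6.32119637] 0.024525049199544905
```

View pics/c35.png

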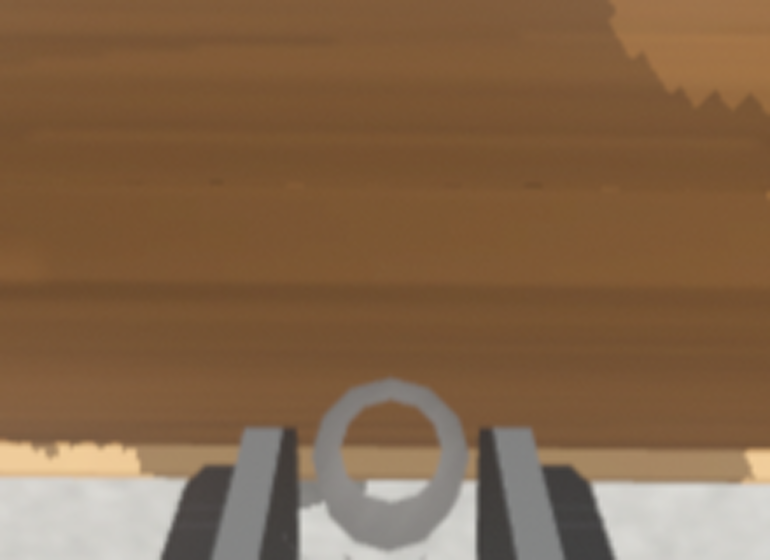

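Call:
jog_arm(newtons=80, rows=[[[0,0,0],[-0.003,0,0],0.02],[[0,0,0],[-0.01,0,0],0.02],[[0,0,0],[-0.025,0,0],0.02],[[0,0,0],[-0.035,0,0],0.02],[[0,0,0],[-0.035,0,0],0.02],[[0,0,0],[-0.035,0,0],0.02],[[0,0,0],[-0.02,0,0],0.02],[[0,0,0],[0,0,0],0.02]])

```text
time_s: 35.6
ee_pos: [0.4388, -0.2958, 0.2342]
ee_rot: [[0.288, 0.378, 0.88], [-0.12, 0.926, -0.358], [-0.95, -0.002, 0.312]]
force: [1.0, -1.0, -3.2]
grip_width: 0.0243
```

```bash
python3 - <<'E'
from h import *
s=manip.get_state();print(s['ee_pos'],s['joint_pos'],s['force'],s['grip_width'])
a=plan([.51,-.10,.29],tool(100,-.387),.02,n=7)
b=plan([.572,.110,.21],tool(127,-.387),.02,n=8,start=a)
from t2 import dls; from kin import *
init();q,m=dls(np.array(s['joint_pos']),a[0],a[1]);print(m);q,m=dls(q,*b);print(q,m);print(dls(q,np.array([.572,.11,.084]),b[1]))
E
```

```text
[ 0.43878744 -0.29575766  0.23415742] [ 1.0922981   0.17318275 -0.65128791  2.09949251  0.14900195  0.59102512
  1.53787128] [ 1.02555622 -1.02688824 -3.17440438] 0.02431171318256657
7 [[[0.0,0.07,0.0],[-0.008,0.0297,0.0014],0.02],[[0.0,0.071,0.001],[-0.0081,0.0297,0.0009],0.02],[[0.0,0.07,0.0],[-0.0081,0.0298,0.0003],0.02],[[0.0,0.07,0.0],[-0.0081,0.0297,-0.0003],0.02],[[0.0,0.07,0.001],[-0.008,0.0297,-0.0009],0.02],[[0.0,0.071,0.0],[-0.008,0.0297,-0.0014],0.02],[[0.0,0.07,0.0],[-0.0078,0.0298,-0.002],0.02]]
8 [[[0.0,0.059,0.0],[0.0103,0.0272,-0.001],0.02],[[0.0,0.059,0.0],[0.0104,0.0273,-0.0003],0.02],[[0.0,0.059,0.0],[0.0103,0.0272,0.0002],0.02],[[0.0,0.059,0.0],[0.0103,0.0272,0.0009],0.02],[[0.0,0.058,0.0],[0.0103,0.0273,0.0015],0.02],[[0.0,0.059,0.0],[0.0101,0.0272,0.0021],0.02],[[0.0,0.059,0.0],[0.01,0.0272,0.0026],0.02],[[-0.001,0.059,0.0],[0.0099,0.0273,0.0033],0.02]]
0.3473659661276858
[ 0.299  0.777 -0.73   1.435  0.049  1.572  0.777] 0.34832853460367286
(array([ 0.277,  0.918, -0.685,  1.491,  0.123,  1.395,  0.801]), np.float64(0.35304557791260427))
```

Call:
jog_arm(rows=[[[0,0.07,0],[-0.008,0.0297,0.0014],0.02],[[0,0.071,0],[-0.0081,0.0297,0.0009],0.02],[[0,0.07,0],[-0.0081,0.0298,0.0003],0.02],[[0,0.07,0],[-0.0081,0.0297,-0.0003],0.02],[[0,0.07,0],[-0.008,0.0297,-0.0009],0.02],[[0,0.071,0],[-0.008,0.0297,-0.0014],0.02],[[0,0.07,0],[-0.0078,0.0298,-0.002],0.02]])

```text
time_s: 36.48
ee_pos: [0.5101, -0.0988, 0.2875]
ee_rot: [[-0.167, 0.377, 0.911], [0.067, 0.926, -0.371], [-0.984, -0.001, -0.18]]
force: [-0.3, 0.7, -2.8]
grip_width: 0.0238
```

Call:
jog_arm(rows=[[[0,0.059,0],[0.0103,0.0272,-0.001],0.02],[[0,0.059,0],[0.0104,0.0273,-0.0003],0.02],[[0,0.059,0],[0.0103,0.0272,0.0002],0.02],[[0,0.059,0],[0.0103,0.0272,0.0009],0.02],[[0,0.058,0],[0.0103,0.0273,0.0015],0.02],[[0,0.059,0],[0.0101,0.0272,0.0021],0.02],[[0,0.059,0],[0.01,0.0272,0.0026],0.02],[[0,0.059,0],[0.0099,0.0273,0.0033],0.02],[[0,0,0],[0,0,0],0.02],[[0,0,0],[0,0,0],0.02]])

```text
time_s: 37.72
ee_pos: [0.5716, 0.1099, 0.2074]
ee_rot: [[-0.56, 0.378, 0.738], [0.226, 0.926, -0.302], [-0.797, -0.002, -0.604]]
force: [0.4, -0.8, -1.8]
grip_width: 0.024
```

```bash
python3 - <<'E'
from h import *
s=manip.get_state();print(s['ee_pos'],s['ee_rot'],s['joint_pos'],s['force'],s['grip_width'])
im,_=shot('wrist','w23');crop(im,200,200,330,330,4.5,'c36')
im,_=shot('scene','s23');crop(im,225,175,325,265,7,'c37')
im,_=shot('side','d23');crop(im,190,130,290,240,6,'c38')
from chk import chk
chk(s['ee_pos'],[.5632,.1136,.036],'w23')
E
```

```text
[0.57162359 0.10991568 0.20742741] [[-0.55977499  0.37755755  0.73763287]
 [ 0.22645473  0.9259838  -0.30211301]
 [-0.79710113 -0.00207486 -0.60384226]] [ 0.29547668  0.79762326 -0.72494563  1.41120716  0.05963173  1.58139216
  0.78059987] [ 0.43592683 -0.81576401 -1.82205497] 0.023961946118936248
axis [0.56 0.11] hole [0.5632, 0.1136, 0.036]
uptip scene [292.33 183.65] side [223.56 183.4 ] wrist [259.87 250.95]
upsh scene [291.73 190.97] side [223.69 190.95] wrist [260.08 260.05]
losh scene [290.46 206.46] side [223.97 207.29] wrist [260.37 272.29]
lotip scene [289.93 213.01] side [224.09 214.34] wrist [260.45 275.82]
hole scene [288.19 236.4 ] side [224.66 241.04] wrist [260.9  282.67]
```

View pics/c36.png

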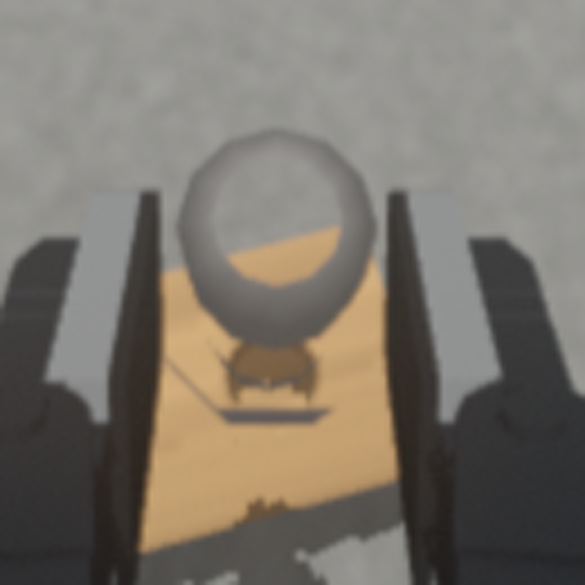

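View pics/c37.png

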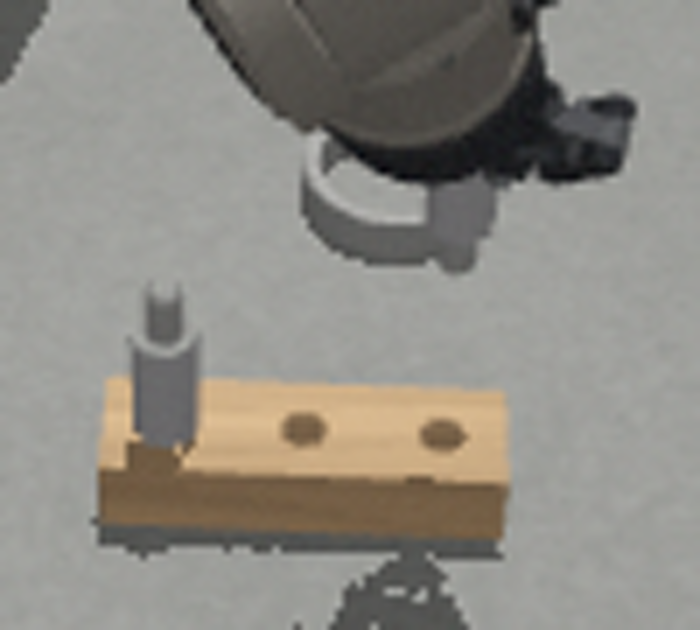

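View pics/c38.png

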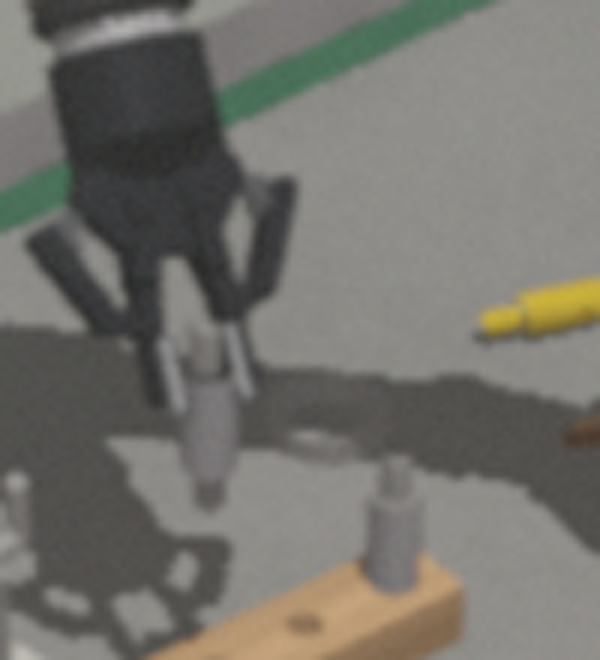

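Call:
jog_arm(rows=[[[0,0,0],[0.016,0,0.0121],0.02],[[0,0,0],[0.016,0,0.0121],0.02],[[0,0,0],[0.016,0,0.0121],0.02],[[0,0,0],[0.0125,0,0.0095],0.02],[[0,0,0],[0.0064,0,0.0048],0.02],[[0,0,0],[0,0,0],0.02],[[0,0,0],[0,0,0],0.02]])

```text
time_s: 38.75
ee_pos: [0.572, 0.1106, 0.1253]
ee_rot: [[-0.559, 0.377, 0.739], [0.228, 0.926, -0.301], [-0.798, -0.0, -0.603]]
force: [0.1, -0.1, -2.7]
grip_width: 0.0243
```

```bash
python3 - <<'E'
from h import *
s=manip.get_state();print(s['ee_pos'],s['force'],s['grip_width'])
im,_=shot('scene','s24');crop(im,225,175,325,265,7,'c39')
im,_=shot('side','d24');crop(im,190,170,270,270,7,'c40')
im,_=shot('wrist','w24');crop(im,200,200,330,330,4.5,'c41')
E
```

```text
[0.57195917 0.11064996 0.12526407] [ 0.08523774 -0.14960953 -2.68854588] 0.02430930777973754
```

View pics/c39.png

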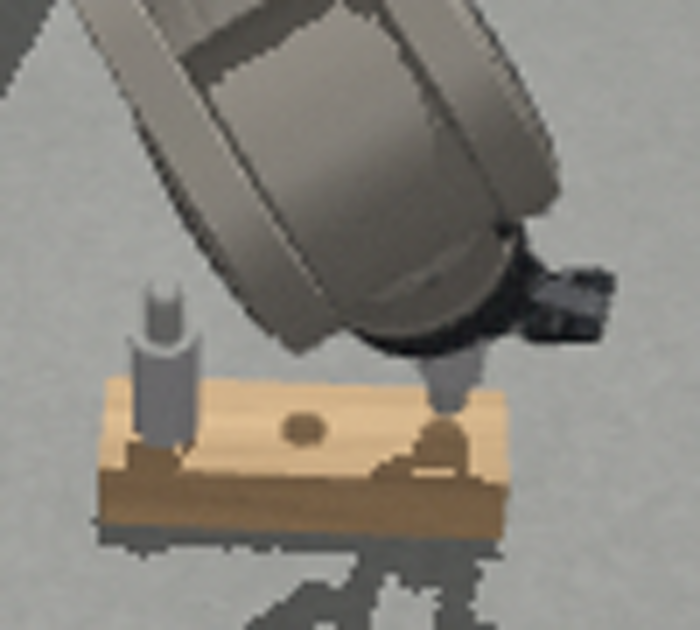

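View pics/c40.png

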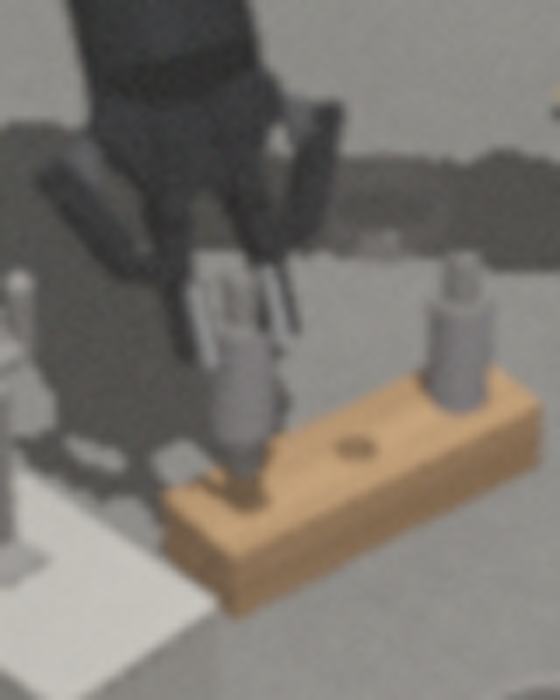

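View pics/c41.png

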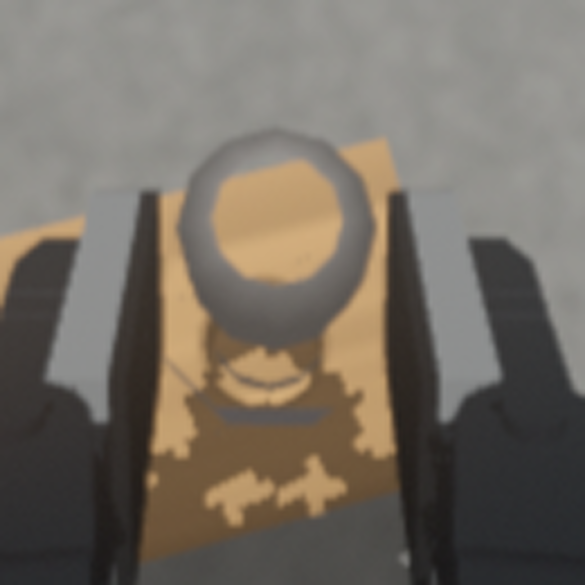

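Call:
jog_arm(rows=[[[0,0,0],[0.0002,-0.0018,-0.0003],0.02],[[0,0,0],[0.0056,0,0.0042],0.02],[[0,0,0],[0.0056,0,0.0042],0.02],[[0,0,0],[0.0024,0,0.0018],0.02],[[0,0,0],[0,0,0],0.02]])

```text
time_s: 39.52
ee_pos: [0.5703, 0.1089, 0.1072]
ee_rot: [[-0.56, 0.377, 0.737], [0.227, 0.926, -0.301], [-0.797, -0.001, -0.604]]
force: [1.0, -0.4, -1.9]
grip_width: 0.0242
```

Call:
jog_arm(rows=[[[0,0,0],[0.0032,0,0.0024],0.02],[[0,0,0],[0,0,0],0.02]])

```text
time_s: 39.78
ee_pos: [0.5705, 0.1089, 0.1034]
ee_rot: [[-0.559, 0.378, 0.738], [0.228, 0.926, -0.301], [-0.797, -0.001, -0.604]]
force: [0.2, 1.1, -1.4]
grip_width: 0.0236
```

Call:
jog_arm(rows=[[[0,0,0],[0.0032,0,0.0024],0.02],[[0,0,0],[0.0032,0,0.0024],0.02],[[0,0,0],[0,0,0],0.02]])

```text
time_s: 40.15
ee_pos: [0.5704, 0.109, 0.0952]
ee_rot: [[-0.559, 0.378, 0.738], [0.228, 0.926, -0.301], [-0.797, -0.001, -0.604]]
force: [1.4, 0.2, -2.5]
grip_width: 0.0241
```

Call:
jog_arm(rows=[[[0,0,0],[0.0032,0,0.0024],0.02],[[0,0,0],[0.0024,0,0.0018],0.02],[[0,0,0],[0,0,0],0.02]])

```text
time_s: 40.52
ee_pos: [0.5704, 0.109, 0.0883]
ee_rot: [[-0.559, 0.378, 0.738], [0.228, 0.926, -0.301], [-0.797, -0.001, -0.604]]
force: [0.4, 0.6, -3.2]
grip_width: 0.0241
```

Call:
jog_arm(rows=[[[0,0,0],[0.0012,0,0.0009],0.02],[[0,0,0],[0.0008,0,0.0006],0.02],[[0,0,0],[0,0,0],0.02]])

```text
time_s: 40.9
ee_pos: [0.5704, 0.109, 0.0861]
ee_rot: [[-0.559, 0.377, 0.738], [0.227, 0.926, -0.301], [-0.797, -0.001, -0.604]]
force: [-0.0, 1.6, -2.3]
grip_width: 0.0237
```

Call:
jog_arm(rows=[[[0,0,0],[0.0012,0,0.0009],0.02],[[0,0,0],[0.0004,0,0.0003],0.02],[[0,0,0],[0,0,0],0.02]])

```text
time_s: 41.28
ee_pos: [0.5704, 0.109, 0.0841]
ee_rot: [[-0.559, 0.377, 0.738], [0.227, 0.926, -0.301], [-0.797, -0.001, -0.604]]
force: [0.9, 0.3, -2.7]
grip_width: 0.024
```

Call:
jog_arm(rows=[[[0,0,0],[0.0008,0,0.0006],0.02],[[0,0,0],[0.0004,0,0.0003],0.02],[[0,0,0],[0,0,0],0.02]])

```text
time_s: 41.65
ee_pos: [0.5704, 0.109, 0.0838]
ee_rot: [[-0.56, 0.377, 0.738], [0.228, 0.926, -0.301], [-0.797, -0.001, -0.604]]
force: [-0.3, -1.3, 5.6]
grip_width: 0.024
```

Seated. Release and retreat.

Call:
jog_arm(rows=[[[0,0,0],[-0.0004,0,-0.0003],0.026],[[0,0,0],[0,0,0],0.035],[[0,0,0],[0,0,0],0.05],[[0,0,0],[0,0,0],0.05],[[0,0,0],[-0.02,0,0],0.055],[[0,0,0],[-0.04,0,0],0.055],[[0,0,0],[-0.05,0,0],0.06],[[0,0,0],[-0.05,0,0],0.06],[[0,0,0],[0,0,0],0.06]])

```text
time_s: 42.78
ee_pos: [0.6628, 0.072, 0.2137]
ee_rot: [[-0.553, 0.38, 0.741], [0.23, 0.925, -0.303], [-0.801, 0.002, -0.599]]
force: [-1.1, 0.3, 0.8]
grip_width: 0.0595
```

```bash
python3 - <<'E'
from h import *
s=manip.get_state();print(s['ee_pos'],s['force'],s['joint_pos'])
im,_=shot('scene','s25');crop(im,70,130,430,330,2.2,'c42')
im,_=shot('side','d25');crop(im,90,140,390,300,2.6,'c43')
E
```

```text
[0.66278408 0.07198569 0.21374372] [-1.11590013  0.31818463  0.78626877] [ 0.25389362  0.91618723 -0.6728022   1.12622612  0.1074083   1.74345811
  0.83485975]
```

View pics/c42.png

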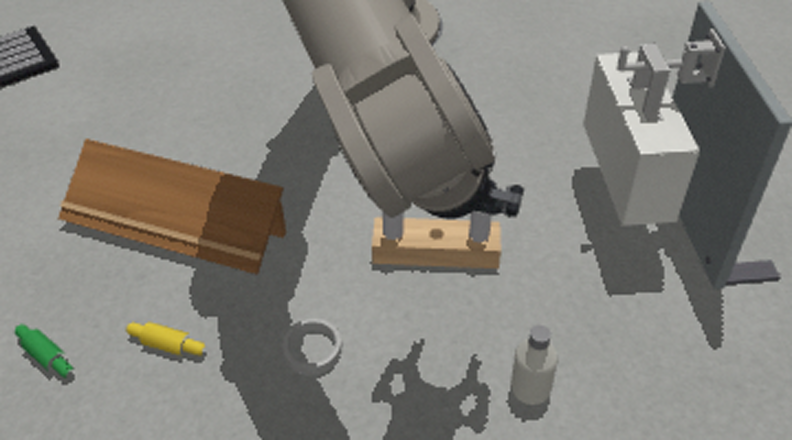

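View pics/c43.png

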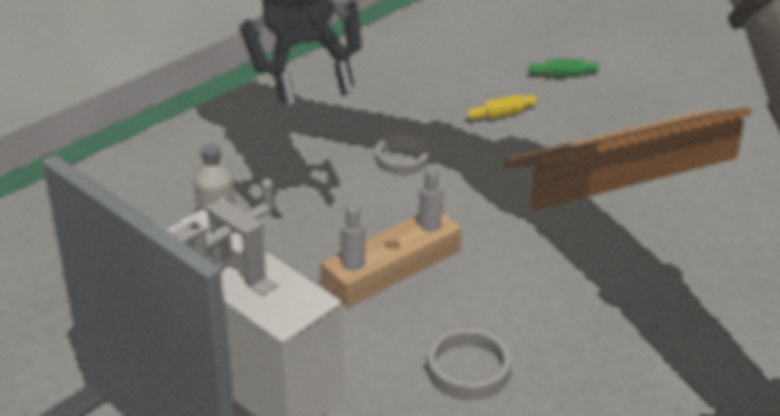

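```bash
python3 - <<'E'
from h import *
from t2 import dls; from kin import *
s=manip.get_state()
a=plan([.60,.12,.38],tool(100,-.387),.085,n=5)
b=plan([.50,.27,.40],down(.026),.085,n=8,start=a)
c=plan([.49,.3242,.40],down(.026),.085,n=2,start=b)
init();q,m=dls(np.array(s['joint_pos']),*a);print(m);q,m=dls(q,*b);print(q,m);print(dls(q,*c))
E
```

```text
5 [[[0.0,-0.095,0.0],[-0.0182,0.0042,-0.0322],0.085],[[0.0,-0.095,0.0],[-0.0212,0.0043,-0.0302],0.085],[[0.0,-0.094,0.001],[-0.024,0.0042,-0.0282],0.085],[[0.0,-0.095,0.0],[-0.0265,0.0042,-0.0257],0.085],[[0.0,-0.095,0.0],[-0.0288,0.0043,-0.0232],0.085]]
8 [[[0.144,-0.019,0.013],[0.0008,0.0126,-0.0188],0.085],[[0.145,-0.02,0.012],[0.0005,0.0098,-0.0204],0.085],[[0.144,-0.019,0.013],[0.0002,0.0068,-0.0217],0.085],[[0.144,-0.019,0.012],[-0.0001,0.0035,-0.0224],0.085],[[0.144,-0.02,0.013],[-0.0005,0.0004,-0.0226],0.085],[[0.145,-0.019,0.013],[-0.001,-0.003,-0.0225],0.085],[[0.144,-0.019,0.012],[-0.0015,-0.0061,-0.0218],0.085],[[0.144,-0.019,0.013],[-0.002,-0.0091,-0.0206],0.085]]
2 [[[0.0,0.0,0.0],[0.0,-0.0043,-0.0272],0.085],[[0.0,-0.001,0.0],[0.0,-0.0043,-0.0272],0.085]]
0.18674755849579894
[-0.099  0.253 -0.622  1.578  0.149  1.359 -0.711] 0.41555512013940143
(array([-0.189,  0.293, -0.642,  1.533,  0.178,  1.375, -0.818]), np.float64(0.5453928315589955))
```

Call:
jog_arm(rows=[[[0,-0.095,0],[-0.0182,0.0042,-0.0322],0.085],[[0,-0.095,0],[-0.0212,0.0043,-0.0302],0.085],[[0,-0.095,0],[-0.024,0.0042,-0.0282],0.085],[[0,-0.095,0],[-0.0265,0.0042,-0.0257],0.085],[[0,-0.095,0],[-0.0288,0.0043,-0.0232],0.085]])

```text
time_s: 43.5
ee_pos: [0.5984, 0.1202, 0.3797]
ee_rot: [[-0.16, 0.377, 0.912], [0.062, 0.926, -0.371], [-0.985, -0.003, -0.172]]
force: [0.6, 0.0, 0.8]
grip_width: 0.0852
```

Call:
jog_arm(rows=[[[0.144,-0.019,0.013],[0.0008,0.0126,-0.0188],0.085],[[0.145,-0.02,0.012],[0.0005,0.0098,-0.0204],0.085],[[0.144,-0.019,0.013],[0.0002,0.0068,-0.0217],0.085],[[0.144,-0.019,0.012],[0,0.0035,-0.0224],0.085],[[0.144,-0.02,0.013],[-0.0005,0.0004,-0.0226],0.085],[[0.145,-0.019,0.013],[-0.001,-0.003,-0.0225],0.085],[[0.144,-0.019,0.012],[-0.0015,-0.0061,-0.0218],0.085],[[0.144,-0.019,0.013],[-0.002,-0.0091,-0.0206],0.085],[[0,0,0],[0,-0.0043,-0.0272],0.085],[[0,0,0],[0,-0.0043,-0.0272],0.085],[[0,0,0],[0,0,0],0.085],[[0,0,0],[0,0,0],0.085]])

```text
time_s: 45.0
ee_pos: [0.4898, 0.3229, 0.3987]
ee_rot: [[-0.001, 1.0, 0.026], [-0.003, 0.026, -1.0], [-1.0, -0.001, 0.003]]
force: [0.3, -0.3, -0.5]
grip_width: 0.0852
```

```bash
python3 - <<'E'
from h import *
s=manip.get_state();print(s['ee_pos'],s['ee_rot'],s['joint_pos'])
shot('wrist','w26')
plan([.4903,.3243,.40],down(.026),.085,n=1)
E
```

```text
[0.48982897 0.32289831 0.39870233] [[-8.57257665e-04  9.99649949e-01  2.64432260e-02]
 [-2.62209141e-03  2.64408978e-02 -9.99646939e-01]
 [-9.99996195e-01 -9.26291557e-04  2.59850689e-03]] [-0.19149713  0.29242874 -0.63610059  1.53603109  0.17676152  1.37352298
 -0.81598891]
1 [[[0.0,0.002,0.0],[-0.001,0.0002,-0.0016],0.085]]
```

View pics/w26.png

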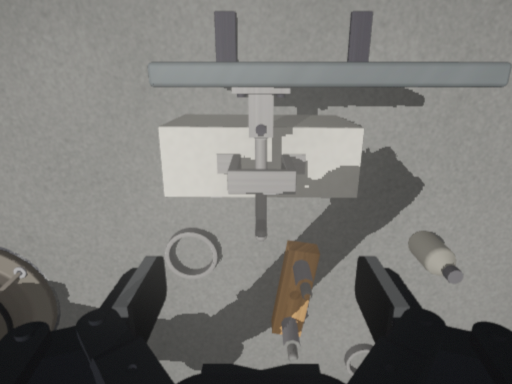

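Call:
jog_arm(newtons=50, rows=[[[0,0.0025,0],[0.03,0.0005,-0.0015],0.085],[[0,0,0],[0.04,0,0],0.085],[[0,0,0],[0.04,0,0],0.085],[[0,0,0],[0.025,0,0],0.085],[[0,0,0],[0.0115,0,0],0.085],[[0,0,0],[0,0,0],0.085],[[0,0,0],[0,0,0],0.075],[[0,0,0],[0,0,0],0.065],[[0,0,0],[0,0,0],0.05],[[0,0,0],[0,0,0],0.05],[[0,0,0],[0,0,0],0.05],[[0,0,0],[0,0,0],0.05]])

```text
time_s: 46.55
ee_pos: [0.4911, 0.3261, 0.2547]
ee_rot: [[0.002, 1.0, 0.026], [0.003, 0.026, -1.0], [-1.0, 0.002, -0.003]]
force: [-0.6, -1.5, 6.0]
grip_width: 0.0557
```

```bash
python3 - <<'E'
from h import *
s=manip.get_state();print(s['ee_pos'],s['ee_rot'],s['force'],s['grip_width'])
shot('wrist','w27')
E
```

```text
[0.49108626 0.32605614 0.25470497] [[ 0.00227537  0.99964667  0.02648297]
 [ 0.00257061  0.02647711 -0.99964611]
 [-0.99999411  0.00234264 -0.00250946]] [-0.63042973 -1.45477155  5.98030155] 0.055675107971045086
```

View pics/w27.png

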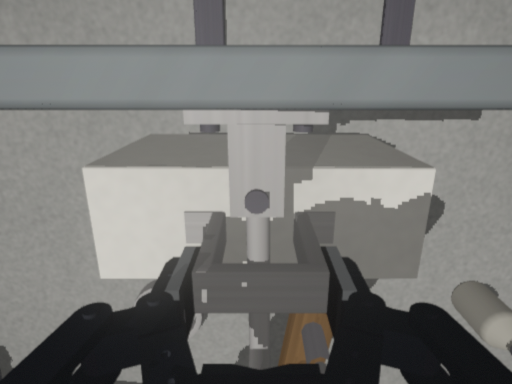

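Call:
jog_arm(rows=[[[0,0,0],[-0.005,0,0],0.05],[[0,0,0],[-0.01,0,0],0.05],[[0,0,0],[-0.012,0,0],0.05],[[0,0,0],[-0.01,0,0],0.05],[[0,0,0],[0,0,0],0.05],[[0,0,0],[0,0,0],0.05]])

```text
time_s: 47.35
ee_pos: [0.4905, 0.3255, 0.2903]
ee_rot: [[0.0, 1.0, 0.027], [0.002, 0.027, -1.0], [-1.0, 0.0, -0.002]]
force: [0.1, -0.1, -5.6]
grip_width: 0.0548
```

```bash
python3 - <<'E'
from h import *
s=manip.get_state();print(s['ee_pos'],s['force'],s['grip_width'])
shot('wrist','w28')
im,_=shot('side','d28');crop(im,90,140,290,350,2.8,'c44')
E
```

```text
[0.49049359 0.32552039 0.29027739] [ 0.07504867 -0.1306508  -5.59270595] 0.054819052801875996
```

View pics/w28.png

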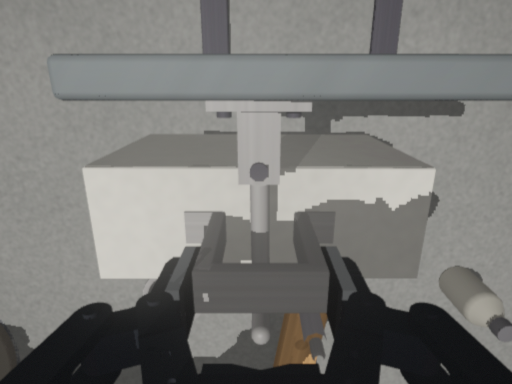

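View pics/c44.png

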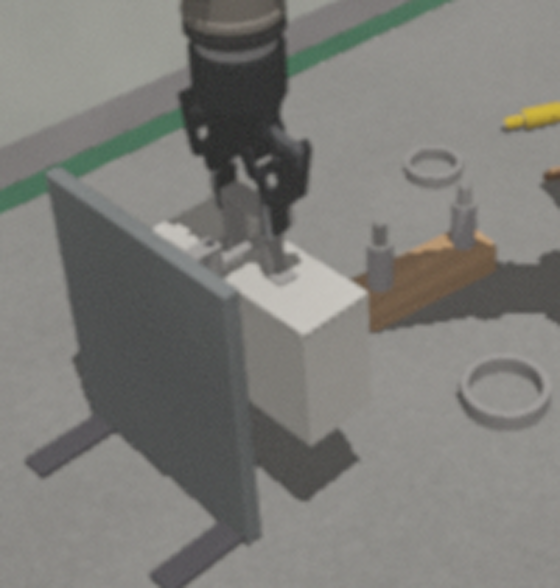

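Call:
jog_arm(rows=[[[0,0,0],[-0.001,0,0.01],0.05],[[0,0,0],[0,0,0.02],0.05],[[0,0,0],[0,0,0.02],0.05],[[0,0,0],[0,0,0.02],0.05],[[0,0,0],[0,0,0.02],0.05],[[0,0,0],[0,0,0.018],0.05],[[0,0,0],[-0.02,0,0],0.05],[[0,0,0],[-0.03,0,0],0.05],[[0,0,0],[-0.015,0,0],0.05],[[0,0,0],[0,0,0],0.05]])

```text
time_s: 48.7
ee_pos: [0.4939, 0.2175, 0.3571]
ee_rot: [[0.003, 1.0, 0.026], [0.002, 0.026, -1.0], [-1.0, 0.003, -0.002]]
force: [0.4, 0.6, -4.2]
grip_width: 0.0549
```

```bash
python3 - <<'E'
from h import *
s=manip.get_state();print(s['ee_pos'],s['force'],s['grip_width'])
shot('wrist','w29')
plan([.5556,.0556,.355],down(1.438),.05,n=11)
E
```

```text
[0.49385981 0.21745817 0.35709743] [ 0.41725831  0.60249219 -4.23893518] 0.054945758646300295
11 [[[-0.128,0.0,0.0],[0.0001,0.0053,0.0148],0.05],[[-0.129,0.0,0.0],[0.0,0.0033,0.0154],0.05],[[-0.128,0.0,0.0],[0.0001,0.0013,0.0157],0.05],[[-0.128,0.0,-0.001],[0.0001,-0.0007,0.0157],0.05],[[-0.129,0.0,0.0],[0.0,-0.0027,0.0155],0.05],[[-0.128,0.0,0.0],[0.0001,-0.0046,0.0151],0.05],[[-0.128,0.0,0.0],[0.0001,-0.0066,0.0143],0.05],[[-0.129,0.0,0.0],[0.0,-0.0083,0.0134],0.05],[[-0.128,0.0,-0.001],[0.0001,-0.01,0.0121],0.05],[[-0.128,-0.001,0.0],[0.0001,-0.0114,0.0109],0.05],[[-0.129,0.0,0.0],[0.0001,-0.0127,0.0092],0.05]]
```

View pics/w29.png

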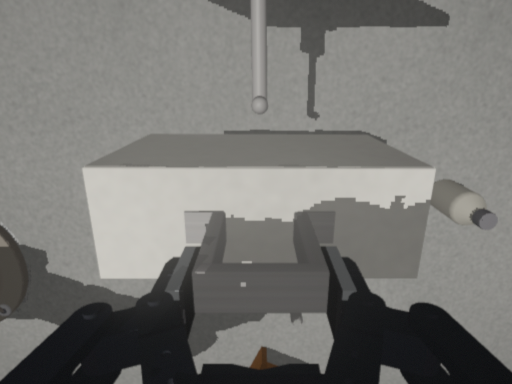

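Clear of the hook, which still points out. Carry over the holder.

Call:
jog_arm(rows=[[[-0.128,0,0],[0,0.0053,0.0148],0.05],[[-0.129,0,0],[0,0.0033,0.0154],0.05],[[-0.128,0,0],[0,0.0013,0.0157],0.05],[[-0.128,0,0],[0,-0.0007,0.0157],0.05],[[-0.129,0,0],[0,-0.0027,0.0155],0.05],[[-0.128,0,0],[0,-0.0046,0.0151],0.05],[[-0.128,0,0],[0,-0.0066,0.0143],0.05],[[-0.129,0,0],[0,-0.0083,0.0134],0.05],[[-0.128,0,0],[0,-0.01,0.0121],0.05],[[-0.128,0,0],[0,-0.0114,0.0109],0.05],[[-0.129,0,0],[0,-0.0127,0.0092],0.05],[[0,0,0],[0,0,0],0.05]])

```text
time_s: 50.25
ee_pos: [0.5555, 0.0543, 0.3543]
ee_rot: [[-0.002, 0.135, 0.991], [0.001, 0.991, -0.135], [-1.0, 0.001, -0.002]]
force: [-0.4, 1.2, -3.6]
grip_width: 0.0548
```

```bash
python3 - <<'E'
from h import *
s=manip.get_state();print(s['ee_pos'],s['ee_rot'],s['force'],s['grip_width'])
shot('wrist','w30')
im,_=shot('scene','s30');crop(im,190,110,350,270,4,'c45')
im,_=shot('side','d30');crop(im,150,110,330,270,4,'c46')
E
```

```text
[0.55547961 0.05427082 0.35429885] [[-0.00202989  0.1354122   0.99078727]
 [ 0.00137813  0.99078875 -0.13540958]
 [-0.99999699  0.00109056 -0.00219781]] [-0.42896586  1.18127986 -3.57438224] 0.0548155943839266
```

View pics/c45.png

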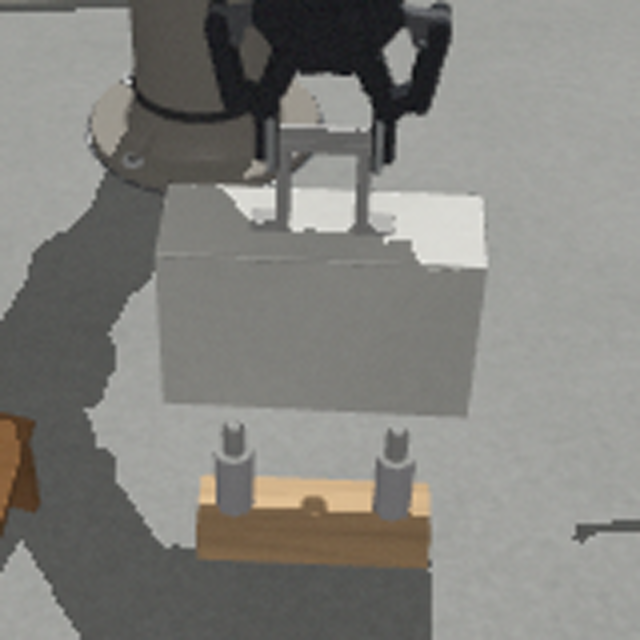

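View pics/c46.png

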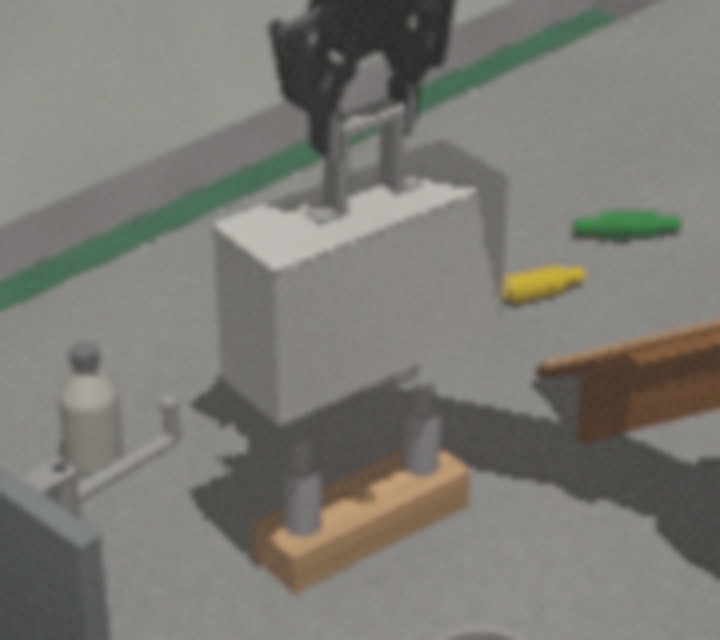

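View pics/w30.png

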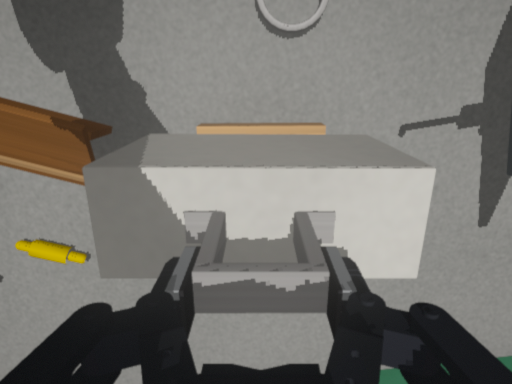

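```bash
python3 - <<'E'
from h import *
np.set_printoptions(precision=4,suppress=True)
P=load('w30','wrist')[1];S=pose('scene')
c=[onz(P,u,.2963) for u in [(86,168),(434,167),(417,277),(101,276)]];print(np.array(c),np.mean(c,axis=0))
c45=lambda x,y:(190+(x+.5)/4-.5,110+(y+.5)/4-.5)
c=[onz(S,c45(*u),.2963) for u in [(168,184),(483,196),(486,268),(156,258)]];print(np.array(c),np.mean(c,axis=0))
print([onz(S,c45(*u),.036) for u in [(201,478),(429,486),(430,515),(198,505)]])
E
```

```text
[[ 0.508  -0.0385  0.2963]
 [ 0.534   0.1563  0.2963]
 [ 0.6049  0.1476  0.2963]
 [ 0.5772 -0.05    0.2963]] [0.556  0.0538 0.2963]
[[ 0.5071 -0.0384  0.2963]
 [ 0.5371  0.1591  0.2963]
 [ 0.6079  0.1477  0.2963]
 [ 0.5818 -0.0479  0.2963]] [0.5585 0.0551 0.2963]
[array([ 0.523 , -0.0266,  0.036 ]), array([0.5445, 0.1423, 0.036 ]), array([0.5729, 0.1385, 0.036 ]), array([ 0.5499, -0.0301,  0.036 ])]
```

Call:
jog_arm(rows=[[[0,0,0],[0.015,0.0012,0],0.05],[[0,0,0],[0.02,0,0],0.05],[[0,0,0],[0.02,0,0],0.05],[[0,0,0],[0.02,0,0],0.05],[[0,0,0],[0.02,0,0],0.05],[[0,0,0],[0.02,0,0],0.05],[[0,0,0],[0.02,0,0],0.05],[[0,0,0],[0.015,0,0],0.05],[[0,0,0],[0.008,0,0],0.05],[[0,0,0],[0,0,0],0.05],[[0,0,0],[0,0,0],0.05]])

```text
time_s: 51.78
ee_pos: [0.5565, 0.0577, 0.1987]
ee_rot: [[0.002, 0.132, 0.991], [0.002, 0.991, -0.132], [-1.0, 0.002, 0.002]]
force: [-0.5, -0.1, -3.0]
grip_width: 0.0553
```

Call:
jog_arm(rows=[[[0,0,0],[0.004,0,0],0.05],[[0,0,0],[0.002,0,0],0.05],[[0,0,0],[0,0,0],0.05]])

```text
time_s: 52.15
ee_pos: [0.5559, 0.0575, 0.1919]
ee_rot: [[0.0, 0.132, 0.991], [0.002, 0.991, -0.132], [-1.0, 0.002, 0.0]]
force: [0.5, 0.8, -4.3]
grip_width: 0.0551
```

Call:
jog_arm(rows=[[[0,0,0],[0.003,0,0],0.05],[[0,0,0],[0.002,0,0],0.05],[[0,0,0],[0,0,0],0.05]])

```text
time_s: 52.52
ee_pos: [0.5559, 0.0575, 0.1868]
ee_rot: [[0.0, 0.132, 0.991], [0.002, 0.991, -0.132], [-1.0, 0.002, -0.0]]
force: [-0.1, 0.2, -4.2]
grip_width: 0.0551
```

Call:
jog_arm(rows=[[[0,0,0],[0.001,0,0],0.05],[[0,0,0],[0.0005,0,0],0.05],[[0,0,0],[0,0,0],0.05]])

```text
time_s: 52.9
ee_pos: [0.5561, 0.0576, 0.1857]
ee_rot: [[0.001, 0.132, 0.991], [0.002, 0.991, -0.132], [-1.0, 0.002, 0.001]]
force: [0.0, 0.6, -2.8]
grip_width: 0.0548
```

Call:
jog_arm(rows=[[[0,0,0],[0.001,0,0],0.05],[[0,0,0],[0.0005,0,0],0.05],[[0,0,0],[0,0,0],0.05]])

```text
time_s: 53.28
ee_pos: [0.5567, 0.0573, 0.1855]
ee_rot: [[0.002, 0.132, 0.991], [0.001, 0.991, -0.132], [-1.0, 0.001, 0.002]]
force: [-2.7, -3.0, 8.8]
grip_width: 0.0551
```

Call:
jog_arm(rows=[[[0,0,0],[-0.0005,0,0],0.056],[[0,0,0],[0,0,0],0.062],[[0,0,0],[0,0,0],0.085],[[0,0,0],[0,0,0],0.085],[[0,0,0],[-0.02,0,0],0.085],[[0,0,0],[-0.04,0,0],0.085],[[0,0,0],[-0.05,0,0],0.085],[[0,0,0],[-0.05,0,0],0.085],[[0,0,0],[-0.05,0,0],0.085],[[0,0,0],[0,0,0],0.085],[[0,0,0],[0,0,0],0.085]])

```text
time_s: 54.65
ee_pos: [0.5555, 0.0573, 0.395]
ee_rot: [[0.001, 0.132, 0.991], [0.002, 0.991, -0.132], [-1.0, 0.002, 0.001]]
force: [0.3, 0.2, 0.2]
grip_width: 0.0853
```

```bash
python3 - <<'E'
from h import *
s=manip.get_state();print(s['ee_pos'],s['force'],s['joint_pos'])
shot('wrist','w31')
im,_=shot('scene','s31');crop(im,190,110,430,310,3.3,'c47')
im,_=shot('side','d31');crop(im,90,140,330,350,2.8,'c48')
a=plan([.52,.16,.40],down(.7),.05,n=5)
b=plan([.49,.20,.40],down(0),.05,n=5,start=a)
E
```

```text
[0.55554492 0.05725322 0.39499995] [0.25766613 0.18672864 0.16522285] [ 0.37914411  0.2525686  -0.72306248  1.60357524  0.16916018  1.34829116
  1.07350299]
5 [[[0.148,0.0,0.0],[-0.0013,0.0195,-0.0097],0.05],[[0.148,-0.001,0.0],[-0.0012,0.0179,-0.0125],0.05],[[0.147,0.0,0.0],[-0.0013,0.0158,-0.0149],0.05],[[0.148,-0.001,0.0],[-0.0013,0.0134,-0.0172],0.05],[[0.148,0.0,-0.001],[-0.0013,0.0108,-0.0189],0.05]]
5 [[[0.14,0.0,0.0],[0.0,0.0006,-0.01],0.05],[[0.14,0.0,0.0],[0.0,-0.0009,-0.0099],0.05],[[0.14,0.0,0.0],[0.0,-0.0022,-0.0098],0.05],[[0.14,0.0,0.0],[0.0,-0.0035,-0.0094],0.05],[[0.14,0.0,0.001],[0.0,-0.0048,-0.0087],0.05]]
```

View pics/c47.png

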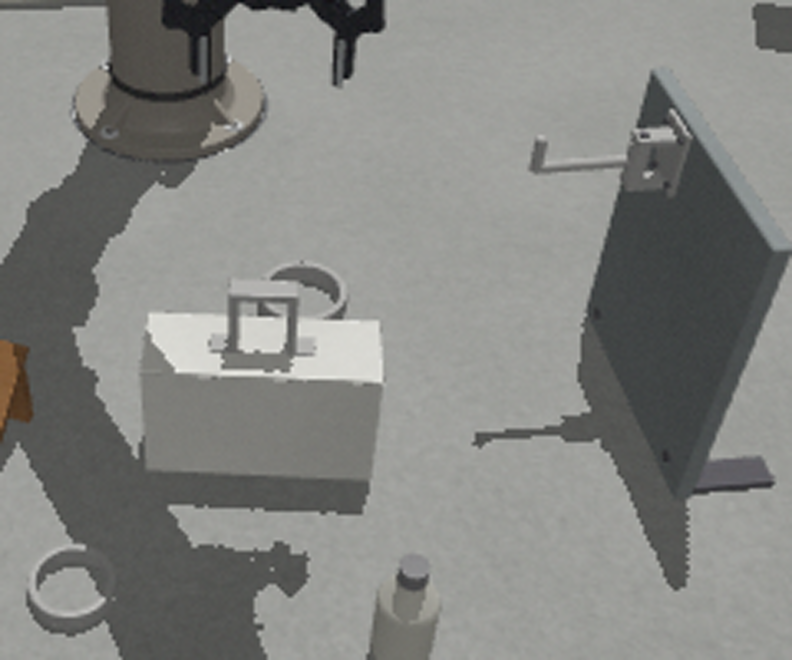

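View pics/c48.png

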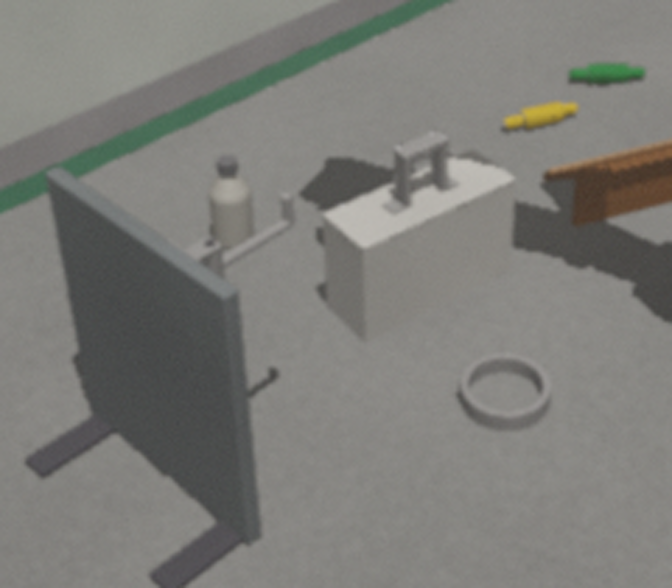

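View pics/w31.png

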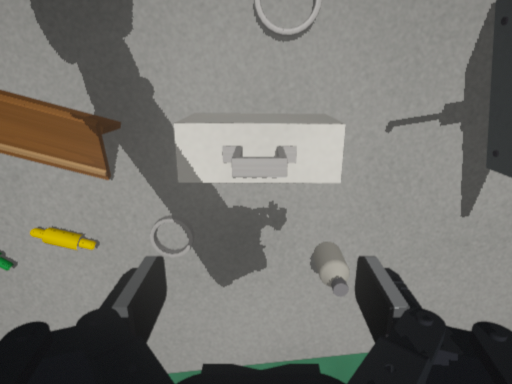

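Call:
jog_arm(rows=[[[0.148,0,0],[-0.0013,0.0195,-0.0097],0.05],[[0.148,0,0],[-0.0012,0.0179,-0.0125],0.05],[[0.147,0,0],[-0.0013,0.0158,-0.0149],0.05],[[0.148,0,0],[-0.0013,0.0134,-0.0172],0.05],[[0.148,0,0],[-0.0013,0.0108,-0.0189],0.05],[[0.14,0,0],[0,0.0006,-0.01],0.05],[[0.14,0,0],[0,-0.0009,-0.0099],0.05],[[0.14,0,0],[0,-0.0022,-0.0098],0.05],[[0.14,0,0],[0,-0.0035,-0.0094],0.05],[[0.14,0,0],[0,-0.0048,-0.0087],0.05],[[0,0,0],[0,0,0],0.05],[[0,0,0],[0,0,0],0.05]])

```text
time_s: 56.3
ee_pos: [0.4908, 0.1997, 0.4006]
ee_rot: [[-0.0, 1.0, 0.002], [0.001, 0.002, -1.0], [-1.0, -0.0, -0.001]]
force: [0.1, -0.3, -0.2]
grip_width: 0.0501
```

```bash
python3 - <<'E'
from h import *
np.set_printoptions(precision=4,suppress=True)
s=manip.get_state();print(s['ee_pos'],s['ee_rot'])
print(onz(load('w29','wrist')[1],(259,104),.281))
im,P=shot('wrist','w32');crop(im,200,0,320,120,5,'c49')
E
```

```text
[0.4908 0.1997 0.4006] [[-0.0002  1.      0.0021]
 [ 0.0014  0.0021 -1.    ]
 [-1.     -0.0002 -0.0014]]
[0.4919 0.2862 0.281 ]
```

View pics/c49.png

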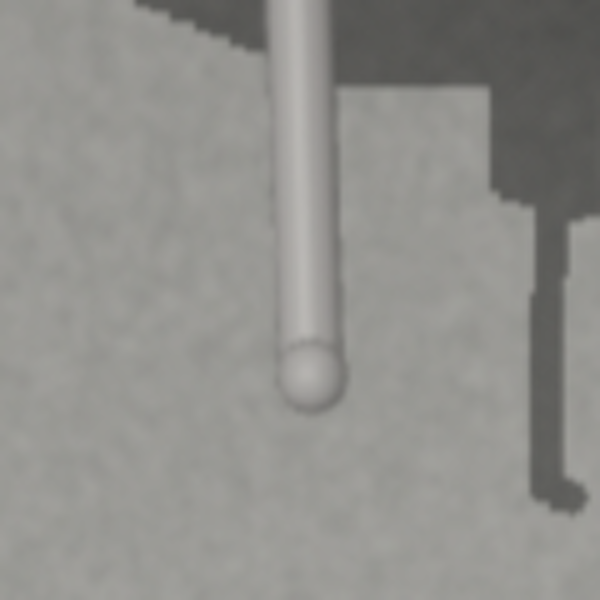

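Call:
jog_arm(newtons=20, rows=[[[0,0,0],[0.0,0,-0.042],0.05],[[0,0,0],[0.03,0,-0.042],0.05],[[0,0,0],[0.04,0,0],0.05],[[0,0,0],[0.03,0,0],0.05],[[0,0,0],[0.021,0,0],0.05],[[0,0,0],[0,0,0],0.04],[[0,0,0],[0,0,0],0.02],[[0,0,0],[0,0,0],0.005],[[0,0,0],[0,0,0],0.005],[[0,0,0],[0,0,0],0.005],[[0,0,0],[0,0,0],0.005]])

```text
time_s: 57.72
ee_pos: [0.4914, 0.2847, 0.2815]
ee_rot: [[0.003, 1.0, -0.0], [0.003, -0.0, -1.0], [-1.0, 0.003, -0.003]]
force: [0.1, 0.1, 6.4]
grip_width: 0.0089
```

```bash
python3 - <<'E'
import numpy as np
H=np.array([.4885,.3697]);a=np.linspace(-1.536,.015,12);p=H+.085*np.c_[np.cos(a),np.sin(a)]
d=np.diff(p,axis=0);print([[round(float(x),4),round(float(-y),4)] for x,y in d],p[0],p[-1])
E
```

```text
[[0.0119, -0.0013], [0.0116, -0.0029], [0.0111, -0.0045], [0.0103, -0.006], [0.0094, -0.0074], [0.0083, -0.0087], [0.007, -0.0097], [0.0055, -0.0106], [0.004, -0.0113], [0.0023, -0.0117], [0.0007, -0.012]] [0.49145709 0.28475145] [0.57349044 0.37097495]
```

Call:
jog_arm(rows=[[[0,0,0],[0,0.0119,-0.0013],0.005],[[0,0,0],[0,0.0116,-0.0029],0.005],[[0,0,0],[0,0.0111,-0.0045],0.005],[[0,0,0],[0,0.0103,-0.006],0.005],[[0,0,0],[0,0.0094,-0.0074],0.005],[[0,0,0],[0,0.0083,-0.0087],0.005],[[0,0,0],[0,0.007,-0.0097],0.005],[[0,0,0],[0,0.0055,-0.0106],0.005],[[0,0,0],[0,0.004,-0.0113],0.005],[[0,0,0],[0,0.0023,-0.0117],0.005],[[0,0,0],[0,0.0007,-0.012],0.005],[[0,0,0],[0,0,0],0.005]])

```text
time_s: 59.22
ee_pos: [0.5735, 0.3718, 0.2813]
ee_rot: [[0.003, 1.0, 0.0], [0.004, 0.0, -1.0], [-1.0, 0.003, -0.004]]
force: [3.0, 1.6, 3.7]
grip_width: 0.0087
```

Call:
jog_arm(rows=[[[0,0,0],[0,0,0],0.03],[[0,0,0],[0,0,0],0.045],[[0,0,0],[0,0,0],0.045],[[0,0,0],[-0.03,0,0],0.045],[[0,0,0],[-0.04,0,0],0.045],[[0,0,0],[-0.04,0,0],0.045],[[0,0,0],[-0.01,-0.01,0.04],0.05],[[0,0,0],[0,-0.02,0.04],0.05],[[0,0,0],[0,0,0.04],0.05],[[0,0,0],[0,0,0],0.05],[[0,0,0],[0,0,0],0.05]])

```text
time_s: 60.6
ee_pos: [0.5425, 0.2507, 0.4003]
ee_rot: [[0.001, 1.0, -0.0], [0.002, -0.0, -1.0], [-1.0, 0.001, -0.002]]
force: [0.7, 0.7, -0.1]
grip_width: 0.0503
```

```bash
python3 - <<'E'
from h import *
s=manip.get_state();print(s['ee_pos'],s['force'])
shot('wrist','w33')
im,_=shot('scene','s33');crop(im,190,110,430,310,3.3,'c50')
im,_=shot('side','d33');crop(im,90,140,330,350,2.8,'c51')
E
```

```text
[0.54254986 0.25069634 0.40033725] [ 0.74527926  0.72805454 -0.09002232]
```

View pics/w33.png

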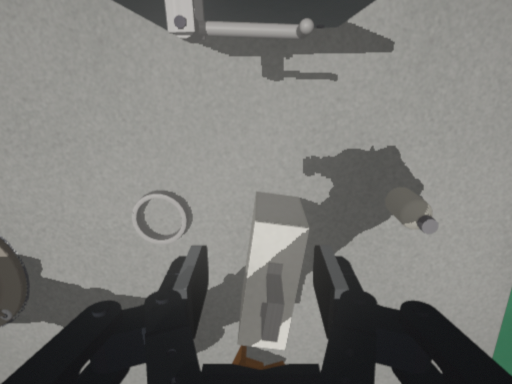

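View pics/c50.png

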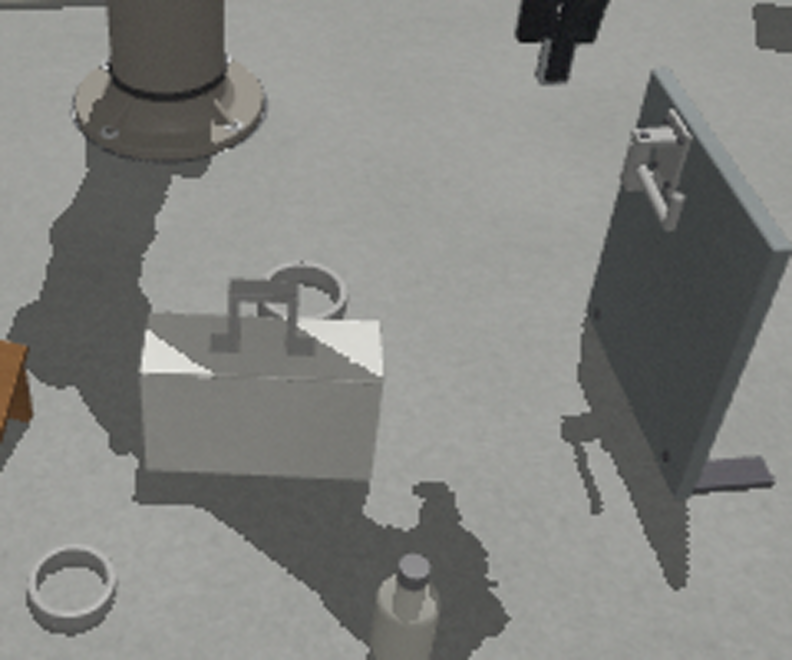

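View pics/c51.png

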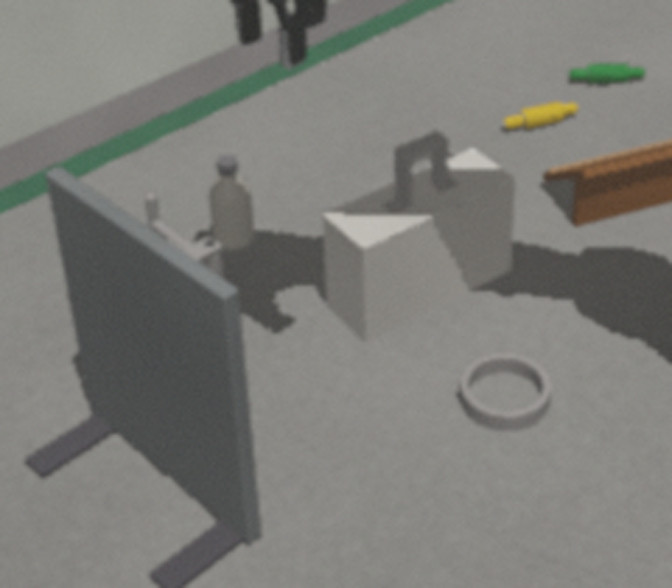

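```bash
python3 - <<'E'
from h import *
np.set_printoptions(precision=4,suppress=True)
a,P=load('w33','wrist');b,Q=load('w3','wrist')
crop(a,130,0,360,60,3.4,'c52')
A=cv2.imread('pics/a_scene.png').astype(int);B=cv2.imread('pics/s33.png').astype(int)
print('diff hook region',np.abs(A-B)[135:185,375:405].max(-1).__gt__(40).sum(),'total px',50*30)
print(onz(P,(306.5,26),.281),onz(P,(208,28.3),.25),onz(P,(297,31.2),.25))
# offset cover
c=lambda x,y:(190+(x+.5)/3.3-.5,110+(y+.5)/3.3-.5)
S=pose('scene');print(np.mean([onz(S,c(*u),.127) for u in [(150,313),(380,322),(383,382),(142,371)]],axis=0))
E
```

```text
diff hook region 1 total px 1500
[0.5736 0.3668 0.281 ] [0.5038 0.3696 0.25  ] [0.5705 0.3677 0.25  ]
[0.5589 0.0566 0.127 ]
```

View pics/c52.png

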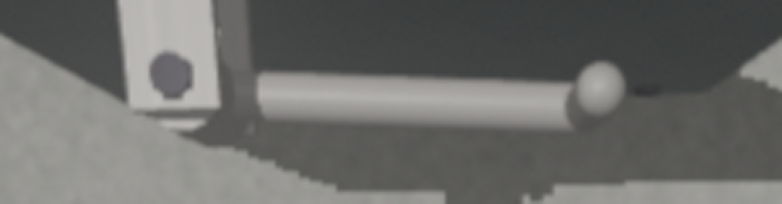

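```bash
python3 - <<'E'
from station import manip
print(manip.sign_off())
E
```

```text
the job is handed in; nothing more can be done
None
```

The job is done and handed in at about 61 s of the 210 s allowed; `sign_off` gives no verdict.

**What I did**
- I swung the hook out by its pin and hung the cover on it by its handle.
- I stood both grey gauges on the rest upright in the end holes (hole0 and hole2). Each was lowered until the force showed its shoulder on the block. There was no third gauge.
- I set the cover back over the holder and folded the hook flat again.

**Last checks**
- **Gauges:** Both stood upright and home in the scene and side views before the cover went back. Afterwards they are hidden under it, so I did not see them again.
- **Cover:** It stands flat, and its centre measures within about 4 mm of the holder's.
- **Rings, bottle, green and yellow look-alikes:** They look unmoved in the images.
- **Hand:** It is clear of everything.

**One disagreement:** A rough measurement of the bar against the panel edge gave about 0.05 rad rather than 0, against a limit of 0.12. However, the hook looks the same as in the first picture (1 of 1,500 pixels differs). The pin also stopped about 4 mm short of the gripper at the end of the fold, as if it had reached its stop. I took that as fully folded and did not push further.

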